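Square and load steel coupons, park the locking pin, push the carriage home

ROBOT

A 6-joint arm with a two-finger parallel gripper is mounted at the origin on a cart in front of the work surface, level with it; the furniture and walls round the work are solid. World frame = base frame: x ahead of the robot, y to its left, z up, the work surface at z = 0. Lengths are in m, angles in rad, forces in N, time in s.
With the tool pointing down it reaches from about 0.35 to 0.85 m from the base axis. Payload 8.1 kg.
Tool frame: the origin (TCP) lies at the very end of the fingers, on their centre line; the grasp point (between the pads) lies 19 mm behind it (arm.pinch_z is the distance from the TCP to the grasp point, in m); z points along the fingers, x is the direction in which the jaws open and shut, and the axes are right-handed (so a half turn about z gives the same grasp; the last joint's range is limited). The gripper opens to 93 mm and grips with 3 to 60 N. Pads are 15 mm wide; open, the fingers measure 128 mm over their backs; the gripper's body (75 mm by 188 mm) begins 65 mm behind the grasp point.
Start: joints at [-1.242, 0.13, 1.488, -0, 1.523, -0.085], TCP at [0.241, -0.549, 0.219] pointing down, gripper open.
Joint ranges: [-2.96, 2.96], [-0.89, 2.26], [0.02, 2.5], [-1.34, 4.48], [0, 2.73], [-2.66, 2.66]. Speed limits (rad/s): [2.39, 2.39, 2.79, 3.14, 3.14, 3.14].

INTERFACE

Orientations are given as a unit quaternion [w, x, y, z].
In Python, from plant import arm, eyes, finish_job gives the robot as it stands.
- The arm moves only by the tool send_rows, never from a script. Its argument "plan" is a list of rows, each an object with "gripper": the closure in counts, from 0 (fully open) to 255 (shut); "offset": the shift along the tool's x, y, z in mm, a list of three; "angular": the turn, a rotation vector about the tool's x, y, z in rad, a list of three. A call has 1 to 10 rows; each row shifts and turns the pose as measured when the row begins, along the tool's axes as they then stand; what a row does not reach is not made up. A row lasts 1/10 s, in which the tool goes at most 50 mm and 8.59 degrees, less where a joint would pass 70% of its speed; a pose out of reach is approached as far as the arm can. A call with a gripper value outside its range is refused whole. The fingers move at their own pace and stop on an object; "grip_force" is the grip in N (left out, the last holds). Time passes only in rows, so rows that do not move let the fingers close. It gives the time, the measured TCP pose, the force and the opening at its end, in the units of the state.
- arm.observe(): the state, without advancing time (a new reading comes with each control period).
- eyes.capture(name): name is "scene" or "side" or "wrist"; returns the picture (480x640x3 uint8, red, green, blue); there is no depth.
- eyes.calibration(name): a dict with "K" (3x3 intrinsics, pixels), "position" and "orientation" of the camera in the world. Camera axes: x right, y down, z forward; pixel columns grow to the right and rows downward; lengths in m; the calibration is good to about 2 mm. A picture is of the moment at which its call begins: read the wrist's pose just before it. calibration takes no time and is no camera call; for the wrist camera it gives the pose at the moment of the call.
- finish_job(): hands the job in, once; it reports no verdict.
Trained networks look in the newest picture that a camera, given by its name, has taken for a name from the list of things; names that differ only in an ending like _2 or _b are one class to them, and where a whole thing is asked for, a point or a joint stands for the part that bears it (a point fixed in the world has none). Each returns a list of dicts, best first, with "p" (0 to 1); they miss things now and then, are a little off and sometimes report something else, mostly with a low value. They report only what shows in the picture. A call takes as long as a camera call.
- eyes.silhouettes(camera, name): "mask" (480x640 bool, what is visible of it) and "bbox" ([centre column, centre row, width, height] in pixels, round what is visible of it).
The state is a dict: "clock": time; "joint_positions": joint angles; "qd": joint speeds; "effort": joint torques, N m; "tool_pos": TCP position; "tool_rot": TCP orientation; "contact_force": force on the tool from outside, world axes, zero at the start; "ft_torque": the same for the moment, N m; "finger_gap": opening from 0.0 (shut) to 1.0 (fully open).
Only numpy, scipy, OpenCV 4.12 (cv2) and the standard library are available. Lean on these libraries where they do the work, as an engineer would, in place of code of your own. Each camera call takes 0.05 s, during which the arm holds its last target.

TASK

Load the coupon tester: working from the longest steel coupon present to the shortest, slide each one into the corner of the squaring block until it lies fully home against both fences and let go of it, then pick it up from there, lay it flat between the lips of the carriage bay of its own length, and let go before you turn to the next. When all the coupons are loaded, draw the locking pin straight up out of its bore and park it upright in the side notch so that it hangs there by its collar. Then push the carriage fully back by its knob; leave the flask and the beaker alone and hands off everything at the end.

Things in the scene. Friction and masses are not known exactly. Their poses are not given: they have to be found in the camera images.
- tester: Fixed coupon tester: low grey base 8 mm thick, x -77 to +105 and y -234 to +150 mm of its origin (underside, on the line of the bays at the start). Its +x is the way the carriage slides (away from the robot), +y is left. Carriage plate top 17 mm above the worktop, x -65 to +45 mm at the start. A contact rail 16 mm high crosses the back, x +89 to +105 mm.
- carriage (a joint): Carriage slide: 0 = forward, loading position, locked there by the pin; 0.045 m = fully back at its stop. About 2 N friction; it stays where it is left. With the pin in its bore it cannot slide.
- carriage_knob (a point): Centre of the round black upright knob (18 mm diameter, 22 mm high, its centre 44 mm above the worktop) on a thinner stem at the left (+y) end of the carriage, 128 mm from the bay line's origin; it moves with the carriage and serves to push it back.
- notch (a point): Side notch at the tester's right (-y) end, 55 mm to -y of the pin's bore, axes as the tester: U-slot in a level plate 40 mm wide, 6 mm thick, top (this point) 40 mm above the worktop. Slot 12 mm wide along x, open to +y (towards the bore); closed end 11 mm to -y, mouth 17 mm to +y of this point.
- pin_knob (a point): Centre of the black knob (16 mm diameter, 26 mm high) of the loose locking pin, 50 g; z up along the pin. Below the knob: collar 22 mm in diameter, 4 mm thick (13 to 17 mm under this point), then a round shaft 8 mm in diameter, 26 mm long. Parked, the shaft hangs in the notch with the collar on its plate: this point 17 mm above point notch.
- pin_bore (a point): Mouth of the pin's bore, on top of a boss 34 mm square at the right (-y) end of the carriage, 27 mm above the worktop; moves with the carriage. Bore 10 mm wide, 26 mm deep, through boss and base. At the start the pin stands in it, collar on the boss, knob centre 44 mm above the worktop.
- square_block: Fixed squaring block; origin on the worktop, plumb under the inner corner where the two fence faces meet. Grey bed, top 6 mm above the worktop, x -60 to +12, y -100 to +16 mm. Steel fences 10 mm above the bed: long fence 12 mm thick, face x = 0 looking to -x, y 0 to -96 mm; end stop 14 mm thick, face y = 0 looking to -y, x -38 to +12 mm.
- fence_gap (a point): Middle of the finger gap in the long fence, on its face at bed height (6 mm above the worktop), axes as the block. The gap runs 16 mm to each side along y (8 to 40 mm from the end stop) and is open through to +x. A coupon that is home lies with its length along y, its centre 15 mm to -x of the long fence and half its length to -y of the end stop.
- coupon_long_c (a point): Centre of the longest flat steel test coupon, 76 mm long (its y axis) x 30 mm wide (x) x 6 mm thick (z), with a small dark round mark near one end (either way round will do). Starts flat on the worktop. May be absent.
- bay_long (a point): Bay for the longest coupon: centre of a dark grey strip flush with the carriage plate, 17 mm above the worktop, 81 mm long (y) between two end lips 4 mm high, 36 mm wide (x) between short corner lips, also 4 mm high, that reach 8 mm in from each end along the long sides; between these the sides are free for fingers. The coupon lies with its length along y, 2.5 mm play at each end and 3 mm at each side. Moves with the carriage.
- coupon_mid_c (a point): Centre of the middle-length flat steel test coupon, 62 mm long (its y axis) x 30 mm wide (x) x 6 mm thick (z), with a small dark round mark near one end (either way round will do). Starts flat on the worktop. May be absent.
- bay_mid (a point): Bay for the middle-length coupon: centre of a dark grey strip flush with the carriage plate, 17 mm above the worktop, 67 mm long (y) between two end lips 4 mm high, 36 mm wide (x) between short corner lips, also 4 mm high, that reach 8 mm in from each end along the long sides; between these the sides are free for fingers. The coupon lies with its length along y, 2.5 mm play at each end and 3 mm at each side. Moves with the carriage.
- coupon_short_c (a point): Centre of the shortest flat steel test coupon, 48 mm long (its y axis) x 30 mm wide (x) x 6 mm thick (z), with a small dark round mark near one end (either way round will do). Starts flat on the worktop. May be absent.
- bay_short (a point): Bay for the shortest coupon: centre of a dark grey strip flush with the carriage plate, 17 mm above the worktop, 53 mm long (y) between two end lips 4 mm high, 36 mm wide (x) between short corner lips, also 4 mm high, that reach 8 mm in from each end along the long sides; between these the sides are free for fingers. The coupon lies with its length along y, 2.5 mm play at each end and 3 mm at each side. Moves with the carriage.
- flask: Small empty conical flask, 49 mm wide, 71 mm high, a bystander; origin under its centre.
- beaker: Small beaker, 58 mm wide and high, a bystander; origin under its centre.

How it is judged:
On the way, in this order (a step that is already met when the one before it is completed fails the run):
1. the longest coupon lies flat, fully home against both fences of the squaring block (within 2 mm), let go (x of coupon_long_c in the frame of square_block between -0.017 and -0.013 m and y of coupon_long_c in the frame of square_block between -0.04 and -0.036 m and z of coupon_long_c in the frame of square_block between 0.0075 and 0.0105 m and angle between the y axis of coupon_long_c and the y axis of square_block, either way round below 0.05 rad and contact force between the fingers and coupon_long below 0.05 N and linear speed of coupon_long below 0.02 m/s), for 0.2 s.
2. the longest coupon lies flat in the carriage bay of its own length, let go (x of coupon_long_c in the frame of bay_long between -0.004 and 0.004 m and y of coupon_long_c in the frame of bay_long between -0.004 and 0.004 m and z of coupon_long_c in the frame of bay_long between 0.0015 and 0.0045 m and angle between the y axis of coupon_long_c and the y axis of bay_long, either way round below 0.16 rad and angle between coupon_long_c's own z axis and vertical below 0.05 rad and contact force between the fingers and coupon_long below 0.05 N and linear speed of coupon_long below 0.02 m/s), for 0.2 s.
3. the middle-length coupon lies flat, fully home against both fences of the squaring block (within 2 mm), let go (x of coupon_mid_c in the frame of square_block between -0.017 and -0.013 m and y of coupon_mid_c in the frame of square_block between -0.033 and -0.029 m and z of coupon_mid_c in the frame of square_block between 0.0075 and 0.0105 m and angle between the y axis of coupon_mid_c and the y axis of square_block, either way round below 0.05 rad and contact force between the fingers and coupon_mid below 0.05 N and linear speed of coupon_mid below 0.02 m/s), for 0.2 s.
4. the middle-length coupon lies flat in the carriage bay of its own length, let go (x of coupon_mid_c in the frame of bay_mid between -0.004 and 0.004 m and y of coupon_mid_c in the frame of bay_mid between -0.004 and 0.004 m and z of coupon_mid_c in the frame of bay_mid between 0.0015 and 0.0045 m and angle between the y axis of coupon_mid_c and the y axis of bay_mid, either way round below 0.16 rad and angle between coupon_mid_c's own z axis and vertical below 0.05 rad and contact force between the fingers and coupon_mid below 0.05 N and linear speed of coupon_mid below 0.02 m/s), for 0.2 s.
5. the shortest coupon lies flat, fully home against both fences of the squaring block (within 2 mm), let go (x of coupon_short_c in the frame of square_block between -0.017 and -0.013 m and y of coupon_short_c in the frame of square_block between -0.026 and -0.022 m and z of coupon_short_c in the frame of square_block between 0.0075 and 0.0105 m and angle between the y axis of coupon_short_c and the y axis of square_block, either way round below 0.05 rad and contact force between the fingers and coupon_short below 0.05 N and linear speed of coupon_short below 0.02 m/s), for 0.2 s.
6. the shortest coupon lies flat in the carriage bay of its own length, let go (x of coupon_short_c in the frame of bay_short between -0.004 and 0.004 m and y of coupon_short_c in the frame of bay_short between -0.004 and 0.004 m and z of coupon_short_c in the frame of bay_short between 0.0015 and 0.0045 m and angle between the y axis of coupon_short_c and the y axis of bay_short, either way round below 0.16 rad and angle between coupon_short_c's own z axis and vertical below 0.05 rad and contact force between the fingers and coupon_short below 0.05 N and linear speed of coupon_short below 0.02 m/s), for 0.2 s.
7. the locking pin hangs upright by its collar in the side notch, let go (x of pin_knob in the frame of notch between -0.004 and 0.004 m and y of pin_knob in the frame of notch between -0.0095 and 0.0095 m and z of pin_knob in the frame of notch between 0.014 and 0.02 m and angle between pin_knob's own z axis and vertical below 0.12 rad and contact force between the fingers and lock_pin below 0.05 N), for 0.2 s.
8. the carriage is pushed fully back (value of joint carriage above 0.041 m and contact force between the fingers and carriage below 0.05 N), for 0.2 s.
At the end, for the whole second after the job is handed in: Every coupon present lies flat in the bay of its own length (centre within 4 mm each way, turned under 0.16 rad), at rest; the pin hangs upright in the notch (within 4 mm across, 9.5 mm along the slot, collar on the plate); the carriage is at least 41 mm of its 45 mm back; all are let go (all of step 2 and all of step 4 and all of step 6 and all of step 7 and all of step 8); the robot touches nothing.
It fails at once if the flask or the beaker is shifted by more than 3 cm or tipped (distance of any of flask, beaker from where it was at the start of the episode above 0.03 m or angle between any of flask, beaker's own z axis and vertical above 0.5 rad).
Of coupon_long, coupon_mid, coupon_short only 2 to 3 are there at a start; the rules pass over those that are not, and their reading is None.
At some moment in a run one of coupon_long, coupon_mid, coupon_short may be knocked a few centimetres aside while the robot is not near it.
It also fails if it takes over 210 s, if anything falls off the work surface, if the arm or the gripper's body presses on something with over 40 N, if the wrist force passes 120 N, or if a joint passes its speed limit or range.

## Working session

There is one attempt and no reset: what is moved stays moved. The work goes in short steps, Python scripts to look and compute and a tool call to move; the robot and the scene stay as the last step left them, time stands still between calls to the robot, and variables do not carry over. Pictures are saved under pics/ and viewed, and the job is handed in when it is done.

Besides the shell and the picture viewer there is one more tool, called after ">>>" by a JSON object that holds its "fn" and its "kwargs", one argument or row to a line. send_rows: Moves the arm, as the interface text tells. Its arguments: {"type":"object","properties":{"plan":{"type":"array","items":{"type":"object","properties":{"gripper":{"type":"number"},"offset":{"type":"array","items":{"type":"number"}},"angular":{"type":"array","items":{"type":"number"}}}}},"grip_force":{"type":"number"}},"required":["plan"]}

```bash
ls; mkdir -p pics; python3 - <<'E'
from plant import arm, eyes
import cv2, numpy as np
print(arm.observe(), arm.pinch_z)
for n in ["scene","side","wrist"]:
    im=eyes.capture(n); cv2.imwrite(f"pics/{n}0.png",im[:,:,::-1]); c=eyes.calibration(n); print(n,np.round(c["K"],1).tolist(),c["position"],c["orientation"])
E
```

```text
pics
{'clock': 0.0, 'joint_positions': array([-1.24242244e+00,  1.31149030e-01,  1.48925157e+00, -2.28849675e-06,
        1.52302991e+00, -8.53901714e-02]), 'qd': array([-2.08018327e-04, -5.10865478e-05,  1.48824635e-03, -5.73845020e-04,
        6.64114450e-04, -4.41128780e-04]), 'effort': array([ 9.19579252e-04, -5.59832418e+01, -4.91760492e+01,  7.65337120e-02,
        3.51876835e-02, -1.43254679e-04]), 'tool_pos': array([ 0.24107579, -0.54881604,  0.21760994]), 'tool_rot': array([-5.65340599e-04,  8.37274600e-01, -5.46781857e-01, -7.24442603e-04]), 'contact_force': array([0.76309337, 0.0771235 , 0.2123387 ]), 'ft_torque': array([ 0.02863359, -0.00990752,  0.04459696]), 'finger_gap': 1.0036858327538207} 0.0188
scene [[576.4, 0.0, 315.9], [0.0, 576.4, 241.6], [0.0, 0.0, 1.0]] [-0.23428912 -0.85020633  0.56119441] [-0.51265826  0.77947345 -0.29571282  0.20532066]
side [[593.3, 0.0, 311.9], [0.0, 593.3, 240.7], [0.0, 0.0, 1.0]] [ 0.20786606 -0.96805559  0.89367716] [-0.416359    0.89223855 -0.1593815   0.07178497]
wrist [[389.4, 0.0, 322.8], [0.0, 389.4, 236.6], [0.0, 0.0, 1.0]] [ 0.31813164 -0.51469842  0.38392433] [ 0.12616381  0.82785052 -0.54021969 -0.08311982]
```

View pics/scene0.png

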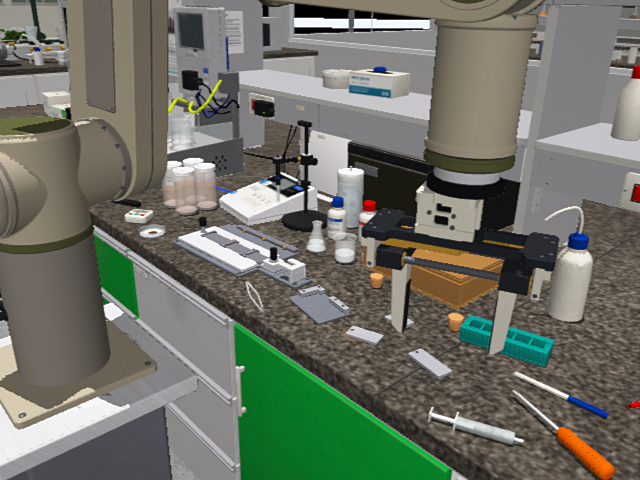

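View pics/side0.png

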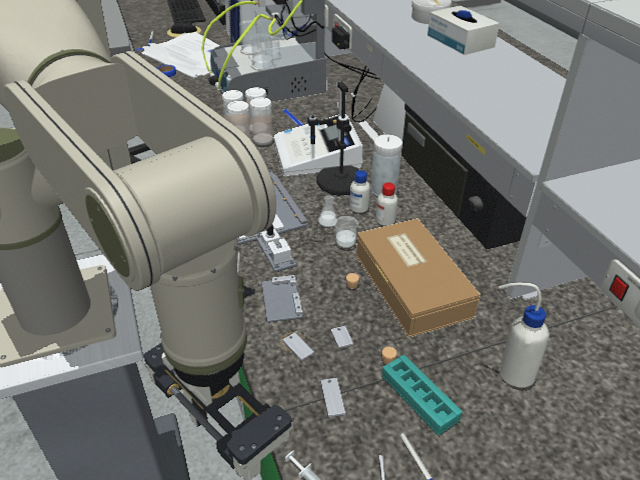

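View pics/wrist0.png

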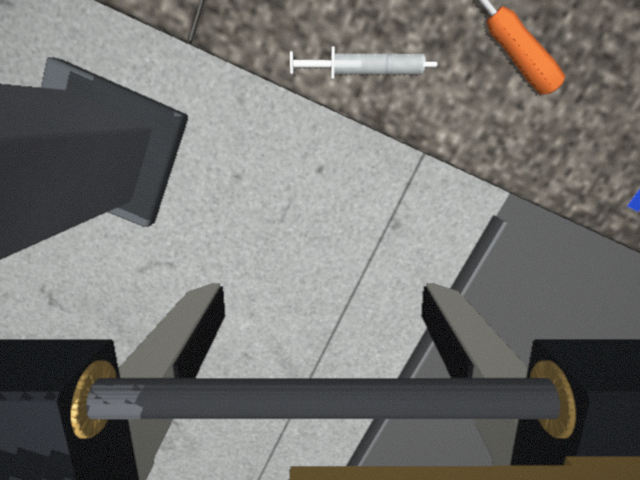

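The side picture shows three coupons: long at (333,396), middle at (298,346) and short at (341,336). The squaring block is at (282,298), and the tester is partly hidden behind the arm.

```bash
cat > h.py <<'E'
from plant import arm, eyes
import cv2, numpy as np
from scipy.spatial.transform import Rotation as R
def q2R(q): return R.from_quat([q[1],q[2],q[3],q[0]]).as_matrix()
def cal(n):
    c=eyes.calibration(n); return np.array(c["K"]),np.array(c["position"]),q2R(c["orientation"])
def back(uv,z,c):
    K,p,M=c; uv=np.atleast_2d(np.asarray(uv,float))
    d=(np.c_[uv,np.ones(len(uv))]@np.linalg.inv(K).T)@M.T
    t=(z-p[2])/d[:,2]; return p+d*t[:,None]
def proj(X,c):
    K,p,M=c; X=np.atleast_2d(X); v=(X-p)@M; v=v@K.T; return v[:,:2]/v[:,2:]
def snap(n,f=None):
    c=cal(n); im=eyes.capture(n)
    if f: cv2.imwrite("pics/"+f,im[:,:,::-1])
    return im,c
def tool():
    s=arm.observe(); M=q2R(s["tool_rot"]); return np.array(s["tool_pos"]),M,s
def maskrect(mask,z,c):
    cs,_=cv2.findContours(mask.astype(np.uint8),cv2.RETR_EXTERNAL,cv2.CHAIN_APPROX_NONE)
    k=max(cs,key=cv2.contourArea).reshape(-1,2).astype(float)
    w=back(k,z,c)[:,:2]*1000
    (cx,cy),(a,b),ang=cv2.minAreaRect(w.astype(np.float32))
    if a>b: yaw=ang
    else: yaw=ang+90; a,b=b,a
    return np.array([cx,cy]),a,b,(yaw+90)%180-90  # long side dir deg
def goto(target,yaw,say=True):
    """yaw: world dir (deg) of tool x axis; tool z down. prints tool-frame offset mm and rot z"""
    p,M,s=tool()
    o=M.T@(np.asarray(target)/1000-p)*1000
    a=np.deg2rad(yaw); x=np.array([np.cos(a),np.sin(a),0]); z=np.array([0,0,-1.]); y=np.cross(z,x)
    cand=[]
    for sgn in (1,-1):
        T=np.c_[sgn*x,sgn*y,z]; cand.append(R.from_matrix(M.T@T).as_rotvec())
    print("tcp",np.round(p*1000,1),"offset",np.round(o,1),"rot",[np.round(r,3).tolist() for r in cand],"j6",round(s["joint_positions"][5],2),"F",np.round(s["contact_force"],1),"gap",round(s["finger_gap"]*93,1),"t",round(s["clock"],2))
E
python3 - <<'E'
from h import *
for cam in ["scene","side"]:
    im,c=snap(cam)
    for n,z in [("coupon_long_c",.006),("coupon_mid_c",.006),("coupon_short_c",.006),("square_block",.006),("tester",.008),("pin_knob",.044),("carriage_knob",.044),("flask",0.0),("beaker",0)]:
        for r in eyes.silhouettes(cam,n)[:3]:
            if r["p"]<.2: continue
            q=maskrect(r["mask"],z,c); print(cam,n,round(r["p"],2),np.round(r["bbox"]),[np.round(v,1) for v in q])
E
```

```text
scene coupon_long_c 0.69 [431. 362.  47.  31.] [array([ 451.1, -386.6]), np.float64(83.5), np.float64(35.8), np.float64(78.6)]
scene coupon_long_c 0.58 [231. 245. 108.  53.] [array([467.7, 246.4]), np.float64(396.2), np.float64(132.2), np.float64(89.3)]
scene coupon_mid_c 0.92 [364. 336.  34.  19.] [array([ 430.9, -257.2]), np.float64(65.1), np.float64(39.6), np.float64(-73.5)]
scene coupon_short_c 0.62 [230. 245. 110.  56.] [array([466.1, 245.2]), np.float64(397.7), np.float64(134.0), np.float64(89.7)]
scene coupon_short_c 0.41 [401. 320.  28.  11.] [array([ 526.8, -284.3]), np.float64(19.2), np.float64(9.3), np.float64(39.5)]
scene square_block 0.69 [318. 304.  63.  36.] [array([ 446.7, -119.6]), np.float64(140.9), np.float64(87.5), np.float64(79.0)]
scene tester 0.8 [243. 253. 135.  74.] [array([483.2, 197.2]), np.float64(478.7), np.float64(202.3), np.float64(-86.9)]
scene pin_knob 0.56 [274. 256.  12.  12.] [array([471.6,  56.2]), np.float64(69.1), np.float64(15.0), np.float64(51.5)]
scene pin_knob 0.36 [320. 305.  60.  37.] [array([ 400.1, -170.1]), np.float64(130.6), np.float64
[... 681 characters left out ...]
.  25.] [array([ 434.1, -259.7]), np.float64(64.0), np.float64(31.2), np.float64(-72.1)]
side coupon_short_c 0.7 [343. 338.  21.  23.] [array([ 521.6, -266.5]), np.float64(51.4), np.float64(30.9), np.float64(86.6)]
side square_block 0.61 [281. 296.  43.  45.] [array([ 444.4, -123.3]), np.float64(128.9), np.float64(75.5), np.float64(79.2)]
side tester 0.69 [274. 221.  69. 100.] [array([522.5, 141.5]), np.float64(387.7), np.float64(151.3), np.float64(58.8)]
side carriage_knob 0.78 [262. 229.  46.  32.] [array([469.3,  42.7]), np.float64(115.3), np.float64(78.7), np.float64(24.7)]
side flask 0.6 [326. 211.  20.  31.] [array([651.3, 128.3]), np.float64(129.0), np.float64(43.4), np.float64(59.0)]
```

```bash
python3 - <<'E'
from h import *
goto([445,-400,220],-11)
E
```

```text
tcp [ 241.3 -549.4  218.6] offset [ -54.8 -246.6   -1.4] rot [[-0.0, 0.0, -0.965], [0.0, 0.0, 2.177]] j6 -0.09 F [ 0.4 -0.5 -0.6] gap 92.9 t 1.15
```

>>> {"fn": "send_rows", "kwargs": {
  "plan": [
    {"gripper": 0, "offset": [-9, -41, 0], "angular": [0, 0, 0]},
    {"gripper": 0, "offset": [-9, -41, 0], "angular": [0, 0, 0]},
    {"gripper": 0, "offset": [-9, -41, 0], "angular": [0, 0, 0]},
    {"gripper": 0, "offset": [-9, -41, 0], "angular": [0, 0, 0]},
    {"gripper": 0, "offset": [-9, -41, 0], "angular": [0, 0, 0]},
    {"gripper": 0, "offset": [-9, -41, 0], "angular": [0, 0, 0]}
  ],
  "grip_force": 30
}}

```text
clock: 1.75
tool_pos: [0.447, -0.4007, 0.2185]
tool_rot: [0.001, 0.834, -0.551, 0.0]
contact_force: [0.5, -0.2, 0.4]
finger_gap: 1.0
```

>>> {"fn": "send_rows", "kwargs": {
  "plan": [
    {"gripper": 0, "offset": [0, 0, 0], "angular": [0, 0, -0.138]},
    {"gripper": 0, "offset": [0, 0, 0], "angular": [0, 0, -0.138]},
    {"gripper": 0, "offset": [0, 0, 0], "angular": [0, 0, -0.138]},
    {"gripper": 0, "offset": [0, 0, 0], "angular": [0, 0, -0.138]},
    {"gripper": 0, "offset": [0, 0, 0], "angular": [0, 0, -0.138]},
    {"gripper": 0, "offset": [0, 0, 0], "angular": [0, 0, -0.138]},
    {"gripper": 0, "offset": [0, 0, 0], "angular": [0, 0, -0.138]}
  ]
}}

```text
clock: 2.45
tool_pos: [0.4533, -0.3946, 0.2184]
tool_rot: [0.0, 0.997, -0.079, 0.0]
contact_force: [-0.5, -0.4, -1.0]
finger_gap: 1.001
```

```bash
python3 - <<'E'
from h import *
goto([445,-400,220],-11)
im,c=snap("wrist","w1.png")
for n,z in [("coupon_long_c",.006),("coupon_mid_c",.006),("coupon_short_c",.006)]:
        for r in eyes.silhouettes("wrist",n)[:3]:
            if r["p"]<.2: continue
            q=maskrect(r["mask"],z,c); print(n,round(r["p"],2),np.round(r["bbox"]),[np.round(v,1) for v in q])
E
```

```text
tcp [ 453.3 -394.6  218.4] offset [-7.4  6.7 -1.6] rot [[0.001, -0.001, 0.034], [0.001, 0.001, -3.108]] j6 -0.64 F [-0.5 -0.4 -1. ] gap 93.1 t 2.45
coupon_long_c 0.57 [324. 191.  34.  78.] [array([ 455.4, -385.4]), np.float64(75.8), np.float64(29.9), np.float64(79.8)]
coupon_mid_c 0.94 [276.  54.  62.  82.] [array([ 435.6, -255.6]), np.float64(62.0), np.float64(29.6), np.float64(-73.1)]
coupon_short_c 0.83 [377.  47.  36.  64.] [array([ 522.9, -262.9]), np.float64(48.5), np.float64(30.5), np.float64(87.4)]
```

View pics/w1.png

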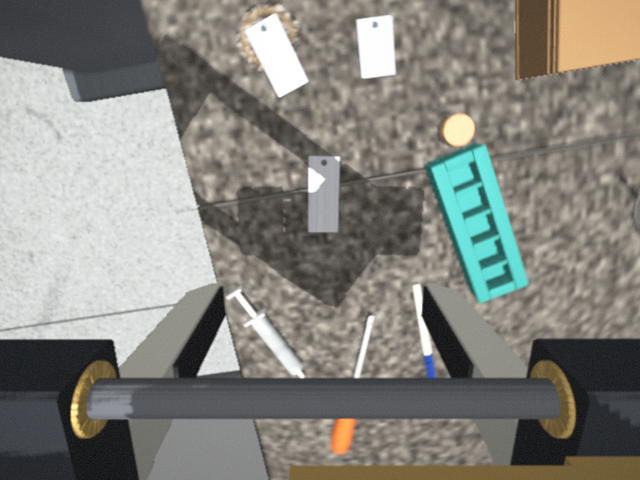

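The wrist view gives clean rectangles: long coupon at (324,191), middle at (276,54), short at (377,47). I'll pick the long one 11 mm off-centre, towards +y, so the finger fits the fence gap.

```bash
python3 - <<'E'
from h import *
goto([457.3,-374.6,2.5],-10.2)
E
```

```text
tcp [ 453.3 -394.6  218.4] offset [  0.4 -20.6 215.9] rot [[0.001, -0.001, 0.009], [0.002, 0.001, -3.132]] j6 -0.63 F [ 0.2 -0.  -0.2] gap 93.0 t 2.65
```

>>> {"fn": "send_rows", "kwargs": {
  "plan": [
    {"gripper": 120, "offset": [0, -10, 30], "angular": [0, 0, 0.009]},
    {"gripper": 120, "offset": [0, -10, 40], "angular": [0, 0, 0]},
    {"gripper": 120, "offset": [0, 0, 40], "angular": [0, 0, 0]},
    {"gripper": 120, "offset": [0, 0, 40], "angular": [0, 0, 0]},
    {"gripper": 120, "offset": [0, 0, 30], "angular": [0, 0, 0]},
    {"gripper": 120, "offset": [0, 0, 0], "angular": [0, 0, 0]}
  ]
}}

```text
clock: 3.25
tool_pos: [0.4591, -0.3767, 0.0361]
tool_rot: [0.003, 0.995, -0.102, 0.003]
contact_force: [-0.9, 1.5, -0.3]
finger_gap: 0.55
```

```bash
python3 - <<'E'
from h import *
goto([457.3,-374.6,2.5],-10.2)
E
```

```text
tcp [ 459.1 -376.7   36.1] offset [-2.5 -1.9 33.6] rot [[0.005, -0.007, -0.026], [-0.011, -0.008, 3.116]] j6 -0.57 F [-0.9  1.5 -0.3] gap 51.1 t 3.25
```

>>> {"fn": "send_rows", "kwargs": {
  "plan": [
    {"gripper": 120, "offset": [-2.5, -1.9, 20], "angular": [0.005, -0.007, -0.026]},
    {"gripper": 120, "offset": [0, 0, 11], "angular": [0, 0, 0]},
    {"gripper": 120, "offset": [0, 0, 0], "angular": [0, 0, 0]}
  ]
}}

```text
clock: 3.55
tool_pos: [0.4587, -0.376, 0.0078]
tool_rot: [0.001, 0.996, -0.092, 0.001]
contact_force: [-0.3, 0.4, -1.2]
finger_gap: 0.528
```

```bash
python3 - <<'E'
from h import *
goto([457.3,-374.6,2.5],-10.2)
E
```

```text
tcp [ 458.7 -376.     7.8] offset [-1.6 -1.1  5.3] rot [[0.002, -0.003, -0.007], [-0.004, -0.003, 3.135]] j6 -0.59 F [-0.3  0.4 -1.2] gap 49.1 t 3.55
```

>>> {"fn": "send_rows", "kwargs": {
  "plan": [
    {"gripper": 120, "offset": [-2, -1.5, 5], "angular": [0.002, -0.003, -0.007]},
    {"gripper": 120, "offset": [0, 0, 0.5], "angular": [0, 0, 0]},
    {"gripper": 255, "offset": [0, 0, 0], "angular": [0, 0, 0]},
    {"gripper": 255, "offset": [0, 0, 0], "angular": [0, 0, 0]},
    {"gripper": 255, "offset": [0, 0, 0], "angular": [0, 0, 0]},
    {"gripper": 255, "offset": [0, 0, 0], "angular": [0, 0, 0]},
    {"gripper": 255, "offset": [0, 0, 0], "angular": [0, 0, 0]}
  ],
  "grip_force": 40
}}

```text
clock: 4.25
tool_pos: [0.4604, -0.3775, 0.0087]
tool_rot: [0.003, 0.996, -0.09, 0.004]
contact_force: [0.5, -0.5, 0.1]
finger_gap: 0.148
```

```bash
python3 - <<'E'
from h import *
goto([457.3,-374.6,2.5],-10.2)
snap("wrist","w2.png")
E
```

```text
tcp [ 460.4 -377.5    8.7] offset [-3.6 -2.3  6.2] rot [[0.005, -0.008, -0.003], [-0.012, -0.008, 3.139]] j6 -0.59 F [ 0.5 -0.5  0.1] gap 13.7 t 4.25
```

View pics/w2.png

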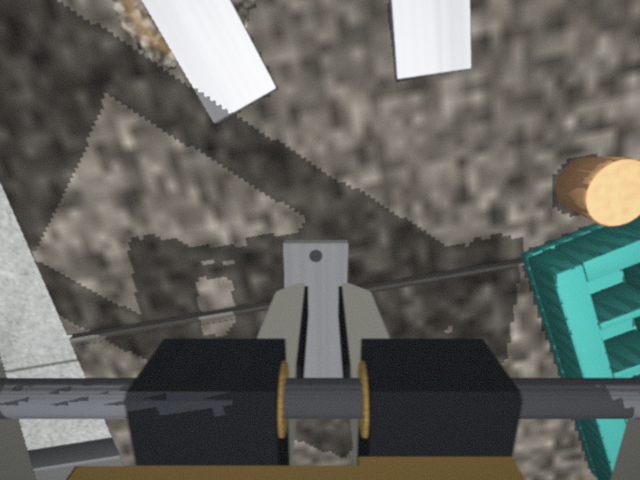

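The fingers shut above the coupon: the TCP sits at z = 8.7 mm and the gap is 13.7 mm. I'll reopen and check how the rows track.

>>> {"fn": "send_rows", "kwargs": {
  "plan": [
    {"gripper": 120, "offset": [0, 0, 0], "angular": [0, 0, 0]}
  ]
}}

```text
clock: 4.4
tool_pos: [0.4603, -0.3774, 0.0086]
tool_rot: [0.003, 0.996, -0.09, 0.004]
contact_force: [-0.1, 0.7, -0.1]
finger_gap: 0.151
```

>>> {"fn": "send_rows", "kwargs": {
  "plan": [
    {"gripper": 120, "offset": [0, 0, 0], "angular": [0, 0, 0]}
  ]
}}

```text
clock: 4.5
tool_pos: [0.4603, -0.3774, 0.0086]
tool_rot: [0.003, 0.996, -0.09, 0.003]
contact_force: [-0.3, 0.1, -1.0]
finger_gap: 0.232
```

>>> {"fn": "send_rows", "kwargs": {
  "plan": [
    {"gripper": 120, "offset": [0, 0, 0], "angular": [0, 0, 0]},
    {"gripper": 120, "offset": [0, 0, 0], "angular": [0, 0, 0]}
  ]
}}

```text
clock: 4.7
tool_pos: [0.4602, -0.3773, 0.0084]
tool_rot: [0.003, 0.996, -0.09, 0.003]
contact_force: [-0.5, 0.1, 0.4]
finger_gap: 0.399
```

>>> {"fn": "send_rows", "kwargs": {
  "plan": [
    {"gripper": 120, "offset": [-3.5, -2.5, 6], "angular": [0.005, -0.008, -0.003]}
  ]
}}

```text
clock: 4.8
tool_pos: [0.4579, -0.3749, 0.0032]
tool_rot: [0.0, 0.996, -0.089, 0.0]
contact_force: [0.7, -0.2, 0.1]
finger_gap: 0.483
```

```bash
python3 - <<'E'
from h import *
goto([457.3,-374.6,2.5],-10.2)
eyes.capture("wrist")
goto([457.3,-374.6,2.5],-10.2)
E
```

```text
tcp [ 457.9 -374.9    3.2] offset [-0.6 -0.2  0.7] rot [[0.001, -0.001, 0.0], [0.001, 0.001, -3.141]] j6 -0.59 F [ 0.7 -0.2  0.1] gap 44.9 t 4.8
tcp [ 456.5 -373.5    1.2] offset [ 1.   0.9 -1.3] rot [[-0.001, 0.003, 0.001], [-0.004, -0.002, -3.141]] j6 -0.6 F [-1.1  0.9 -0.6] gap 47.7 t 4.85
```

>>> {"fn": "send_rows", "kwargs": {
  "plan": [
    {"gripper": 120, "offset": [0.8, 0.8, -0.8], "angular": [0, 0, 0]},
    {"gripper": 255, "offset": [0, 0, 0], "angular": [0, 0, 0]},
    {"gripper": 255, "offset": [0, 0, 0], "angular": [0, 0, 0]}
  ]
}}

```text
clock: 5.15
tool_pos: [0.4564, -0.3737, 0.0009]
tool_rot: [-0.002, 0.996, -0.088, -0.002]
contact_force: [-0.3, -0.2, 0.1]
finger_gap: 0.409
```

>>> {"fn": "send_rows", "kwargs": {
  "plan": [
    {"gripper": 255, "offset": [0, 0, 0], "angular": [0, 0, 0]},
    {"gripper": 255, "offset": [0, 0, 0], "angular": [0, 0, 0]},
    {"gripper": 255, "offset": [0, 0, 0], "angular": [0, 0, 0]}
  ]
}}

```text
clock: 5.45
tool_pos: [0.4565, -0.3738, 0.0009]
tool_rot: [-0.002, 0.996, -0.089, -0.002]
contact_force: [0.0, -0.1, 0.2]
finger_gap: 0.315
```

```bash
python3 - <<'E'
from h import *
goto([457.3,-374.6,2.5],-10.2)
E
```

```text
tcp [ 456.5 -373.8    0.9] offset [ 1.   0.7 -1.6] rot [[-0.003, 0.004, 0.001], [-0.007, -0.004, -3.141]] j6 -0.6 F [ 0.  -0.1  0.2] gap 29.3 t 5.45
```

>>> {"fn": "send_rows", "kwargs": {
  "plan": [
    {"gripper": 255, "offset": [0, 0, -20], "angular": [0, 0, 0]},
    {"gripper": 255, "offset": [0, 0, -40], "angular": [0, 0, 0]},
    {"gripper": 255, "offset": [0, -20, -45], "angular": [0, 0, 0]},
    {"gripper": 255, "offset": [0, -35, -35], "angular": [0, 0, 0]},
    {"gripper": 255, "offset": [0, -35, -30], "angular": [0, 0, 0]},
    {"gripper": 255, "offset": [0, -35, -20], "angular": [0, 0, 0]},
    {"gripper": 255, "offset": [0, -30, 0], "angular": [0, 0, 0]},
    {"gripper": 255, "offset": [0, -20, 0], "angular": [0, 0, 0]},
    {"gripper": 255, "offset": [0, -3, 0], "angular": [0, 0, 0]},
    {"gripper": 255, "offset": [0, 0, 0], "angular": [0, 0, 0]}
  ]
}}

```text
clock: 6.45
tool_pos: [0.489, -0.1925, 0.1998]
tool_rot: [-0.003, 0.996, -0.089, -0.001]
contact_force: [-0.5, 0.6, -1.4]
finger_gap: 0.313
```

```bash
python3 - <<'E'
from h import *
goto([450,-200,200],-10.5)
im,c=snap("wrist","w3.png")
for r in eyes.silhouettes("wrist","square_block")[:3]:
            q=maskrect(r["mask"],.006,c); print(round(r["p"],2),np.round(r["bbox"]),[np.round(v,1) for v in q])
np.savez("w3.npz",K=c[0],p=c[1],M=c[2])
E
```

```text
tcp [ 489.  -192.5  199.8] offset [-37.1  14.3  -0.2] rot [[-0.006, 0.003, 0.004], [-0.005, -0.009, -3.137]] j6 -0.3 F [-0.5  0.6 -1.4] gap 29.1 t 6.45
0.8 [258. 144.  84. 134.] [array([ 444.5, -124.2]), np.float64(116.3), np.float64(72.9), np.float64(79.4)]
```

View pics/w3.png

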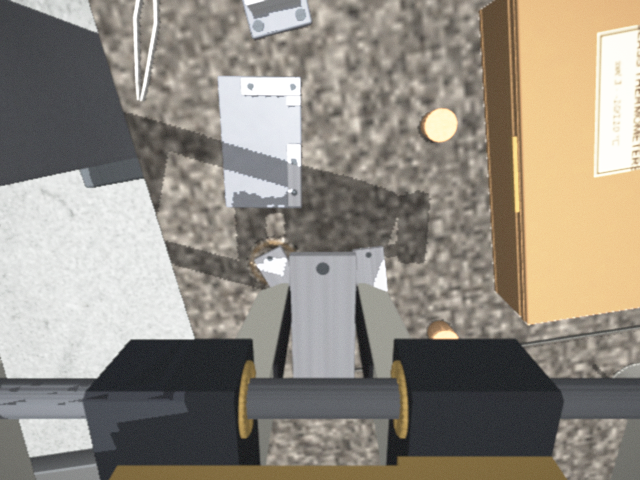

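```bash
python3 - <<'E'
import cv2
im=cv2.imread("pics/w3.png")
cv2.imwrite("pics/w3c.png",cv2.resize(im[65:215,205:315],None,fx=4,fy=4,interpolation=cv2.INTER_CUBIC))
E
cat > mk.py <<'E'
from h import *
def model(img,c,items,f,crop=None,s=1):
    out=img[:,:,::-1].copy(); out=cv2.resize(out,None,fx=s,fy=s,interpolation=cv2.INTER_CUBIC)
    for poly,col in items:
        q=(proj(np.array(poly)/1000,c)+.5)*s-.5
        cv2.polylines(out,[np.round(q*8).astype(np.int32)],True,col,1,cv2.LINE_AA,3)
    if crop: out=out[crop[1]*s:crop[3]*s,crop[0]*s:crop[2]*s]
    cv2.imwrite("pics/"+f,out)
def fr(o,yaw,pts):
    a=np.deg2rad(yaw); M=np.array([[np.cos(a),-np.sin(a)],[np.sin(a),np.cos(a)]])
    pts=np.array(pts,float); return np.c_[pts[:,:2]@M.T+np.asarray(o)[:2],pts[:,2]]
def rect(x0,x1,y0,y1,z): return [[x0,y0,z],[x1,y0,z],[x1,y1,z],[x0,y1,z]]
BLK=[rect(-60,12,-100,16,6),rect(0,12,-96,-40,16),rect(0,12,-8,0,16),rect(-38,12,0,14,16)]
E
python3 - <<'E'
from mk import *
d=np.load("w3.npz"); c=(d["K"],d["p"],d["M"]); im=cv2.imread("pics/w3.png")[:,:,::-1]
yaw=-10.6; o=fr([444.5,-124.2],yaw,[[24,42,0]])[0]; print(o)
model(im,c,[(fr(o,yaw,p),(0,0,255)) for p in BLK],"w3m.png",(205,65,325,215),4)
E
```

```text
[475.81640511 -87.33154775   0.        ]
```

View pics/w3m.png

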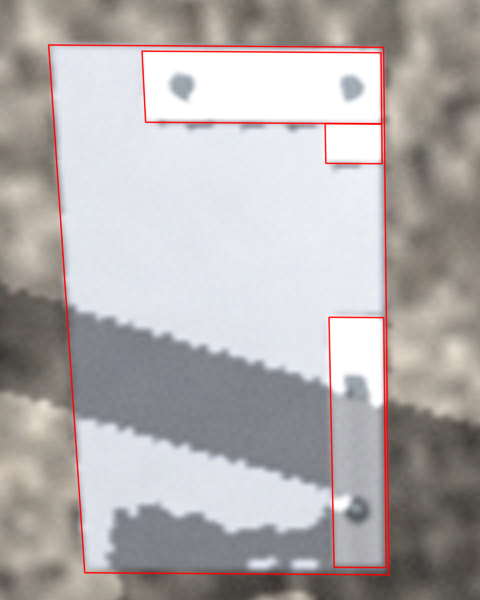

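The overlay of the block model fits the edges to within a pixel: origin (475.8, -87.3), yaw -10.6°.

```bash
python3 - <<'E'
from mk import *
o=[475.8,-87.3];yaw=-10.6
t=fr(o,yaw,[[-20,-28.9,40]])[0]; goto(t,yaw)
E
```

```text
tcp [ 488.7 -193.4  199.4] offset [-51.3 -72.3 160.1] rot [[-0.006, 0.004, 0.005], [-0.006, -0.009, -3.137]] j6 -0.3 F [ 0.1  0.5 -0.9] gap 29.1 t 6.55
```

>>> {"fn": "send_rows", "kwargs": {
  "plan": [
    {"gripper": 255, "offset": [-20, -25, 10], "angular": [-0.006, 0.004, 0.005]},
    {"gripper": 255, "offset": [-20, -25, 30], "angular": [0, 0, 0]},
    {"gripper": 255, "offset": [-10, -18, 40], "angular": [0, 0, 0]},
    {"gripper": 255, "offset": [0, 0, 40], "angular": [0, 0, 0]},
    {"gripper": 255, "offset": [0, 0, 25], "angular": [0, 0, 0]},
    {"gripper": 255, "offset": [0, 0, 5], "angular": [0, 0, 0]},
    {"gripper": 255, "offset": [0, 0, 0], "angular": [0, 0, 0]}
  ]
}}

```text
clock: 7.25
tool_pos: [0.4494, -0.1226, 0.0439]
tool_rot: [0.001, 0.995, -0.098, -0.0]
contact_force: [0.4, -0.0, -1.1]
finger_gap: 0.313
```

```bash
python3 - <<'E'
from mk import *
o=[475.8,-87.3];yaw=-10.6
t=fr(o,yaw,[[-20,-28.9,9]])[0]; goto(t,yaw)
im,c=snap("wrist")
model(im,c,[(fr(o,yaw,p),(0,0,255)) for p in BLK],"w4.png")
goto(t,yaw)
E
```

```text
tcp [ 449.4 -122.6   43.9] offset [ -0.6 -10.8  34.9] rot [[0.002, 0.0, -0.011], [0.001, -0.004, 3.131]] j6 -0.18 F [ 0.4 -0.  -1.1] gap 29.1 t 7.25
tcp [ 449.6 -122.8   44.4] offset [ -0.9 -10.9  35.4] rot [[0.003, -0.0, -0.011], [-0.0, -0.004, 3.131]] j6 -0.18 F [-1.2  0.3 -1.5] gap 29.1 t 7.3
```

View pics/w4.png

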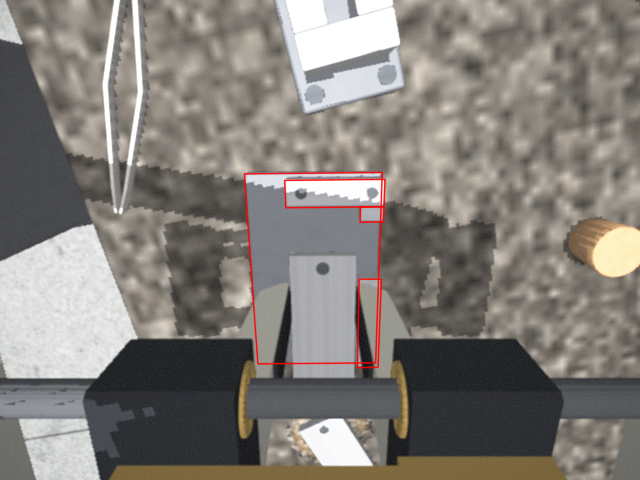

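>>> {"fn": "send_rows", "kwargs": {
  "plan": [
    {"gripper": 255, "offset": [-1, -8, 0], "angular": [0.003, 0, -0.011]},
    {"gripper": 255, "offset": [0, -3, 8], "angular": [0, 0, 0]},
    {"gripper": 255, "offset": [0, 0, 12], "angular": [0, 0, 0]},
    {"gripper": 255, "offset": [0, 0, 5], "angular": [0, 0, 0]},
    {"gripper": 255, "offset": [0, 0, 0], "angular": [0, 0, 0]}
  ]
}}

```text
clock: 7.8
tool_pos: [0.4553, -0.1131, 0.0226]
tool_rot: [0.001, 0.996, -0.092, 0.004]
contact_force: [-0.7, 0.0, -0.9]
finger_gap: 0.308
```

```bash
python3 - <<'E'
from mk import *
o=[475.8,-87.3];yaw=-10.6
t=fr(o,yaw,[[-20,-28.9,9]])[0]; goto(t,yaw)
E
```

```text
tcp [ 455.3 -113.1   22.6] offset [-4.7 -0.3 13.6] rot [[0.001, -0.009, 0.0], [0.014, 0.001, -3.142]] j6 -0.17 F [-0.7  0.  -0.9] gap 28.7 t 7.8
```

>>> {"fn": "send_rows", "kwargs": {
  "plan": [
    {"gripper": 255, "offset": [-2.5, 0, 0], "angular": [0, -0.005, 0]},
    {"gripper": 255, "offset": [-2, 0, 0], "angular": [0, -0.004, 0]},
    {"gripper": 255, "offset": [0, 0, 0], "angular": [0, 0, 0]}
  ]
}}

```text
clock: 8.1
tool_pos: [0.4504, -0.1123, 0.0226]
tool_rot: [0.0, 0.996, -0.092, -0.001]
contact_force: [-0.3, 0.2, -1.3]
finger_gap: 0.313
```

```bash
python3 - <<'E'
from mk import *
o=[475.8,-87.3];yaw=-10.6
t=fr(o,yaw,[[-20,-28.9,9]])[0]; goto(t,yaw)
E
```

```text
tcp [ 450.4 -112.3   22.6] offset [ 0.4 -0.3 13.6] rot [[0.001, 0.001, 0.0], [-0.002, 0.001, -3.141]] j6 -0.17 F [-0.3  0.2 -1.3] gap 29.1 t 8.1
```

>>> {"fn": "send_rows", "kwargs": {
  "plan": [
    {"gripper": 255, "offset": [0, 0, 5], "angular": [0, 0, 0]},
    {"gripper": 255, "offset": [0, 0, 5], "angular": [0, 0, 0]},
    {"gripper": 255, "offset": [0, 0, 3], "angular": [0, 0, 0]},
    {"gripper": 255, "offset": [0, 0, 1], "angular": [0, 0, 0]},
    {"gripper": 255, "offset": [0, 0, 0], "angular": [0, 0, 0]}
  ]
}}

```text
clock: 8.6
tool_pos: [0.4505, -0.1124, 0.0075]
tool_rot: [0.0, 0.996, -0.092, -0.0]
contact_force: [0.1, -0.6, -1.1]
finger_gap: 0.316
```

```bash
python3 - <<'E'
from mk import *
o=[475.8,-87.3];yaw=-10.6
t=fr(o,yaw,[[-15,-26.4,7]])[0]; goto(t,yaw)
E
```

```text
tcp [ 450.5 -112.4    7.5] offset [ 5.2 -2.9  0.5] rot [[0.001, 0.001, -0.0], [0.001, -0.001, 3.141]] j6 -0.17 F [ 0.1 -0.6 -1.1] gap 29.4 t 8.6
```

>>> {"fn": "send_rows", "kwargs": {
  "plan": [
    {"gripper": 255, "offset": [1.5, 0, 0.3], "angular": [0, 0, 0]},
    {"gripper": 255, "offset": [1.5, 0, 0], "angular": [0, 0, 0]},
    {"gripper": 255, "offset": [1.5, 0, 0], "angular": [0, 0, 0]},
    {"gripper": 255, "offset": [1, 0, 0], "angular": [0, 0, 0]}
  ],
  "grip_force": 20
}}

```text
clock: 9.0
tool_pos: [0.4553, -0.1132, 0.0069]
tool_rot: [0.0, 0.996, -0.092, -0.002]
contact_force: [-8.6, 1.5, 4.9]
finger_gap: 0.318
```

>>> {"fn": "send_rows", "kwargs": {
  "plan": [
    {"gripper": 255, "offset": [1, 0, 0], "angular": [0, 0, 0]},
    {"gripper": 255, "offset": [1, 0, 0], "angular": [0, 0, 0]}
  ]
}}

```text
clock: 9.2
tool_pos: [0.4552, -0.1132, 0.0068]
tool_rot: [-0.0, 0.996, -0.093, -0.004]
contact_force: [-6.2, 1.1, 7.2]
finger_gap: 0.32
```

```bash
python3 - <<'E'
from mk import *
o=[475.8,-87.3];yaw=-10.6
t=fr(o,yaw,[[-15,-26.4,7]])[0]; goto(t,yaw)
E
```

```text
tcp [ 455.2 -113.2    6.8] offset [ 0.4 -2.8 -0.2] rot [[0.0, 0.008, -0.001], [0.013, -0.001, 3.141]] j6 -0.17 F [-6.2  1.1  7.2] gap 29.7 t 9.2
```

Contact with the long fence at the predicted place. Next I slide towards the end stop.

>>> {"fn": "send_rows", "kwargs": {
  "plan": [
    {"gripper": 255, "offset": [0, -1, 0], "angular": [0, 0.004, 0]},
    {"gripper": 255, "offset": [0, -1.2, 0], "angular": [0, 0, 0]},
    {"gripper": 255, "offset": [0, -1.2, 0], "angular": [0, 0, 0]},
    {"gripper": 255, "offset": [0, -1, 0], "angular": [0, 0, 0]}
  ]
}}

```text
clock: 9.6
tool_pos: [0.4558, -0.1092, 0.0068]
tool_rot: [0.0, 0.996, -0.093, -0.003]
contact_force: [-4.0, -4.6, -1.4]
finger_gap: 0.32
```

>>> {"fn": "send_rows", "kwargs": {
  "plan": [
    {"gripper": 255, "offset": [0.5, -1, 0], "angular": [0, 0, 0]}
  ]
}}

```text
clock: 9.7
tool_pos: [0.4558, -0.1091, 0.0068]
tool_rot: [0.001, 0.996, -0.093, -0.003]
contact_force: [-8.0, -9.1, 2.8]
finger_gap: 0.318
```

```bash
python3 - <<'E'
from mk import *
o=[475.8,-87.3];yaw=-10.6
t=fr(o,yaw,[[-15,-26.4,7]])[0]; goto(t,yaw)
E
```

```text
tcp [ 455.8 -109.1    6.8] offset [ 0.6  1.3 -0.2] rot [[0.003, 0.006, -0.001], [0.01, -0.005, 3.141]] j6 -0.15 F [-8.  -9.1  2.8] gap 29.6 t 9.7
```

>>> {"fn": "send_rows", "kwargs": {
  "plan": [
    {"gripper": 130, "offset": [0, 0, 0], "angular": [0, 0, 0]},
    {"gripper": 130, "offset": [0, 0, 0], "angular": [0, 0, 0]},
    {"gripper": 130, "offset": [0, 0, 0], "angular": [0, 0, 0]},
    {"gripper": 130, "offset": [0, 0, 0], "angular": [0, 0, 0]},
    {"gripper": 130, "offset": [0, 0, 0], "angular": [0, 0, 0]},
    {"gripper": 130, "offset": [0, 0, -10], "angular": [0, 0, 0]},
    {"gripper": 130, "offset": [0, 0, -25], "angular": [0, 0, 0]},
    {"gripper": 130, "offset": [0, 5, -30], "angular": [0, 0, 0]},
    {"gripper": 130, "offset": [0, 5, -30], "angular": [0, 0, 0]},
    {"gripper": 130, "offset": [0, 0, 0], "angular": [0, 0, 0]}
  ]
}}

```text
clock: 10.7
tool_pos: [0.4556, -0.1182, 0.108]
tool_rot: [0.001, 0.996, -0.092, -0.002]
contact_force: [0.5, -0.7, 0.6]
finger_gap: 0.487
```

```bash
cat >> mk.py <<'E'
def coup(L,z): return rect(-15-15,0,-L,0,z)
def chk(L,f,name):
    o=[475.8,-87.3];yaw=-10.6
    goto([450,-110,100],yaw)
    im,c=snap("wrist")
    model(im,c,[(fr(o,yaw,p),(0,0,255)) for p in BLK]+[(fr(o,yaw,coup(L,12)),(0,255,0))],f,(220,140,440,340),3)
    for r in eyes.silhouettes("wrist",name)[:2]:
        q=maskrect(r["mask"],.012,c); a=np.deg2rad(-yaw); d=q[0]-o
        print(round(r["p"],2),[np.round(v,1) for v in q],"blk",np.round([np.cos(a)*d[0]-np.sin(a)*d[1],np.sin(a)*d[0]+np.cos(a)*d[1]],1),"yaw",round(q[3]-90-yaw,1))
E
python3 -c "
from mk import *
chk(76,'w5.png','coupon_long_c')"
```

```text
tcp [ 455.6 -118.2  108. ] offset [-7.  -7.1  8.1] rot [[0.002, 0.004, 0.001], [-0.006, 0.004, -3.141]] j6 -0.18 F [ 0.5 -0.7  0.6] gap 45.3 t 10.7
0.6 [array([ 453.3, -121.9]), np.float64(74.9), np.float64(30.5), np.float64(79.3)] blk [-15.7 -38.2] yaw -0.1
```

View pics/w5.png

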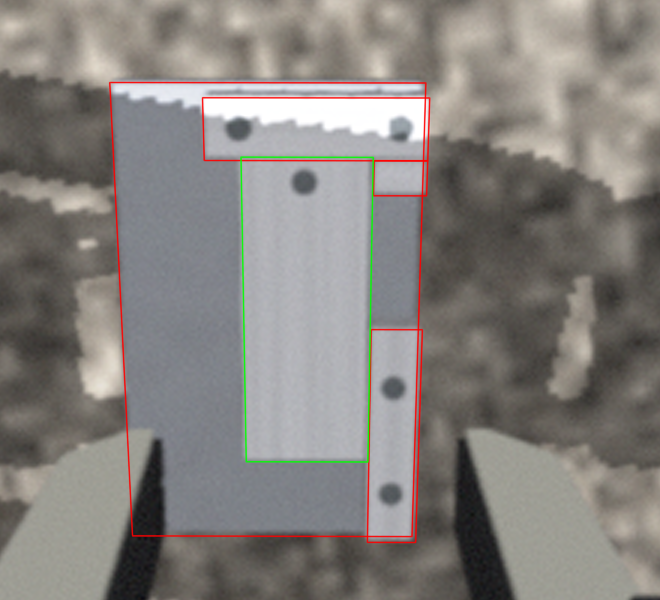

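Long coupon is home: measured (-15.7, -38.2) mm in the block frame, and the model outline coincides with it. Picking it up again.

```bash
python3 -c "
from mk import *
goto([455.8,-110.0,7.5],-10.6)"
```

```text
tcp [ 453.5 -117.1  104.1] offset [ 1.8 -7.5 96.6] rot [[0.001, 0.009, 0.001], [-0.014, 0.002, -3.141]] j6 -0.17 F [-0.6 -0.6 -0.3] gap 45.6 t 10.8
```

>>> {"fn": "send_rows", "kwargs": {
  "plan": [
    {"gripper": 130, "offset": [1, -5, 20], "angular": [0, 0.009, 0]},
    {"gripper": 130, "offset": [1, -2.5, 30], "angular": [0, 0, 0]},
    {"gripper": 130, "offset": [0, 0, 25], "angular": [0, 0, 0]},
    {"gripper": 130, "offset": [0, 0, 8], "angular": [0, 0, 0]},
    {"gripper": 130, "offset": [0, 0, 0], "angular": [0, 0, 0]},
    {"gripper": 130, "offset": [0, 0, 0], "angular": [0, 0, 0]}
  ]
}}

```text
clock: 11.4
tool_pos: [0.4533, -0.108, 0.015]
tool_rot: [-0.0, 0.996, -0.092, -0.003]
contact_force: [-0.6, -0.4, -0.4]
finger_gap: 0.495
```

```bash
python3 -c "
from mk import *
goto([455.8,-110.0,7.5],-10.6)"
```

```text
tcp [ 453.3 -108.    15. ] offset [2.9 1.5 7.5] rot [[-0.0, 0.006, 0.001], [-0.01, -0.0, -3.141]] j6 -0.16 F [-0.6 -0.4 -0.4] gap 46.0 t 11.4
```

>>> {"fn": "send_rows", "kwargs": {
  "plan": [
    {"gripper": 130, "offset": [1.5, 1, 2], "angular": [0, 0.005, 0]},
    {"gripper": 130, "offset": [1.2, 0.5, 3], "angular": [0, 0, 0]},
    {"gripper": 130, "offset": [0, 0, 2], "angular": [0, 0, 0]},
    {"gripper": 255, "offset": [0, 0, 0], "angular": [0, 0, 0]},
    {"gripper": 255, "offset": [0, 0, 0], "angular": [0, 0, 0]},
    {"gripper": 255, "offset": [0, 0, 0], "angular": [0, 0, 0]},
    {"gripper": 255, "offset": [0, 0, 0], "angular": [0, 0, 0]},
    {"gripper": 255, "offset": [0, 0, 0], "angular": [0, 0, 0]}
  ],
  "grip_force": 40
}}

```text
clock: 12.2
tool_pos: [0.4559, -0.1107, 0.0108]
tool_rot: [0.0, 0.996, -0.092, -0.001]
contact_force: [-0.8, -0.5, -0.1]
finger_gap: 0.296
```

```bash
python3 -c "
from mk import *
goto([455.8,-110.0,7.5],-10.6)"
```

```text
tcp [ 455.9 -110.7   10.8] offset [-0.2 -0.7  3.3] rot [[0.001, 0.001, 0.001], [-0.002, 0.001, -3.141]] j6 -0.16 F [-0.8 -0.5 -0.1] gap 27.5 t 12.2
```

>>> {"fn": "send_rows", "kwargs": {
  "plan": [
    {"gripper": 150, "offset": [0, 0, 0], "angular": [0, 0, 0]},
    {"gripper": 150, "offset": [0, 0, 0], "angular": [0, 0, 0]},
    {"gripper": 150, "offset": [0, -0.5, 2], "angular": [0, 0, 0]},
    {"gripper": 150, "offset": [0, 0, 1.5], "angular": [0, 0, 0]},
    {"gripper": 150, "offset": [0, 0, 0], "angular": [0, 0, 0]}
  ]
}}

```text
clock: 12.7
tool_pos: [0.4568, -0.1103, 0.0074]
tool_rot: [0.0, 0.996, -0.092, 0.0]
contact_force: [-0.6, 0.3, -0.2]
finger_gap: 0.409
```

>>> {"fn": "send_rows", "kwargs": {
  "plan": [
    {"gripper": 255, "offset": [-0.5, 0, 0.3], "angular": [0, 0, 0]},
    {"gripper": 255, "offset": [0, 0, 0], "angular": [0, 0, 0]},
    {"gripper": 255, "offset": [0, 0, 0], "angular": [0, 0, 0]},
    {"gripper": 255, "offset": [0, 0, 0], "angular": [0, 0, 0]},
    {"gripper": 255, "offset": [0, 0, 0], "angular": [0, 0, 0]}
  ]
}}

```text
clock: 13.2
tool_pos: [0.4559, -0.1101, 0.0068]
tool_rot: [0.0, 0.996, -0.092, -0.0]
contact_force: [0.8, -0.3, 0.6]
finger_gap: 0.316
```

```bash
python3 -c "
from mk import *
goto([455.8,-110.0,7.5],-10.6)"
```

```text
tcp [ 455.9 -110.1    6.8] offset [-0.1 -0.1 -0.7] rot [[0.001, 0.0, 0.001], [-0.0, 0.001, -3.141]] j6 -0.16 F [ 0.8 -0.3  0.6] gap 29.4 t 13.2
```

>>> {"fn": "send_rows", "kwargs": {
  "plan": [
    {"gripper": 255, "offset": [0, 0, -20], "angular": [0, 0, 0]},
    {"gripper": 255, "offset": [0, 0, -40], "angular": [0, 0, 0]},
    {"gripper": 255, "offset": [0, 0, -45], "angular": [0, 0, 0]},
    {"gripper": 255, "offset": [0, -20, -45], "angular": [0, 0, 0]},
    {"gripper": 255, "offset": [-5, -35, -35], "angular": [0, 0, 0.05]},
    {"gripper": 255, "offset": [-5, -40, -20], "angular": [0, 0, -0.05]},
    {"gripper": 255, "offset": [-5, -40, 0], "angular": [0, 0, -0.05]},
    {"gripper": 255, "offset": [-5, -30, 0], "angular": [0, 0, -0.05]},
    {"gripper": 255, "offset": [0, -10, 0], "angular": [0, 0, -0.05]},
    {"gripper": 255, "offset": [0, 0, 0], "angular": [0, 0, 0]}
  ]
}}

```text
clock: 14.2
tool_pos: [0.4673, 0.0721, 0.2201]
tool_rot: [-0.002, 1.0, -0.016, -0.0]
contact_force: [-0.9, 0.0, -0.9]
finger_gap: 0.314
```

```bash
python3 - <<'E'
from mk import *
goto([450,60,200],0)
im,c=snap("wrist","w6.png")
np.savez("w6.npz",K=c[0],p=c[1],M=c[2])
goto([450,60,200],0)
for n,z in [("tester",.008),("pin_knob",.057),("carriage_knob",.055)]:
    for r in eyes.silhouettes("wrist",n)[:3]:
        if r["p"]<.2: continue
        q=maskrect(r["mask"],z,c); print(n,round(r["p"],2),np.round(r["bbox"]),[np.round(v,1) for v in q])
E
```

```text
tcp [467.3  72.1 220.1] offset [-16.9  12.7  20.1] rot [[-0.003, 0.0, -0.031], [0.0, 0.005, 3.11]] j6 0.07 F [-0.9  0.  -0.9] gap 29.2 t 14.2
tcp [467.2  71.4 220. ] offset [-16.8  12.1  20. ] rot [[-0.003, 0.0, -0.034], [0.001, 0.005, 3.108]] j6 0.07 F [ 0.5  0.6 -1.5] gap 29.1 t 14.25
tester 0.69 [333. 143. 214. 286.] [array([488. , 122.3]), np.float64(270.7), np.float64(184.8), np.float64(-87.5)]
pin_knob 0.66 [335. 226.  25.  25.] [array([477.2,  64.8]), np.float64(24.3), np.float64(19.4), np.float64(-61.8)]
carriage_knob 0.59 [310. 120. 140. 238.] [array([463.1, 147.3]), np.float64(192.9), np.float64(99.8), np.float64(-87.0)]
```

View pics/w6.png

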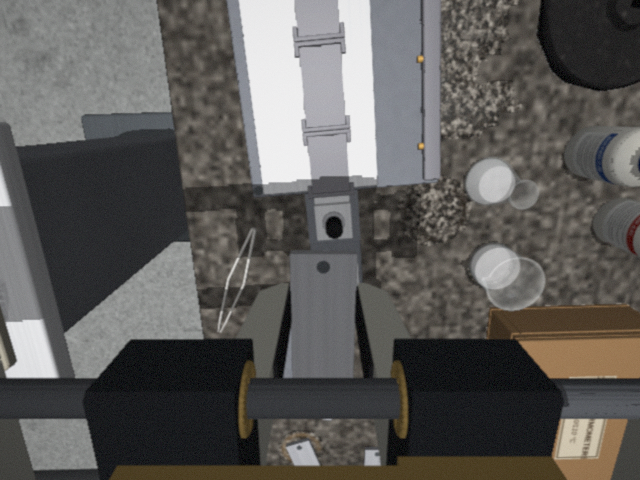

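>>> {"fn": "send_rows", "kwargs": {
  "plan": [
    {"gripper": 255, "offset": [-3, -25, 0], "angular": [0, 0, -0.04]},
    {"gripper": 255, "offset": [-3, -30, 0], "angular": [0, 0, -0.02]},
    {"gripper": 255, "offset": [-3, -30, 0], "angular": [0, 0, 0]},
    {"gripper": 255, "offset": [-3, -25, 0], "angular": [0, 0, 0]},
    {"gripper": 255, "offset": [0, -15, 0], "angular": [0, 0, 0]},
    {"gripper": 255, "offset": [0, -5, 0], "angular": [0, 0, 0]},
    {"gripper": 255, "offset": [0, 0, 0], "angular": [0, 0, 0]}
  ]
}}

```text
clock: 15.1
tool_pos: [0.456, 0.1943, 0.2175]
tool_rot: [0.0, 1.0, 0.002, -0.002]
contact_force: [0.2, 0.4, -0.9]
finger_gap: 0.316
```

```bash
python3 - <<'E'
from mk import *
goto([450,190,200],2.7)
im,c=snap("wrist","w7.png")
np.savez("w7.npz",K=c[0],p=c[1],M=c[2])
goto([450,190,200],2.7)
for n,z in [("tester",.008),("pin_knob",.057),("carriage_knob",.055),("bay_long",.017),("bay_short",.017)]:
    for r in eyes.silhouettes("wrist",n)[:3]:
        if r["p"]<.2: continue
        q=maskrect(r["mask"],z,c); print(n,round(r["p"],2),np.round(r["bbox"]),[np.round(v,1) for v in q])
E
```

```text
tcp [456.  194.3 217.5] offset [-6.   4.3 17.5] rot [[0.001, 0.004, -0.042], [0.007, -0.001, 3.099]] j6 0.29 F [ 0.2  0.4 -0.9] gap 29.4 t 15.1
tcp [456.1 193.9 217.4] offset [-6.   3.9 17.5] rot [[0.001, 0.004, -0.043], [0.007, -0.001, 3.099]] j6 0.29 F [ 0.5  0.3 -1.2] gap 29.3 t 15.15
tester 0.63 [347. 205. 207. 351.] [array([483.6, 217.2]), np.float64(260.6), np.float64(183.6), np.float64(-87.0)]
carriage_knob 0.97 [323. 192. 128. 307.] [array([458. , 227.5]), np.float64(209.3), np.float64(98.2), np.float64(-87.0)]
bay_long 0.5 [320. 194. 128. 310.] [array([458.2, 221.5]), np.float64(233.6), np.float64(109.5), np.float64(-87.0)]
bay_short 0.59 [320. 192. 133. 306.] [array([458.2, 221.8]), np.float64(234.2), np.float64(109.5), np.float64(-87.0)]
```

View pics/w7.png

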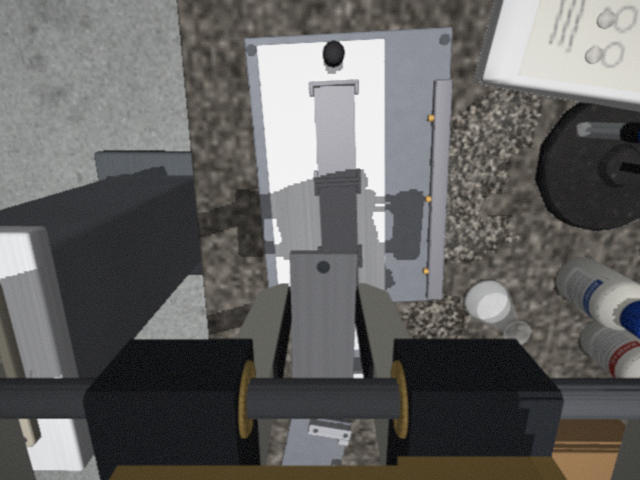

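```bash
cat >> mk.py <<'E'
def circ(x,y,r,z): 
    t=np.linspace(0,2*np.pi,25)[:-1]; return np.c_[x+r*np.cos(t),y+r*np.sin(t),0*t+z].tolist()
TST=[rect(-77,105,-100,150,8),rect(-65,45,-100,139,17),circ(0,128,9,55),rect(89,105,-100,100,24)]
E
python3 - <<'E'
from mk import *
d=np.load("w7.npz"); c=(d["K"],d["p"],d["M"]); im=cv2.imread("pics/w7.png")[:,:,::-1]
yaw=3.0; o=[470.7,196.8]
model(im,c,[(fr(o,yaw,p),(0,0,255)) for p in TST],"w7m.png",(230,10,470,310),2)
out=cv2.imread("pics/w7.png"); cv2.imwrite("pics/w7b.png",cv2.resize(out[70:270,260:400],None,fx=3,fy=3,interpolation=cv2.INTER_CUBIC))
out=cv2.imread("pics/w6.png"); cv2.imwrite("pics/w6b.png",cv2.resize(out[0:260,230:450],None,fx=2.3,fy=2.3,interpolation=cv2.INTER_CUBIC))
E
```

```text
(no output)
```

View pics/w7m.png

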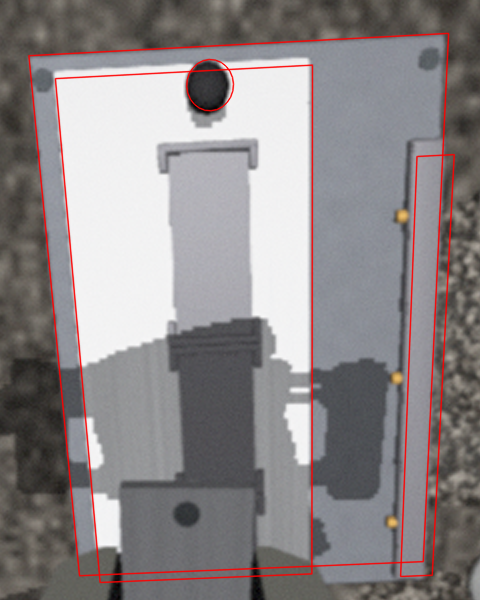

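View pics/w7b.png

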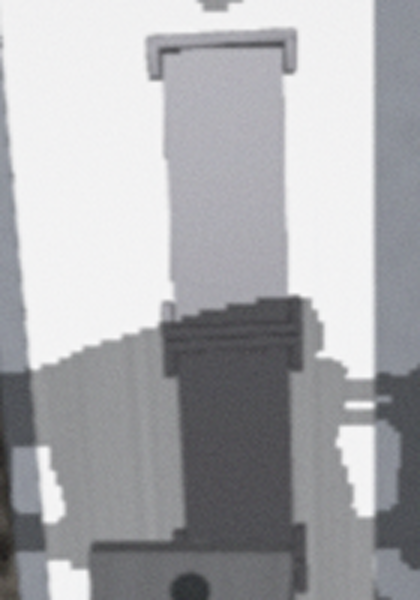

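View pics/w6b.png

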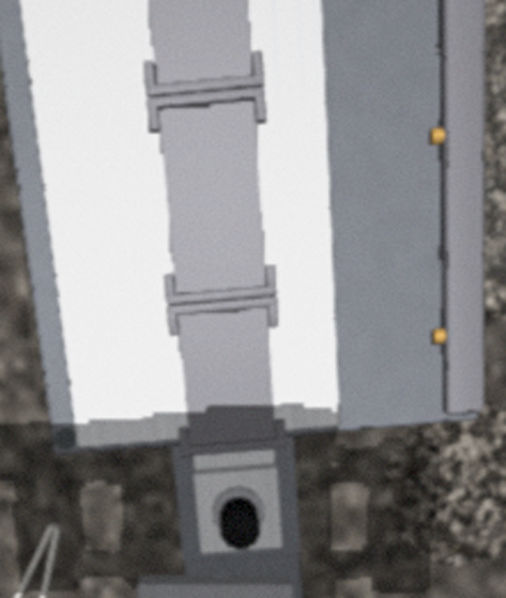

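```bash
python3 - <<'E'
from mk import *
yaw=3.0; o=np.array([470.7,196.8]); a=np.deg2rad(-yaw); M=np.array([[np.cos(a),-np.sin(a)],[np.sin(a),np.cos(a)]])
def tf(n,uv,z):
    d=np.load(n+".npz"); c=(d["K"],d["p"],d["M"]); w=back(uv,z,c)[:,:2]*1000; return np.round((w-o)@M.T,1)
w7=lambda u,v:(260+u/3,70+v/3)
w6=lambda u,v:(230+u/2.3,v/2.3)
print("w7 lip tops A outer,Ainner,AB lines, B inner,Bend",tf("w7",[w7(222,37),w7(222,47),w7(232,322),w7(232,336),w7(232,348),w7(235,530)],.021).tolist())
print("w6",tf("w6",[w6(205,82),w6(205,93),w6(205,104),w6(220,292),w6(220,301),w6(222,312),w6(235,432),w6(235,445)],.021).tolist())
print("A corner x",tf("w7",[w7(147,45),w7(297,40)],.021).tolist())
print("pin top", tf("w6",[(334.8,226)],.057).tolist(), "knob", tf("w7",[(333.5,53)],.055).tolist())
E
```

```text
w7 lip tops A outer,Ainner,AB lines, B inner,Bend [[-0.4, 108.8], [-0.5, 106.1], [-0.4, 26.3], [-0.6, 21.9], [-0.7, 18.2], [-1.9, -41.9]]
w6 [[-0.4, 24.4], [-0.7, 20.7], [-1.0, 17.1], [-0.9, -50.3], [-1.2, -53.7], [-0.7, -58.0], [0.8, -106.1], [0.3, -111.5]]
A corner x [[-22.2, 107.7], [21.3, 107.0]]
pin top [[0.1, -133.5]] knob [[-0.8, 127.5]]
```

Bays from +y to -y measure about 81, 67 and 53 mm, so the order is long, middle, short. Carriage yaw is about 3°. Moving over the long bay.

```bash
python3 - <<'E'
from mk import *
goto(fr([470.7,196.8],3,[[-0.4,78.8,50]])[0],3)
E
```

```text
tcp [456.1 194.2 217.8] offset [ 11.1 -81.3 167.7] rot [[0.0, 0.004, -0.048], [0.006, -0.001, 3.094]] j6 0.29 F [ 0.  -0.4 -1.2] gap 29.3 t 15.4
```

>>> {"fn": "send_rows", "kwargs": {
  "plan": [
    {"gripper": 255, "offset": [4, -25, 0], "angular": [0, 0.004, -0.03]},
    {"gripper": 255, "offset": [4, -25, 20], "angular": [0, 0, -0.02]},
    {"gripper": 255, "offset": [0, -18, 35], "angular": [0, 0, 0]},
    {"gripper": 255, "offset": [0, -6, 40], "angular": [0, 0, 0]},
    {"gripper": 255, "offset": [0, 0, 35], "angular": [0, 0, 0]},
    {"gripper": 255, "offset": [0, 0, 20], "angular": [0, 0, 0]},
    {"gripper": 255, "offset": [0, 0, 5], "angular": [0, 0, 0]},
    {"gripper": 255, "offset": [0, 0, 0], "angular": [0, 0, 0]}
  ]
}}

```text
clock: 16.2
tool_pos: [0.4662, 0.2686, 0.0611]
tool_rot: [-0.001, 1.0, 0.026, 0.004]
contact_force: [0.7, -1.0, 0.0]
finger_gap: 0.31
```

```bash
python3 - <<'E'
from mk import *
goto(fr([470.7,196.8],3,[[-0.4,78.8,40]])[0],3)
im,c=snap("wrist","w8.png")
np.savez("w8.npz",K=c[0],p=c[1],M=c[2])
goto(fr([470.7,196.8],3,[[-0.4,78.8,40]])[0],3)
E
```

```text
tcp [466.2 268.6  61.1] offset [ 0.1 -6.9 21.1] rot [[-0.001, -0.008, -0.001], [-0.012, 0.002, 3.14]] j6 0.38 F [ 0.7 -1.   0. ] gap 28.9 t 16.2
tcp [466.5 268.7  61.7] offset [-0.2 -6.7 21.7] rot [[-0.001, -0.008, -0.001], [-0.013, 0.002, 3.14]] j6 0.38 F [-0.3  0.2 -1.5] gap 29.3 t 16.25
```

View pics/w8.png

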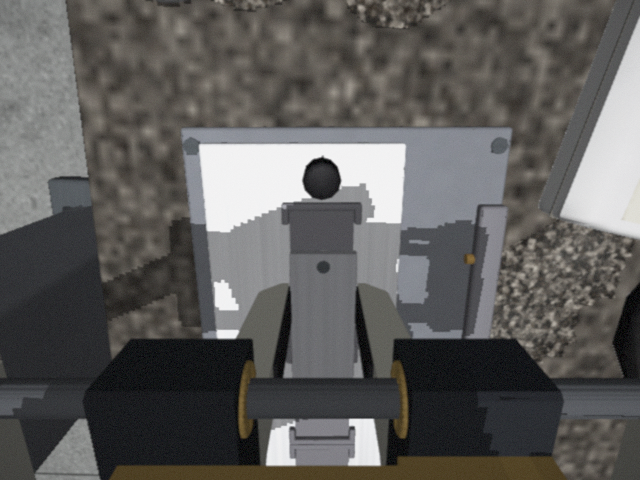

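```bash
cat >> mk.py <<'E'
TO=[470.7,196.8]; TY=3.0
def bay(yc,L): return [rect(-18,18,yc-L/2,yc+L/2,17),rect(-18,18,yc-L/2,yc+L/2,21)]
E
python3 - <<'E'
from mk import *
d=np.load("w8.npz"); c=(d["K"],d["p"],d["M"]); im=cv2.imread("pics/w8.png")[:,:,::-1]
it=[(fr(TO,TY,p),(0,0,255)) for p in TST[:3]]+[(fr(TO,TY,bay(66.9,81)[i]),((0,255,0),(255,0,255))[i]) for i in (0,1)]
model(im,c,it,"w8m.png",(190,120,450,300),3)
model(im,c,it,"w8n.png",(240,390,400,480),4)
E
```

```text
(no output)
```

View pics/w8m.png

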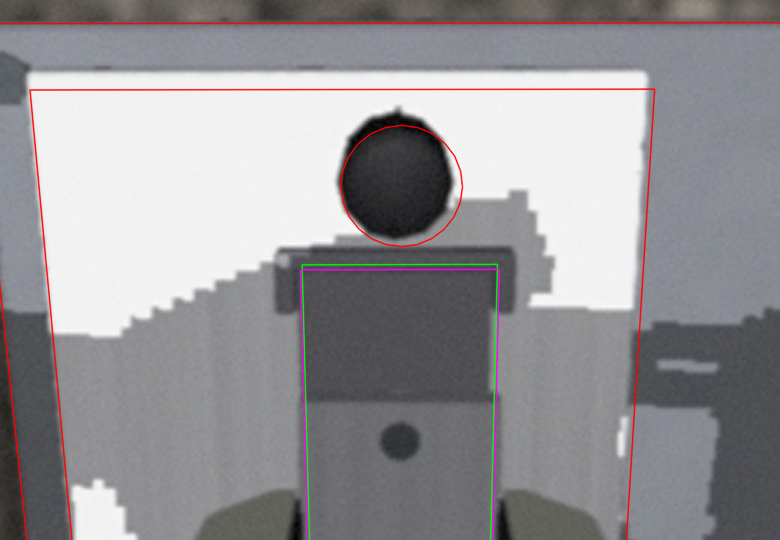

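View pics/w8n.png

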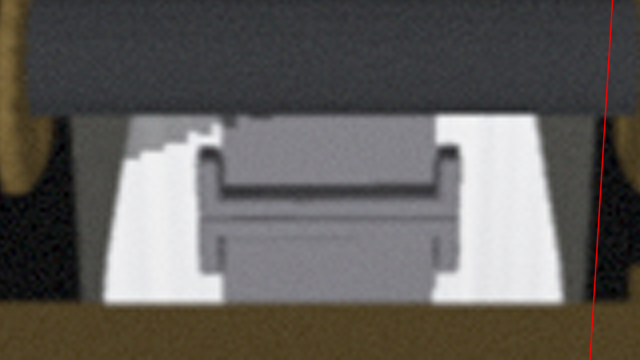

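```bash
python3 - <<'E'
from mk import *
a=np.deg2rad(-TY); M=np.array([[np.cos(a),-np.sin(a)],[np.sin(a),np.cos(a)]])
d=np.load("w8.npz"); c=(d["K"],d["p"],d["M"])
def tf(uv,z): return np.round((back(uv,z,c)[:,:2]*1000-TO)@M.T,1).tolist()
n=lambda u,v:(240+u/4,390+v/4); m=lambda u,v:(190+u/3,120+v/3)
print("low z17",tf([n(328,184)],.017),"z21",tf([n(328,197)],.021))
print("top inner z21",tf([m(395,266)],.021), "outer z17,21", tf([m(395,247)],.017),tf([m(395,250)],.021))
print("x inner", tf([m(299,290),m(491,290)],.021))
print("coupon end at z", tf([m(305,402),m(496,402)],.061-.0008+.006))
print("mark")
E
```

```text
low z17 [[-0.7, -50.0]] z21 [[-0.7, -48.7]]
top inner z21 [[-0.6, 107.8]] outer z17,21 [[-0.6, 110.4]] [[-0.6, 110.8]]
x inner [[-18.1, 103.4], [16.8, 103.3]]
coupon end at z [[-14.1, 98.1], [13.9, 98.0]]
mark
```

```bash
python3 - <<'E'
from mk import *
goto(fr(TO,TY,[[-0.65,79.2,18.5]])[0],3)
E
```

```text
tcp [466.5 268.7  61.7] offset [-0.6 -7.1 43.2] rot [[-0.001, -0.008, -0.001], [-0.013, 0.002, 3.14]] j6 0.38 F [-0.3  0.2 -1.5] gap 29.3 t 16.25
```

>>> {"fn": "send_rows", "kwargs": {
  "plan": [
    {"gripper": 255, "offset": [0, -4, 8], "angular": [0, -0.004, 0]},
    {"gripper": 255, "offset": [-0.5, -3, 10], "angular": [0, -0.004, 0]},
    {"gripper": 255, "offset": [0, 0, 10], "angular": [0, 0, 0]},
    {"gripper": 255, "offset": [0, 0, 5], "angular": [0, 0, 0]},
    {"gripper": 255, "offset": [0, 0, 0], "angular": [0, 0, 0]}
  ]
}}

```text
clock: 16.75
tool_pos: [0.4696, 0.2778, 0.0309]
tool_rot: [-0.002, 1.0, 0.025, 0.004]
contact_force: [0.0, 0.1, -1.3]
finger_gap: 0.311
```

```bash
python3 - <<'E'
from mk import *
goto(fr(TO,TY,[[-0.65,79.2,18.5]])[0],3)
E
```

```text
tcp [469.6 277.8  30.9] offset [-3.8  1.8 12.4] rot [[-0.005, -0.007, -0.002], [-0.011, 0.007, 3.14]] j6 0.39 F [ 0.   0.1 -1.3] gap 29.0 t 16.75
```

>>> {"fn": "send_rows", "kwargs": {
  "plan": [
    {"gripper": 255, "offset": [-2, 1, 0], "angular": [-0.005, -0.007, -0.002]},
    {"gripper": 255, "offset": [-1.6, 0.8, 1], "angular": [0, 0, 0]},
    {"gripper": 255, "offset": [0, 0, 2], "angular": [0, 0, 0]},
    {"gripper": 255, "offset": [0, 0, 0], "angular": [0, 0, 0]}
  ]
}}

```text
clock: 17.15
tool_pos: [0.466, 0.2756, 0.0281]
tool_rot: [0.0, 1.0, 0.026, 0.0]
contact_force: [0.4, -0.4, -0.1]
finger_gap: 0.312
```

```bash
python3 - <<'E'
from mk import *
goto(fr(TO,TY,[[-0.65,79.2,18.5]])[0],3)
E
```

```text
tcp [466.  275.6  28.1] offset [-0.1 -0.2  9.6] rot [[0.001, -0.0, 0.0], [0.0, 0.001, -3.141]] j6 0.39 F [ 0.4 -0.4 -0.1] gap 29.0 t 17.15
```

>>> {"fn": "send_rows", "kwargs": {
  "plan": [
    {"gripper": 255, "offset": [0, 0, 3], "angular": [0, 0, 0]},
    {"gripper": 255, "offset": [0, 0, 3], "angular": [0, 0, 0]},
    {"gripper": 255, "offset": [0, 0, 2.5], "angular": [0, 0, 0]},
    {"gripper": 255, "offset": [0, 0, 1], "angular": [0, 0, 0]},
    {"gripper": 255, "offset": [0, 0, 0], "angular": [0, 0, 0]}
  ]
}}

```text
clock: 17.65
tool_pos: [0.4662, 0.2757, 0.018]
tool_rot: [0.0, 1.0, 0.026, 0.0]
contact_force: [-0.4, 0.5, -0.9]
finger_gap: 0.314
```

```bash
python3 - <<'E'
from mk import *
goto(fr(TO,TY,[[-0.65,79.2,18.0]])[0],3)
im,c=snap("wrist","w9.png")
np.savez("w9.npz",K=c[0],p=c[1],M=c[2])
E
```

```text
tcp [466.2 275.7  18. ] offset [-0.3 -0.2  0. ] rot [[0.0, -0.001, 0.0], [0.001, 0.001, -3.141]] j6 0.39 F [-0.4  0.5 -0.9] gap 29.2 t 17.65
```

View pics/w9.png

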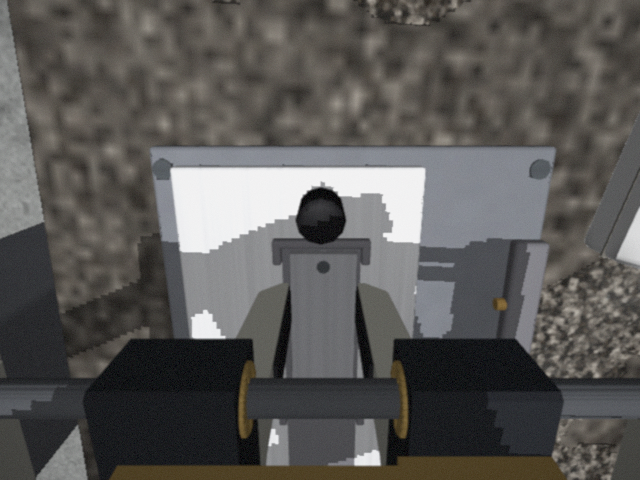

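The coupon sits between the lips in the picture (end lip at row 245, coupon end at row 252), so I release and rise.

>>> {"fn": "send_rows", "kwargs": {
  "plan": [
    {"gripper": 255, "offset": [0, 0, 0.3], "angular": [0, 0, 0]},
    {"gripper": 150, "offset": [0, 0, 0], "angular": [0, 0, 0]},
    {"gripper": 150, "offset": [0, 0, 0], "angular": [0, 0, 0]},
    {"gripper": 150, "offset": [0, 0, 0], "angular": [0, 0, 0]},
    {"gripper": 150, "offset": [0, 0, 0], "angular": [0, 0, 0]},
    {"gripper": 150, "offset": [0, 0, -10], "angular": [0, 0, 0]},
    {"gripper": 150, "offset": [0, 5, -25], "angular": [0, 0, 0]},
    {"gripper": 150, "offset": [0, 15, -30], "angular": [0, 0, 0]},
    {"gripper": 150, "offset": [0, 15, -25], "angular": [0, 0, 0]},
    {"gripper": 150, "offset": [0, 0, 0], "angular": [0, 0, 0]}
  ]
}}

```text
clock: 18.7
tool_pos: [0.4681, 0.2401, 0.1138]
tool_rot: [0.0, 1.0, 0.027, 0.001]
contact_force: [0.9, 1.1, 0.2]
finger_gap: 0.414
```

```bash
cat >> mk.py <<'E'
def bchk(yc,L,name,f):
    goto(fr(TO,TY,[[0,yc,100]])[0],TY)
    im,c=snap("wrist")
    B=bay(yc,L)
    model(im,c,[(fr(TO,TY,B[0]),(0,255,0)),(fr(TO,TY,B[1]),(255,0,255))],f,(200,80,440,340),2)
    a=np.deg2rad(-TY); M=np.array([[np.cos(a),-np.sin(a)],[np.sin(a),np.cos(a)]])
    for r in eyes.silhouettes("wrist",name)[:3]:
        q=maskrect(r["mask"],.023,c); print(round(r["p"],2),[np.round(v,1) for v in q],"tst",np.round(M@(q[0]-TO),1),"yaw",round(q[3]%180-90-TY,1))
E
python3 -c "
from mk import *
bchk(67.3,81,'coupon_long_c','w10.png')"
```

```text
tcp [468.1 240.1 113.8] offset [  0.4 -23.9  13.7] rot [[0.001, -0.001, 0.001], [0.002, 0.001, -3.14]] j6 0.32 F [0.9 1.1 0.2] gap 38.5 t 18.7
0.89 [array([467.1, 264.5]), np.float64(75.5), np.float64(30.5), np.float64(-87.9)] tst [-0.1 67.8] yaw -0.9
0.18 [array([482.4, 237.7]), np.float64(216.9), np.float64(174.3), np.float64(-86.9)] tst [13.8 40.2] yaw 0.1
```

View pics/w10.png

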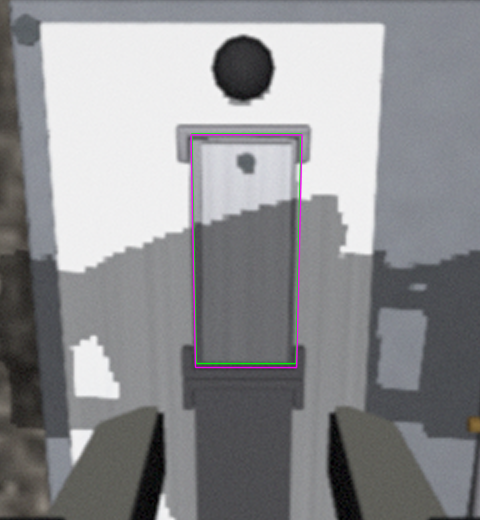

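Long coupon is in its bay: centre within 0.6 mm of the estimate, turned 0.9°. Next, the middle coupon.

>>> {"fn": "send_rows", "kwargs": {
  "plan": [
    {"gripper": 120, "offset": [0, 30, -30], "angular": [0, 0, 0]},
    {"gripper": 120, "offset": [0, 45, -30], "angular": [0, 0, 0]},
    {"gripper": 120, "offset": [0, 48, -20], "angular": [0, 0, 0]},
    {"gripper": 120, "offset": [0, 48, 0], "angular": [0, 0, 0]},
    {"gripper": 120, "offset": [0, 48, 0], "angular": [0, 0, 0]},
    {"gripper": 120, "offset": [0, 48, 0], "angular": [0, 0, 0]},
    {"gripper": 120, "offset": [0, 48, 0], "angular": [0, 0, 0]},
    {"gripper": 120, "offset": [0, 48, 0], "angular": [0, 0, 0]},
    {"gripper": 120, "offset": [0, 48, 0], "angular": [0, 0, 0]},
    {"gripper": 120, "offset": [0, 48, 0], "angular": [0, 0, 0]}
  ]
}}

```text
clock: 19.8
tool_pos: [0.488, -0.2221, 0.1791]
tool_rot: [-0.001, 0.999, 0.034, -0.01]
contact_force: [1.1, 0.3, 0.9]
finger_gap: 0.53
```

```bash
python3 -c "
from mk import *
goto([440,-320,200],10)"
```

```text
tcp [ 488.  -222.1  179.1] offset [-55.   94.3 -20.1] rot [[-0.004, 0.02, -0.106], [0.031, 0.007, 3.036]] j6 -0.58 F [1.1 0.3 0.9] gap 49.3 t 19.8
```

>>> {"fn": "send_rows", "kwargs": {
  "plan": [
    {"gripper": 120, "offset": [-15, 32, -10], "angular": [0, 0.01, -0.04]},
    {"gripper": 120, "offset": [-20, 32, -10], "angular": [0, 0.01, -0.04]},
    {"gripper": 120, "offset": [-15, 20, 0], "angular": [0, 0, -0.026]},
    {"gripper": 120, "offset": [-5, 8, 0], "angular": [0, 0, 0]},
    {"gripper": 120, "offset": [0, 0, 0], "angular": [0, 0, 0]}
  ]
}}

```text
clock: 20.3
tool_pos: [0.4397, -0.3254, 0.1903]
tool_rot: [-0.007, 0.996, 0.086, -0.005]
contact_force: [0.1, 0.3, -0.6]
finger_gap: 0.533
```

```bash
python3 - <<'E'
from mk import *
im,c=snap("wrist","w11.png")
for n,z in [("coupon_mid_c",.006),("coupon_short_c",.006)]:
        for r in eyes.silhouettes("wrist",n)[:3]:
            if r["p"]<.2: continue
            q=maskrect(r["mask"],z,c); print(n,round(r["p"],2),np.round(r["bbox"]),[np.round(v,1) for v in q])
goto([440,-320,200],10)
E
```

```text
coupon_mid_c 0.6 [330. 134.  41.  77.] [array([ 434.9, -255.7]), np.float64(62.6), np.float64(30.7), np.float64(-72.5)]
coupon_short_c 0.76 [428. 161.  44.  63.] [array([ 522.6, -262.8]), np.float64(48.9), np.float64(31.3), np.float64(87.4)]
tcp [ 440.6 -323.8  190.7] offset [ 0.  -4.  -9.2] rot [[-0.014, 0.008, 0.001], [-0.012, -0.022, -3.14]] j6 -0.91 F [ 0.2 -0.1 -0.3] gap 49.3 t 20.45
```

View pics/w11.png

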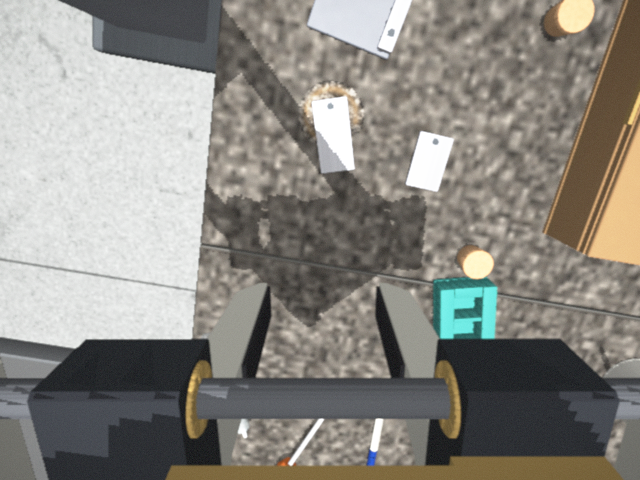

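```bash
python3 -c "
from mk import *
goto([433.3,-249.9,40],17.2)"
```

```text
tcp [ 440.6 -323.8  190.7] offset [  6.9 -71.9 151.7] rot [[-0.014, 0.007, -0.124], [0.01, 0.022, 3.017]] j6 -0.91 F [ 0.2 -0.1 -0.3] gap 49.3 t 20.45
```

>>> {"fn": "send_rows", "kwargs": {
  "plan": [
    {"gripper": 120, "offset": [2, -20, 20], "angular": [-0.007, 0.004, -0.06]},
    {"gripper": 120, "offset": [4, -25, 35], "angular": [-0.007, 0.003, -0.06]},
    {"gripper": 120, "offset": [4, -20, 40], "angular": [0, 0, 0]},
    {"gripper": 120, "offset": [0, -5, 35], "angular": [0, 0, 0]},
    {"gripper": 120, "offset": [0, 0, 15], "angular": [0, 0, 0]},
    {"gripper": 120, "offset": [0, 0, 0], "angular": [0, 0, 0]}
  ]
}}

```text
clock: 21.05
tool_pos: [0.4381, -0.2427, 0.0427]
tool_rot: [0.001, 0.988, 0.154, 0.002]
contact_force: [-0.6, -0.2, 0.7]
finger_gap: 0.531
```

```bash
python3 -c "
from mk import *
goto([433.3,-249.9,2.5],17.2)"
```

```text
tcp [ 438.1 -242.7   42.7] offset [-6.9  5.3 40.2] rot [[0.003, -0.004, 0.009], [0.007, 0.004, -3.132]] j6 -0.92 F [-0.6 -0.2  0.7] gap 49.4 t 21.05
```

>>> {"fn": "send_rows", "kwargs": {
  "plan": [
    {"gripper": 120, "offset": [-3, 2, 8], "angular": [0.003, -0.004, 0.009]},
    {"gripper": 120, "offset": [-3, 2, 10], "angular": [0, 0, 0]},
    {"gripper": 120, "offset": [-1, 1, 10], "angular": [0, 0, 0]},
    {"gripper": 120, "offset": [0, 0, 4], "angular": [0, 0, 0]},
    {"gripper": 120, "offset": [0, 0, 0], "angular": [0, 0, 0]}
  ]
}}

```text
clock: 21.55
tool_pos: [0.4357, -0.2504, 0.0115]
tool_rot: [0.001, 0.989, 0.15, 0.002]
contact_force: [0.4, -0.2, 0.1]
finger_gap: 0.528
```

```bash
python3 -c "
from mk import *
goto([433.3,-249.9,2.0],17.2)"
```

```text
tcp [ 435.7 -250.4   11.5] offset [-2.1 -1.2  9.5] rot [[0.003, -0.003, 0.001], [0.005, 0.005, -3.14]] j6 -0.93 F [ 0.4 -0.2  0.1] gap 49.1 t 21.55
```

>>> {"fn": "send_rows", "kwargs": {
  "plan": [
    {"gripper": 120, "offset": [-1.5, -0.8, 4], "angular": [0.003, -0.003, 0]},
    {"gripper": 120, "offset": [-0.6, -0.4, 3.5], "angular": [0, 0, 0]},
    {"gripper": 120, "offset": [0, 0, 1.5], "angular": [0, 0, 0]},
    {"gripper": 120, "offset": [0, 0, 0], "angular": [0, 0, 0]}
  ]
}}

```text
clock: 21.95
tool_pos: [0.4338, -0.2508, 0.0028]
tool_rot: [0.001, 0.989, 0.15, 0.001]
contact_force: [-0.1, -0.4, 0.8]
finger_gap: 0.528
```

```bash
python3 -c "
from mk import *
goto([433.3,-249.9,2.0],17.2)"
```

```text
tcp [ 433.8 -250.8    2.8] offset [-0.2 -1.   0.8] rot [[0.001, -0.001, 0.0], [0.002, 0.002, -3.141]] j6 -0.93 F [-0.1 -0.4  0.8] gap 49.1 t 21.95
```

>>> {"fn": "send_rows", "kwargs": {
  "plan": [
    {"gripper": 120, "offset": [-0.2, -1, 1.3], "angular": [0, 0, 0]},
    {"gripper": 255, "offset": [0, 0, 0], "angular": [0, 0, 0]},
    {"gripper": 255, "offset": [0, 0, 0], "angular": [0, 0, 0]},
    {"gripper": 255, "offset": [0, 0, 0], "angular": [0, 0, 0]},
    {"gripper": 255, "offset": [0, 0, 0], "angular": [0, 0, 0]},
    {"gripper": 255, "offset": [0, 0, 0], "angular": [0, 0, 0]},
    {"gripper": 255, "offset": [0, 0, 0], "angular": [0, 0, 0]}
  ],
  "grip_force": 40
}}

```text
clock: 22.65
tool_pos: [0.4336, -0.2499, 0.0018]
tool_rot: [0.001, 0.989, 0.15, 0.001]
contact_force: [1.0, 0.2, -0.9]
finger_gap: 0.312
```

```bash
python3 -c "
from mk import *
goto([433.3,-249.9,2.0],17.2)"
```

```text
tcp [ 433.6 -249.9    1.8] offset [-0.3 -0.1 -0.2] rot [[0.002, -0.002, 0.001], [0.003, 0.003, -3.141]] j6 -0.93 F [ 1.   0.2 -0.9] gap 29.0 t 22.65
```

```bash
python3 -c "
from mk import *
t=fr([475.8,-87.3],-10.6,[[-20,-28,40]])[0];print(t);goto(t,-10.6)"
```

```text
[ 450.9906552  -111.14316276   40.        ]
tcp [ 433.6 -249.9    1.8] offset [  57.8 -127.3  -38.4] rot [[0.002, -0.002, 0.486], [0.003, 0.002, -2.656]] j6 -0.93 F [ 1.   0.2 -0.9] gap 29.0 t 22.65
```

>>> {"fn": "send_rows", "kwargs": {
  "plan": [
    {"gripper": 255, "offset": [0, 0, -15], "angular": [0, 0, 0]},
    {"gripper": 255, "offset": [0, 0, -30], "angular": [0, 0, 0]},
    {"gripper": 255, "offset": [0, 0, -20], "angular": [0, 0, 0.1]},
    {"gripper": 255, "offset": [0, 0, 0], "angular": [0, 0, 0.13]},
    {"gripper": 255, "offset": [0, 0, 0], "angular": [0, 0, 0.13]},
    {"gripper": 255, "offset": [0, 0, 0], "angular": [0, 0, 0.11]},
    {"gripper": 255, "offset": [0, 0, 0], "angular": [0, 0, 0]}
  ]
}}

```text
clock: 23.35
tool_pos: [0.4326, -0.2492, 0.0688]
tool_rot: [0.0, 0.996, -0.093, 0.0]
contact_force: [0.3, 0.4, -0.8]
finger_gap: 0.315
```

```bash
python3 -c "
from mk import *
t=fr([475.8,-87.3],-10.6,[[-20,-28,40]])[0];goto(t,-10.6)"
```

```text
tcp [ 432.6 -249.2   68.8] offset [  -7.6 -139.1   28.8] rot [[0.0, -0.001, -0.002], [-0.001, -0.0, 3.14]] j6 -0.44 F [ 0.3  0.4 -0.8] gap 29.3 t 23.35
```

>>> {"fn": "send_rows", "kwargs": {
  "plan": [
    {"gripper": 255, "offset": [-5, -25, 0], "angular": [0, 0, 0]},
    {"gripper": 255, "offset": [-5, -35, 0], "angular": [0, 0, 0]},
    {"gripper": 255, "offset": [-5, -35, 0], "angular": [0, 0, 0]},
    {"gripper": 255, "offset": [-3, -22, 5], "angular": [0, 0, 0]},
    {"gripper": 255, "offset": [0, -10, 10], "angular": [0, 0, 0]},
    {"gripper": 255, "offset": [0, -3, 5], "angular": [0, 0, 0]},
    {"gripper": 255, "offset": [0, 0, 0], "angular": [0, 0, 0]}
  ]
}}

```text
clock: 24.05
tool_pos: [0.4382, -0.1153, 0.0471]
tool_rot: [0.001, 0.997, -0.083, 0.0]
contact_force: [-0.6, -1.4, -0.7]
finger_gap: 0.311
```

```bash
python3 -c "
from mk import *
t=fr([475.8,-87.3],-10.6,[[-20,-28,25]])[0];goto(t,-10.6)"
```

```text
tcp [ 438.2 -115.3   47.1] offset [11.9 -6.3 22.1] rot [[0.001, -0.001, 0.018], [0.002, 0.002, -3.124]] j6 -0.2 F [-0.6 -1.4 -0.7] gap 28.9 t 24.05
```

>>> {"fn": "send_rows", "kwargs": {
  "plan": [
    {"gripper": 255, "offset": [5, -3, 5], "angular": [0, 0, 0.01]},
    {"gripper": 255, "offset": [4, -2, 8], "angular": [0, 0, 0.008]},
    {"gripper": 255, "offset": [2, -1, 7], "angular": [0, 0, 0]},
    {"gripper": 255, "offset": [0, 0, 0], "angular": [0, 0, 0]}
  ]
}}

```text
clock: 24.45
tool_pos: [0.4514, -0.1138, 0.0252]
tool_rot: [0.001, 0.996, -0.094, 0.0]
contact_force: [-0.6, 0.8, -0.1]
finger_gap: 0.314
```

```bash
python3 -c "
from mk import *
t=fr([475.8,-87.3],-10.6,[[-20,-28,8]])[0];goto(t,-10.6)"
```

```text
tcp [ 451.4 -113.8   25.2] offset [-0.9 -2.6 17.2] rot [[0.002, -0.001, -0.004], [-0.002, -0.003, 3.138]] j6 -0.17 F [-0.6  0.8 -0.1] gap 29.2 t 24.45
```

>>> {"fn": "send_rows", "kwargs": {
  "plan": [
    {"gripper": 255, "offset": [-0.5, -1.5, 2], "angular": [0.002, -0.001, -0.004]},
    {"gripper": 255, "offset": [-0.3, -1, 4], "angular": [0, 0, 0]},
    {"gripper": 255, "offset": [0, 0, 5], "angular": [0, 0, 0]},
    {"gripper": 255, "offset": [0, 0, 4], "angular": [0, 0, 0]},
    {"gripper": 255, "offset": [0, 0, 1.5], "angular": [0, 0, 0]},
    {"gripper": 255, "offset": [0, 0, 0], "angular": [0, 0, 0]}
  ]
}}

```text
clock: 25.05
tool_pos: [0.4511, -0.1116, 0.0077]
tool_rot: [-0.0, 0.996, -0.092, -0.0]
contact_force: [-1.1, 0.6, 3.8]
finger_gap: 0.313
```

```bash
python3 -c "
from mk import *
t=fr([475.8,-87.3],-10.6,[[-15,-25,8]])[0];goto(t,-10.6)"
```

```text
tcp [ 451.1 -111.6    7.7] offset [ 4.8 -3.5 -0.3] rot [[-0.0, 0.0, 0.0], [-0.0, -0.0, -3.141]] j6 -0.17 F [-1.1  0.6  3.8] gap 29.1 t 25.05
```

On the bed. Now I slide +x to the long fence, then towards the end stop.

>>> {"fn": "send_rows", "kwargs": {
  "plan": [
    {"gripper": 255, "offset": [1.5, 0, 0], "angular": [0, 0, 0]},
    {"gripper": 255, "offset": [1.5, 0, 0], "angular": [0, 0, 0]},
    {"gripper": 255, "offset": [1.5, 0, 0], "angular": [0, 0, 0]},
    {"gripper": 255, "offset": [1, 0, 0], "angular": [0, 0, 0]},
    {"gripper": 255, "offset": [1, 0, 0], "angular": [0, 0, 0]}
  ],
  "grip_force": 20
}}

```text
clock: 25.55
tool_pos: [0.4556, -0.1125, 0.0077]
tool_rot: [-0.0, 0.996, -0.092, -0.003]
contact_force: [-7.1, 0.8, 9.7]
finger_gap: 0.317
```

>>> {"fn": "send_rows", "kwargs": {
  "plan": [
    {"gripper": 255, "offset": [0.3, -1, 0], "angular": [0, 0, 0]},
    {"gripper": 255, "offset": [0.3, -1.2, 0], "angular": [0, 0, 0]},
    {"gripper": 255, "offset": [0, -1.2, 0], "angular": [0, 0, 0]},
    {"gripper": 255, "offset": [0, -1, 0], "angular": [0, 0, 0]},
    {"gripper": 255, "offset": [0, -1, 0], "angular": [0, 0, 0]}
  ]
}}

```text
clock: 26.05
tool_pos: [0.4562, -0.1089, 0.0078]
tool_rot: [0.001, 0.996, -0.092, -0.004]
contact_force: [-2.6, -2.7, 1.2]
finger_gap: 0.32
```

```bash
python3 -c "
from mk import *
t=fr([475.8,-87.3],-10.6,[[-15,-25,8]])[0];goto(t,-10.6)"
```

```text
tcp [ 456.2 -108.9    7.8] offset [ 0.3  0.2 -0.2] rot [[0.003, 0.008, 0.0], [-0.013, 0.005, -3.141]] j6 -0.15 F [-2.6 -2.7  1.2] gap 29.7 t 26.05
```

>>> {"fn": "send_rows", "kwargs": {
  "plan": [
    {"gripper": 255, "offset": [0.3, -1.2, 0], "angular": [0, 0.004, 0]},
    {"gripper": 255, "offset": [0.3, -1.2, 0], "angular": [0, 0, 0]}
  ]
}}

```text
clock: 26.25
tool_pos: [0.4562, -0.1087, 0.0078]
tool_rot: [0.003, 0.996, -0.092, -0.003]
contact_force: [-5.8, -8.7, 2.7]
finger_gap: 0.319
```

```bash
python3 -c "
from mk import *
t=fr([475.8,-87.3],-10.6,[[-15,-25,8]])[0];goto(t,-10.6)"
```

```text
tcp [ 456.2 -108.7    7.8] offset [ 0.3  0.4 -0.2] rot [[0.007, 0.005, 0.001], [-0.008, 0.011, -3.141]] j6 -0.15 F [-5.8 -8.7  2.7] gap 29.7 t 26.25
```

>>> {"fn": "send_rows", "kwargs": {
  "plan": [
    {"gripper": 140, "offset": [0, 0, 0], "angular": [0, 0, 0]},
    {"gripper": 140, "offset": [0, 0, 0], "angular": [0, 0, 0]},
    {"gripper": 140, "offset": [0, 0, 0], "angular": [0, 0, 0]},
    {"gripper": 140, "offset": [0, 0, 0], "angular": [0, 0, 0]},
    {"gripper": 140, "offset": [0, 0, 0], "angular": [0, 0, 0]},
    {"gripper": 140, "offset": [0, 0, -10], "angular": [0, 0, 0]},
    {"gripper": 140, "offset": [0, 0, -25], "angular": [0, 0, 0]},
    {"gripper": 140, "offset": [0, 5, -30], "angular": [0, 0, 0]},
    {"gripper": 140, "offset": [0, 5, -30], "angular": [0, 0, 0]},
    {"gripper": 140, "offset": [0, 0, 0], "angular": [0, 0, 0]}
  ]
}}

```text
clock: 27.25
tool_pos: [0.4555, -0.1165, 0.1081]
tool_rot: [0.002, 0.996, -0.091, -0.002]
contact_force: [0.5, -0.3, 0.8]
finger_gap: 0.452
```

```bash
python3 -c "
from mk import *
chk(62,'w12.png','coupon_mid_c')
goto([456,-108.8,8],-10.6)"
```

```text
tcp [ 455.5 -116.5  108.1] offset [-6.5 -5.4  8.1] rot [[0.005, 0.004, 0.002], [-0.007, 0.007, -3.14]] j6 -0.17 F [ 0.5 -0.3  0.8] gap 42.0 t 27.25
tcp [ 453.3 -115.4  104.2] offset [ 2.3 -7.3 96.2] rot [[0.004, 0.009, 0.002], [-0.015, 0.006, -3.14]] j6 -0.17 F [-0.   0.3 -0.3] gap 41.9 t 27.35
```

View pics/w12.png

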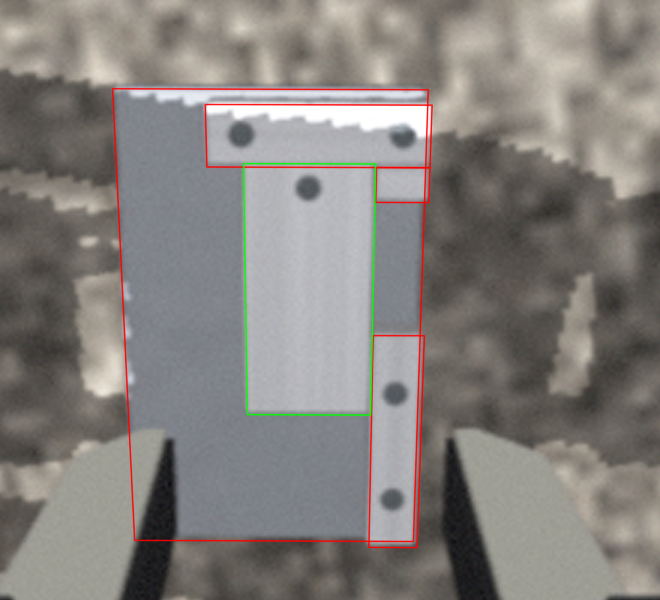

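Middle coupon fills the model outline in the corner, so it is home. Regripping.

>>> {"fn": "send_rows", "kwargs": {
  "plan": [
    {"gripper": 140, "offset": [1.2, -4, 20], "angular": [0.004, 0.009, 0]},
    {"gripper": 140, "offset": [1.2, -3, 30], "angular": [0, 0, 0]},
    {"gripper": 140, "offset": [0, 0, 25], "angular": [0, 0, 0]},
    {"gripper": 140, "offset": [0, 0, 10], "angular": [0, 0, 0]},
    {"gripper": 140, "offset": [0, 0, 3], "angular": [0, 0, 0]},
    {"gripper": 140, "offset": [0, 0, 0], "angular": [0, 0, 0]}
  ]
}}

```text
clock: 27.95
tool_pos: [0.4534, -0.1067, 0.0097]
tool_rot: [-0.001, 0.996, -0.091, -0.003]
contact_force: [0.6, -0.4, -0.3]
finger_gap: 0.455
```

```bash
python3 -c "
from mk import *
goto([456,-109.5,7.2],-10.6)"
```

```text
tcp [ 453.4 -106.7    9.7] offset [3.1 2.3 2.5] rot [[-0.002, 0.006, 0.002], [-0.01, -0.003, -3.139]] j6 -0.16 F [ 0.6 -0.4 -0.3] gap 42.3 t 27.95
```

>>> {"fn": "send_rows", "kwargs": {
  "plan": [
    {"gripper": 140, "offset": [1.6, 1.2, 0.5], "angular": [-0.002, 0.006, 0.002]},
    {"gripper": 140, "offset": [1.4, 1, 1], "angular": [0, 0, 0]},
    {"gripper": 140, "offset": [0, 0, 0.5], "angular": [0, 0, 0]},
    {"gripper": 140, "offset": [0, 0, 0], "angular": [0, 0, 0]}
  ]
}}

```text
clock: 28.35
tool_pos: [0.4586, -0.1106, 0.0106]
tool_rot: [0.001, 0.996, -0.092, 0.002]
contact_force: [0.0, -1.0, 0.3]
finger_gap: 0.454
```

```bash
python3 -c "
from mk import *
goto([456,-109.5,7.2],-10.6)"
```

```text
tcp [ 458.6 -110.6   10.6] offset [-2.7 -0.6  3.4] rot [[0.001, -0.005, -0.0], [-0.008, -0.002, 3.141]] j6 -0.16 F [ 0.  -1.   0.3] gap 42.3 t 28.35
```

>>> {"fn": "send_rows", "kwargs": {
  "plan": [
    {"gripper": 140, "offset": [-1, -0.3, 1.2], "angular": [0, -0.003, 0]},
    {"gripper": 140, "offset": [-1, -0.2, 1.2], "angular": [0, 0, 0]},
    {"gripper": 140, "offset": [-0.4, 0, 0.8], "angular": [0, 0, 0]},
    {"gripper": 140, "offset": [0, 0, 0], "angular": [0, 0, 0]}
  ]
}}

```text
clock: 28.75
tool_pos: [0.4569, -0.1099, 0.0081]
tool_rot: [0.001, 0.996, -0.093, 0.002]
contact_force: [-0.2, 0.1, 0.7]
finger_gap: 0.45
```

```bash
python3 -c "
from mk import *
goto([456,-109.5,7.2],-10.6)"
```

```text
tcp [ 456.9 -109.9    8.1] offset [-0.9 -0.2  0.9] rot [[0.001, -0.003, -0.0], [-0.005, -0.002, 3.141]] j6 -0.16 F [-0.2  0.1  0.7] gap 41.8 t 28.75
```

>>> {"fn": "send_rows", "kwargs": {
  "plan": [
    {"gripper": 140, "offset": [-0.9, -0.2, 1], "angular": [0, -0.003, 0]},
    {"gripper": 255, "offset": [0, 0, 0], "angular": [0, 0, 0]},
    {"gripper": 255, "offset": [0, 0, 0], "angular": [0, 0, 0]},
    {"gripper": 255, "offset": [0, 0, 0], "angular": [0, 0, 0]},
    {"gripper": 255, "offset": [0, 0, 0], "angular": [0, 0, 0]},
    {"gripper": 255, "offset": [0, 0, 0], "angular": [0, 0, 0]}
  ],
  "grip_force": 40
}}

```text
clock: 29.35
tool_pos: [0.4558, -0.1094, 0.0069]
tool_rot: [0.001, 0.996, -0.092, -0.0]
contact_force: [-0.3, 0.3, -0.5]
finger_gap: 0.317
```

```bash
python3 -c "
from mk import *
goto([456,-109.5,7.2],-10.6)"
```

```text
tcp [ 455.8 -109.4    6.9] offset [ 0.2  0.1 -0.3] rot [[0.001, 0.0, -0.0], [0.0, -0.002, 3.141]] j6 -0.16 F [-0.3  0.3 -0.5] gap 29.5 t 29.35
```

>>> {"fn": "send_rows", "kwargs": {
  "plan": [
    {"gripper": 255, "offset": [0, 0, -20], "angular": [0, 0, 0]},
    {"gripper": 255, "offset": [0, 0, -40], "angular": [0, 0, 0]},
    {"gripper": 255, "offset": [0, 0, -40], "angular": [0, 0, 0]},
    {"gripper": 255, "offset": [0, -20, -10], "angular": [0, 0, -0.06]},
    {"gripper": 255, "offset": [0, -40, 0], "angular": [0, 0, -0.06]},
    {"gripper": 255, "offset": [0, -45, 0], "angular": [0, 0, -0.06]},
    {"gripper": 255, "offset": [0, -45, 0], "angular": [0, 0, -0.06]},
    {"gripper": 255, "offset": [0, -40, 0], "angular": [0, 0, 0]},
    {"gripper": 255, "offset": [0, -25, 0], "angular": [0, 0, 0]},
    {"gripper": 255, "offset": [0, 0, 0], "angular": [0, 0, 0]}
  ]
}}

```text
clock: 30.35
tool_pos: [0.4629, 0.112, 0.1212]
tool_rot: [-0.0, 1.0, 0.03, 0.0]
contact_force: [-0.6, -0.1, -0.6]
finger_gap: 0.317
```

```bash
python3 -c "
from mk import *
goto(fr(TO,TY,[[-0.6,-9.6,60]])[0],3)"
```

```text
tcp [462.9 112.  121.2] offset [ 12.2 -74.5  61.2] rot [[-0.0, -0.0, 0.008], [0.0, -0.001, -3.134]] j6 0.07 F [-0.6 -0.1 -0.6] gap 29.4 t 30.35
```

>>> {"fn": "send_rows", "kwargs": {
  "plan": [
    {"gripper": 255, "offset": [4, -20, 0], "angular": [0, 0, 0.008]},
    {"gripper": 255, "offset": [4, -25, 15], "angular": [0, 0, 0]},
    {"gripper": 255, "offset": [2, -18, 20], "angular": [0, 0, 0]},
    {"gripper": 255, "offset": [0, -6, 15], "angular": [0, 0, 0]},
    {"gripper": 255, "offset": [0, 0, 5], "angular": [0, 0, 0]},
    {"gripper": 255, "offset": [0, 0, 0], "angular": [0, 0, 0]}
  ]
}}

```text
clock: 30.95
tool_pos: [0.4702, 0.1807, 0.0646]
tool_rot: [0.001, 1.0, 0.026, 0.0]
contact_force: [0.2, -0.2, -0.3]
finger_gap: 0.312
```

```bash
python3 - <<'E'
from mk import *
goto(fr(TO,TY,[[-0.6,-9.6,35]])[0],3)
im,c=snap("wrist","w13.png")
np.savez("w13.npz",K=c[0],p=c[1],M=c[2])
it=[(fr(TO,TY,bay(y,L)[i]),((0,255,0),(255,0,255))[i]) for i in (0,1) for y,L in ((67.3,81),(-15,67))]
model(im,c,it,"w13m.png",(200,60,440,480),2)
goto(fr(TO,TY,[[-0.6,-9.6,35]])[0],3)
E
```

```text
tcp [470.2 180.7  64.6] offset [ 0.7 -6.5 29.6] rot [[0.002, -0.001, 0.0], [0.001, 0.003, -3.142]] j6 0.21 F [ 0.2 -0.2 -0.3] gap 29.1 t 30.95
tcp [470.4 180.6  65. ] offset [ 0.5 -6.6 30. ] rot [[0.002, -0.001, -0.0], [-0.002, -0.003, 3.141]] j6 0.21 F [-0.6 -0.2 -0.1] gap 29.0 t 31.0
```

View pics/w13m.png

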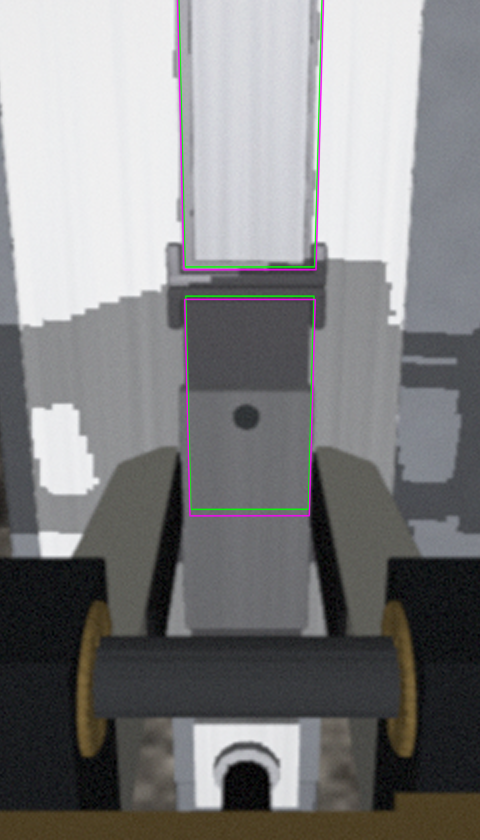

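>>> {"fn": "send_rows", "kwargs": {
  "plan": [
    {"gripper": 255, "offset": [0, -3.5, 5], "angular": [0, 0, 0]},
    {"gripper": 255, "offset": [0, -2.5, 10], "angular": [0, 0, 0]},
    {"gripper": 255, "offset": [0, -0.6, 10], "angular": [0, 0, 0]},
    {"gripper": 255, "offset": [0, 0, 6], "angular": [0, 0, 0]},
    {"gripper": 255, "offset": [0, 0, 0], "angular": [0, 0, 0]}
  ]
}}

```text
clock: 31.5
tool_pos: [0.4721, 0.1861, 0.0336]
tool_rot: [0.001, 1.0, 0.025, 0.003]
contact_force: [-0.2, 0.2, -0.6]
finger_gap: 0.311
```

```bash
python3 -c "
from mk import *
goto(fr(TO,TY,[[-0.6,-9.6,18]])[0],3)"
```

```text
tcp [472.1 186.1  33.6] offset [-1.5 -1.2 15.6] rot [[0.001, -0.005, -0.003], [-0.008, -0.002, 3.139]] j6 0.23 F [-0.2  0.2 -0.6] gap 28.9 t 31.5
```

>>> {"fn": "send_rows", "kwargs": {
  "plan": [
    {"gripper": 255, "offset": [-0.8, -0.6, 1], "angular": [0, -0.004, -0.002]},
    {"gripper": 255, "offset": [-0.6, -0.5, 2], "angular": [0, 0, 0]},
    {"gripper": 255, "offset": [0, 0, 2], "angular": [0, 0, 0]},
    {"gripper": 255, "offset": [0, 0, 0], "angular": [0, 0, 0]}
  ]
}}

```text
clock: 31.9
tool_pos: [0.4707, 0.1872, 0.0284]
tool_rot: [0.001, 1.0, 0.026, 0.0]
contact_force: [0.3, -0.5, -1.3]
finger_gap: 0.313
```

```bash
python3 -c "
from mk import *
goto(fr(TO,TY,[[-0.6,-9.6,18]])[0],3)"
```

```text
tcp [470.7 187.2  28.4] offset [-0.1 -0.  10.4] rot [[0.001, -0.001, -0.001], [-0.001, -0.002, 3.141]] j6 0.23 F [ 0.3 -0.5 -1.3] gap 29.1 t 31.9
```

>>> {"fn": "send_rows", "kwargs": {
  "plan": [
    {"gripper": 255, "offset": [0, 0, 3], "angular": [0, 0, 0]},
    {"gripper": 255, "offset": [0, 0, 3], "angular": [0, 0, 0]},
    {"gripper": 255, "offset": [0, 0, 3], "angular": [0, 0, 0]},
    {"gripper": 255, "offset": [0, 0, 1.2], "angular": [0, 0, 0]},
    {"gripper": 255, "offset": [0, 0, 0], "angular": [0, 0, 0]}
  ]
}}

```text
clock: 32.4
tool_pos: [0.4712, 0.1873, 0.0179]
tool_rot: [0.001, 1.0, 0.026, 0.001]
contact_force: [-0.3, 0.6, 1.3]
finger_gap: 0.315
```

```bash
python3 -c "
from mk import *
goto(fr(TO,TY,[[-0.6,-9.6,18]])[0],3)
im,c=snap('wrist')
cv2.imwrite('pics/w14.png',cv2.resize(im[200:480,200:440,::-1],None,fx=2,fy=2))"
```

```text
tcp [471.2 187.3  17.9] offset [-0.6  0.1 -0.1] rot [[0.001, -0.002, -0.001], [-0.003, -0.002, 3.141]] j6 0.23 F [-0.3  0.6  1.3] gap 29.3 t 32.4
```

View pics/w14.png

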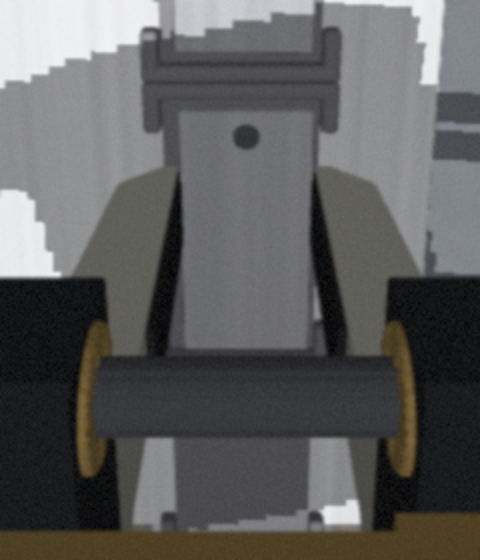

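The middle coupon lies between its lips with its end just below the divider (crop row 105). Releasing and checking.

>>> {"fn": "send_rows", "kwargs": {
  "plan": [
    {"gripper": 255, "offset": [0, 0, 0.2], "angular": [0, 0, 0]},
    {"gripper": 150, "offset": [0, 0, 0], "angular": [0, 0, 0]},
    {"gripper": 150, "offset": [0, 0, 0], "angular": [0, 0, 0]},
    {"gripper": 150, "offset": [0, 0, 0], "angular": [0, 0, 0]},
    {"gripper": 150, "offset": [0, 0, 0], "angular": [0, 0, 0]},
    {"gripper": 150, "offset": [0, 0, -10], "angular": [0, 0, 0]},
    {"gripper": 150, "offset": [0, 5, -25], "angular": [0, 0, 0]},
    {"gripper": 150, "offset": [0, 15, -30], "angular": [0, 0, 0]},
    {"gripper": 150, "offset": [0, 15, -25], "angular": [0, 0, 0]},
    {"gripper": 120, "offset": [0, 0, 0], "angular": [0, 0, 0]}
  ]
}}

```text
clock: 33.45
tool_pos: [0.4725, 0.1516, 0.1133]
tool_rot: [0.001, 1.0, 0.027, 0.001]
contact_force: [0.4, -0.8, 0.3]
finger_gap: 0.46
```

```bash
python3 -c "
from mk import *
bchk(-15,67,'coupon_mid_c','w15.png')
bchk(67,81,'coupon_long_c','w15b.png')"
```

```text
tcp [472.5 151.6 113.3] offset [  0.6 -30.2  13.2] rot [[0.002, -0.001, 0.001], [0.002, 0.003, -3.141]] j6 0.16 F [ 0.4 -0.8  0.3] gap 42.8 t 33.45
0.67 [array([471.6, 182. ]), np.float64(62.0), np.float64(29.9), np.float64(-87.0)] tst [  0.1 -14.9] yaw -0.0
tcp [470.5 152.3 109.8] offset [   2.7 -111.5    9.6] rot [[0.002, 0.003, 0.001], [-0.005, 0.003, -3.141]] j6 0.16 F [-0.7 -0.3 -1. ] gap 47.5 t 33.55
0.7 [array([467. , 262.4]), np.float64(73.5), np.float64(31.0), np.float64(-87.2)] tst [-0.3 65.7] yaw -0.2
```

View pics/w15.png

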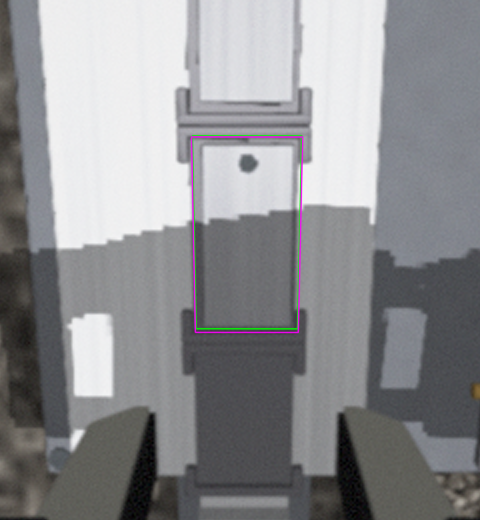

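Middle coupon is seated at (0.1, -14.9) mm in the tester frame, yaw 0. Now the short one.

>>> {"fn": "send_rows", "kwargs": {
  "plan": [
    {"gripper": 120, "offset": [0, 30, -30], "angular": [0, 0, 0]},
    {"gripper": 120, "offset": [0, 45, -30], "angular": [0, 0, 0]},
    {"gripper": 120, "offset": [0, 48, -20], "angular": [0, 0, 0]},
    {"gripper": 120, "offset": [0, 48, 0], "angular": [0, 0, 0]},
    {"gripper": 120, "offset": [0, 48, 0], "angular": [0, 0, 0]},
    {"gripper": 120, "offset": [0, 48, 0], "angular": [0, 0, 0]},
    {"gripper": 120, "offset": [0, 48, 0], "angular": [0, 0, 0]},
    {"gripper": 120, "offset": [0, 48, 0], "angular": [0, 0, 0]},
    {"gripper": 120, "offset": [0, 48, 0], "angular": [0, 0, 0]},
    {"gripper": 120, "offset": [0, 30, 0], "angular": [0, 0, 0]}
  ]
}}

```text
clock: 34.65
tool_pos: [0.4897, -0.2934, 0.1743]
tool_rot: [-0.002, 0.999, 0.035, -0.015]
contact_force: [0.3, 1.5, -0.2]
finger_gap: 0.528
```

>>> {"fn": "send_rows", "kwargs": {
  "plan": [
    {"gripper": 120, "offset": [0, 20, 0], "angular": [0, 0, 0]},
    {"gripper": 120, "offset": [0, 0, 0], "angular": [0, 0, 0]},
    {"gripper": 120, "offset": [0, 0, 0], "angular": [0, 0, 0]}
  ]
}}

```text
clock: 34.95
tool_pos: [0.4889, -0.3157, 0.1677]
tool_rot: [-0.005, 0.999, 0.033, -0.018]
contact_force: [0.9, 0.4, 0.3]
finger_gap: 0.528
```

```bash
python3 - <<'E'
from mk import *
im,c=snap("wrist","w16.png")
for n,z in [("coupon_short_c",.006)]:
        for r in eyes.silhouettes("wrist",n)[:3]:
            q=maskrect(r["mask"],z,c); print(n,round(r["p"],2),np.round(r["bbox"]),[np.round(v,1) for v in q])
goto([522.7,-262.8,40],-2.6)
E
```

```text
coupon_short_c 0.72 [377. 160.  40.  61.] [array([ 523.1, -262.8]), np.float64(47.9), np.float64(30.4), np.float64(87.4)]
tcp [ 489.1 -315.1  168.1] offset [ 41.7 -48.5 127.2] rot [[-0.009, 0.037, 0.112], [-0.056, -0.014, -3.029]] j6 -0.72 F [0.8 0.1 1.1] gap 48.8 t 35.05
```

View pics/w16.png

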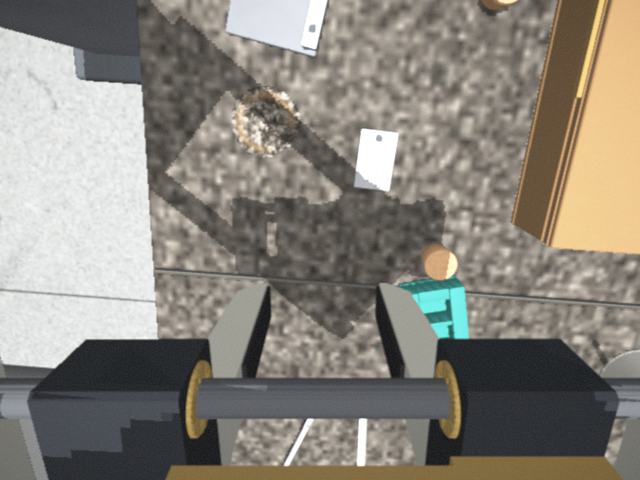

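>>> {"fn": "send_rows", "kwargs": {
  "plan": [
    {"gripper": 120, "offset": [0, 0, 0], "angular": [-0.005, 0.02, 0.06]},
    {"gripper": 120, "offset": [0, 0, 0], "angular": [-0.004, 0.017, 0.05]},
    {"gripper": 120, "offset": [10, -15, 10], "angular": [0, 0, 0]},
    {"gripper": 120, "offset": [14, -22, 30], "angular": [0, 0, 0]},
    {"gripper": 120, "offset": [8, -12, 40], "angular": [0, 0, 0]},
    {"gripper": 120, "offset": [0, -4, 30], "angular": [0, 0, 0]},
    {"gripper": 120, "offset": [0, 0, 12], "angular": [0, 0, 0]},
    {"gripper": 120, "offset": [0, 0, 0], "angular": [0, 0, 0]}
  ]
}}

```text
clock: 35.85
tool_pos: [0.5281, -0.2516, 0.0452]
tool_rot: [0.001, 1.0, -0.018, 0.003]
contact_force: [0.3, 0.5, -0.7]
finger_gap: 0.528
```

```bash
python3 -c "
from mk import *
goto([523,-262.8,2],-2.6)"
```

```text
tcp [ 528.1 -251.6   45.2] offset [-5.  11.3 43.2] rot [[0.001, -0.006, 0.009], [0.01, 0.001, -3.132]] j6 -0.5 F [ 0.3  0.5 -0.7] gap 49.1 t 35.85
```

>>> {"fn": "send_rows", "kwargs": {
  "plan": [
    {"gripper": 120, "offset": [-2.5, 5, 10], "angular": [0, -0.005, 0.009]},
    {"gripper": 120, "offset": [-2, 4, 10], "angular": [0, 0, 0]},
    {"gripper": 120, "offset": [-0.5, 2, 8], "angular": [0, 0, 0]},
    {"gripper": 120, "offset": [0, 0, 4], "angular": [0, 0, 0]},
    {"gripper": 120, "offset": [0, 0, 0], "angular": [0, 0, 0]}
  ]
}}

```text
clock: 36.35
tool_pos: [0.5248, -0.2662, 0.0159]
tool_rot: [0.002, 1.0, -0.023, 0.004]
contact_force: [-0.1, -0.0, 1.2]
finger_gap: 0.531
```

```bash
python3 -c "
from mk import *
goto([523,-262.8,2],-2.6)"
```

```text
tcp [ 524.8 -266.2   15.9] offset [-2.1 -3.3 13.8] rot [[0.005, -0.007, -0.001], [-0.011, -0.007, 3.14]] j6 -0.51 F [-0.1 -0.   1.2] gap 49.4 t 36.35
```

>>> {"fn": "send_rows", "kwargs": {
  "plan": [
    {"gripper": 120, "offset": [-1, -1.5, 4], "angular": [0.003, -0.004, 0]},
    {"gripper": 120, "offset": [-0.8, -1.5, 4], "angular": [0, 0, 0]},
    {"gripper": 120, "offset": [0, 0, 4], "angular": [0, 0, 0]},
    {"gripper": 120, "offset": [0, 0, 1.5], "angular": [0, 0, 0]},
    {"gripper": 120, "offset": [0, 0, 0], "angular": [0, 0, 0]}
  ]
}}

```text
clock: 36.85
tool_pos: [0.5238, -0.2634, 0.0022]
tool_rot: [0.001, 1.0, -0.024, 0.002]
contact_force: [0.0, 0.3, -0.4]
finger_gap: 0.527
```

```bash
python3 -c "
from mk import *
goto([523,-262.8,1.8],-2.6)"
```

```text
tcp [ 523.8 -263.4    2.2] offset [-0.8 -0.6  0.4] rot [[0.002, -0.004, -0.002], [-0.007, -0.003, 3.14]] j6 -0.51 F [ 0.   0.3 -0.4] gap 49.0 t 36.85
```

>>> {"fn": "send_rows", "kwargs": {
  "plan": [
    {"gripper": 120, "offset": [-0.8, -0.6, 0.5], "angular": [0.002, -0.004, -0.002]},
    {"gripper": 255, "offset": [0, 0, 0], "angular": [0, 0, 0]},
    {"gripper": 255, "offset": [0, 0, 0], "angular": [0, 0, 0]},
    {"gripper": 255, "offset": [0, 0, 0], "angular": [0, 0, 0]},
    {"gripper": 255, "offset": [0, 0, 0], "angular": [0, 0, 0]},
    {"gripper": 255, "offset": [0, 0, 0], "angular": [0, 0, 0]},
    {"gripper": 255, "offset": [0, 0, 0], "angular": [0, 0, 0]}
  ],
  "grip_force": 40
}}

```text
clock: 37.55
tool_pos: [0.5232, -0.2627, 0.0021]
tool_rot: [0.0, 1.0, -0.022, 0.0]
contact_force: [0.7, 0.6, -0.4]
finger_gap: 0.313
```

```bash
python3 -c "
from mk import *
goto([523,-262.8,1.8],-2.6)"
```

```text
tcp [ 523.2 -262.7    2.1] offset [-0.2  0.1  0.3] rot [[0.0, -0.0, 0.001], [0.0, 0.0, -3.141]] j6 -0.51 F [ 0.7  0.6 -0.4] gap 29.1 t 37.55
```

>>> {"fn": "send_rows", "kwargs": {
  "plan": [
    {"gripper": 255, "offset": [0, 0, -15], "angular": [0, 0, 0]},
    {"gripper": 255, "offset": [0, 0, -30], "angular": [0, 0, 0]},
    {"gripper": 255, "offset": [0, 0, -20], "angular": [0, 0, 0.07]},
    {"gripper": 255, "offset": [0, 0, 0], "angular": [0, 0, 0.07]},
    {"gripper": 255, "offset": [0, 0, 0], "angular": [0, 0, 0]}
  ]
}}

```text
clock: 38.05
tool_pos: [0.5232, -0.2627, 0.0732]
tool_rot: [0.0, 0.996, -0.094, 0.0]
contact_force: [-0.2, 0.4, -1.0]
finger_gap: 0.314
```

```bash
python3 -c "
from mk import *
t=fr([475.8,-87.3],-10.6,[[-20,-27,40]])[0];goto(t,-10.6)"
```

```text
tcp [ 523.2 -262.7   73.2] offset [ -99.4 -136.3   33.2] rot [[0.0, -0.001, -0.004], [-0.001, -0.0, 3.137]] j6 -0.36 F [-0.2  0.4 -1. ] gap 29.2 t 38.05
```

>>> {"fn": "send_rows", "kwargs": {
  "plan": [
    {"gripper": 255, "offset": [-18, -25, 0], "angular": [0, 0, 0]},
    {"gripper": 255, "offset": [-25, -35, 0], "angular": [0, 0, 0]},
    {"gripper": 255, "offset": [-25, -35, 0], "angular": [0, 0, 0]},
    {"gripper": 255, "offset": [-18, -22, 5], "angular": [0, 0, 0]},
    {"gripper": 255, "offset": [-8, -10, 10], "angular": [0, 0, 0]},
    {"gripper": 255, "offset": [0, -3, 5], "angular": [0, 0, 0]},
    {"gripper": 255, "offset": [0, 0, 0], "angular": [0, 0, 0]}
  ]
}}

```text
clock: 38.75
tool_pos: [0.4537, -0.1144, 0.056]
tool_rot: [0.001, 0.996, -0.088, 0.003]
contact_force: [0.2, -1.0, -0.2]
finger_gap: 0.31
```

```bash
python3 -c "
from mk import *
t=fr([475.8,-87.3],-10.6,[[-20,-27,25]])[0];goto(t,-10.6)"
```

```text
tcp [ 453.7 -114.4   56. ] offset [-3.4 -3.8 30.9] rot [[0.002, -0.006, 0.009], [0.009, 0.003, -3.133]] j6 -0.18 F [ 0.2 -1.  -0.2] gap 28.8 t 38.75
```

>>> {"fn": "send_rows", "kwargs": {
  "plan": [
    {"gripper": 255, "offset": [-1.5, -2, 6], "angular": [0, -0.004, 0.006]},
    {"gripper": 255, "offset": [-1.5, -1.5, 10], "angular": [0, 0, 0.003]},
    {"gripper": 255, "offset": [0, 0, 10], "angular": [0, 0, 0]},
    {"gripper": 255, "offset": [0, 0, 4], "angular": [0, 0, 0]},
    {"gripper": 255, "offset": [0, 0, 0], "angular": [0, 0, 0]}
  ]
}}

```text
clock: 39.25
tool_pos: [0.4528, -0.1128, 0.024]
tool_rot: [0.001, 0.996, -0.093, 0.001]
contact_force: [-0.3, 0.1, -0.4]
finger_gap: 0.309
```

```bash
python3 -c "
from mk import *
t=fr([475.8,-87.3],-10.6,[[-20,-27,9]])[0];goto(t,-10.6)"
```

```text
tcp [ 452.8 -112.8   24. ] offset [-2.2 -2.4 15. ] rot [[0.002, -0.002, -0.002], [-0.003, -0.004, 3.14]] j6 -0.16 F [-0.3  0.1 -0.4] gap 28.7 t 39.25
```

>>> {"fn": "send_rows", "kwargs": {
  "plan": [
    {"gripper": 255, "offset": [-1.2, -1.3, 2], "angular": [0, 0, 0]},
    {"gripper": 255, "offset": [-1, -1, 4], "angular": [0, 0, 0]},
    {"gripper": 255, "offset": [0, 0, 4], "angular": [0, 0, 0]},
    {"gripper": 255, "offset": [0, 0, 3], "angular": [0, 0, 0]},
    {"gripper": 255, "offset": [0, 0, 1.5], "angular": [0, 0, 0]},
    {"gripper": 255, "offset": [0, 0, 0], "angular": [0, 0, 0]}
  ]
}}

```text
clock: 39.85
tool_pos: [0.4513, -0.1104, 0.0085]
tool_rot: [0.001, 0.996, -0.093, 0.001]
contact_force: [-0.3, 0.2, -0.6]
finger_gap: 0.313
```

```bash
python3 -c "
from mk import *
t=fr([475.8,-87.3],-10.6,[[-15,-24,8]])[0];goto(t,-10.6)"
```

```text
tcp [ 451.3 -110.4    8.5] offset [ 4.9 -3.2  0.5] rot [[0.002, -0.002, -0.002], [-0.004, -0.004, 3.139]] j6 -0.16 F [-0.3  0.2 -0.6] gap 29.1 t 39.85
```

>>> {"fn": "send_rows", "kwargs": {
  "plan": [
    {"gripper": 255, "offset": [1.5, 0, 0.4], "angular": [0, 0, 0]},
    {"gripper": 255, "offset": [1.5, 0, 0], "angular": [0, 0, 0]},
    {"gripper": 255, "offset": [1.5, 0, 0], "angular": [0, 0, 0]},
    {"gripper": 255, "offset": [1, 0, 0], "angular": [0, 0, 0]},
    {"gripper": 255, "offset": [1, 0, 0], "angular": [0, 0, 0]}
  ],
  "grip_force": 20
}}

```text
clock: 40.35
tool_pos: [0.4558, -0.1112, 0.0079]
tool_rot: [0.001, 0.996, -0.093, -0.002]
contact_force: [-7.5, 1.5, 8.0]
finger_gap: 0.318
```

>>> {"fn": "send_rows", "kwargs": {
  "plan": [
    {"gripper": 255, "offset": [0.3, -1, 0], "angular": [0, 0, 0]},
    {"gripper": 255, "offset": [0.3, -1.2, 0], "angular": [0, 0, 0]},
    {"gripper": 255, "offset": [0.2, -1.2, 0], "angular": [0, 0, 0]},
    {"gripper": 255, "offset": [0.2, -1, 0], "angular": [0, 0, 0]},
    {"gripper": 255, "offset": [0.2, -1, 0], "angular": [0, 0, 0]}
  ]
}}

```text
clock: 40.85
tool_pos: [0.4564, -0.1079, 0.008]
tool_rot: [0.003, 0.996, -0.093, -0.004]
contact_force: [-4.5, -3.4, 2.2]
finger_gap: 0.32
```

```bash
python3 -c "
from mk import *
t=fr([475.8,-87.3],-10.6,[[-15,-24,8]])[0];goto(t,-10.6)"
```

```text
tcp [ 456.4 -107.9    8. ] offset [0.3 0.2 0. ] rot [[0.006, 0.007, -0.002], [0.011, -0.01, 3.139]] j6 -0.15 F [-4.5 -3.4  2.2] gap 29.8 t 40.85
```

>>> {"fn": "send_rows", "kwargs": {
  "plan": [
    {"gripper": 255, "offset": [0.3, -1.2, 0], "angular": [0, 0.004, 0]},
    {"gripper": 255, "offset": [0.3, -1.2, 0], "angular": [0, 0, 0]}
  ]
}}

```text
clock: 41.05
tool_pos: [0.4565, -0.1075, 0.008]
tool_rot: [0.005, 0.996, -0.093, -0.003]
contact_force: [-6.5, -9.1, 1.8]
finger_gap: 0.316
```

>>> {"fn": "send_rows", "kwargs": {
  "plan": [
    {"gripper": 140, "offset": [0, 0, 0], "angular": [0, 0, 0]},
    {"gripper": 140, "offset": [0, 0, 0], "angular": [0, 0, 0]},
    {"gripper": 140, "offset": [0, 0, 0], "angular": [0, 0, 0]},
    {"gripper": 140, "offset": [0, 0, 0], "angular": [0, 0, 0]},
    {"gripper": 140, "offset": [0, 0, 0], "angular": [0, 0, 0]},
    {"gripper": 140, "offset": [0, 0, -10], "angular": [0, 0, 0]},
    {"gripper": 140, "offset": [0, 0, -25], "angular": [0, 0, 0]},
    {"gripper": 140, "offset": [0, 5, -30], "angular": [0, 0, 0]},
    {"gripper": 140, "offset": [0, 5, -30], "angular": [0, 0, 0]},
    {"gripper": 140, "offset": [0, 0, 0], "angular": [0, 0, 0]}
  ]
}}

```text
clock: 42.05
tool_pos: [0.4561, -0.1156, 0.1089]
tool_rot: [0.004, 0.996, -0.093, -0.001]
contact_force: [0.6, 0.4, 1.0]
finger_gap: 0.449
```

```bash
python3 -c "
from mk import *
chk(48,'w17.png','coupon_short_c')
goto([456.2,-108.6,8],-10.6)"
```

```text
tcp [ 456.1 -115.6  108.9] offset [-7.  -4.4  8.9] rot [[0.008, 0.002, -0.001], [0.003, -0.013, 3.141]] j6 -0.16 F [0.6 0.4 1. ] gap 41.8 t 42.05
0.97 [array([ 456.2, -108. ]), np.float64(46.2), np.float64(29.9), np.float64(79.4)] blk [-15.5 -23.9] yaw 0.0
tcp [ 454.  -114.5  105. ] offset [ 1.8 -6.9 96.9] rot [[0.007, 0.007, -0.001], [0.011, -0.011, 3.141]] j6 -0.16 F [-0.5  0.9 -0.2] gap 41.5 t 42.15
```

View pics/w17.png

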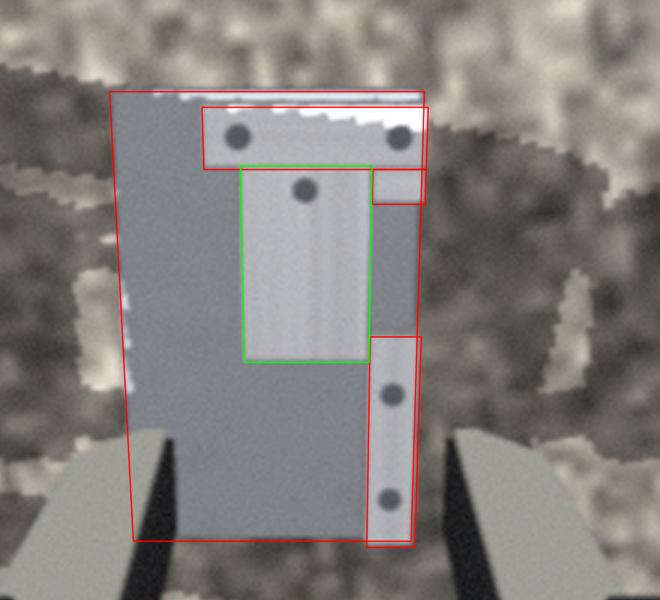

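Short coupon is home at (-15.5, -23.9) mm, yaw 0. Regripping.

>>> {"fn": "send_rows", "kwargs": {
  "plan": [
    {"gripper": 140, "offset": [1, -4, 20], "angular": [0.005, 0.005, 0]},
    {"gripper": 140, "offset": [1, -2, 30], "angular": [0, 0, 0]},
    {"gripper": 140, "offset": [0, 0, 25], "angular": [0, 0, 0]},
    {"gripper": 140, "offset": [0, 0, 8], "angular": [0, 0, 0]},
    {"gripper": 140, "offset": [0, 0, 3], "angular": [0, 0, 0]},
    {"gripper": 140, "offset": [0, 0, 0], "angular": [0, 0, 0]}
  ]
}}

```text
clock: 42.75
tool_pos: [0.4534, -0.107, 0.0126]
tool_rot: [-0.0, 0.996, -0.093, -0.004]
contact_force: [0.6, -0.7, 0.4]
finger_gap: 0.451
```

```bash
python3 -c "
from mk import *
goto([456.2,-108.6,7.2],-10.6)"
```

```text
tcp [ 453.4 -107.    12.6] offset [3.1 1.  5.4] rot [[0.001, 0.008, -0.001], [0.013, -0.001, 3.141]] j6 -0.15 F [ 0.6 -0.7  0.4] gap 42.0 t 42.75
```

>>> {"fn": "send_rows", "kwargs": {
  "plan": [
    {"gripper": 140, "offset": [1, 0.5, 1], "angular": [0, 0.004, 0]},
    {"gripper": 140, "offset": [1, 0.4, 2], "angular": [0, 0.002, 0]},
    {"gripper": 140, "offset": [0.5, 0, 2], "angular": [0, 0, 0]},
    {"gripper": 140, "offset": [0, 0, 0.5], "angular": [0, 0, 0]},
    {"gripper": 140, "offset": [0, 0, 0], "angular": [0, 0, 0]}
  ]
}}

```text
clock: 43.25
tool_pos: [0.4586, -0.1095, 0.0102]
tool_rot: [0.001, 0.996, -0.093, 0.002]
contact_force: [-0.7, 0.0, 0.1]
finger_gap: 0.454
```

```bash
python3 -c "
from mk import *
goto([456.2,-108.6,7.2],-10.6)"
```

```text
tcp [ 458.6 -109.5   10.2] offset [-2.6 -0.5  3. ] rot [[0.001, -0.004, -0.001], [-0.006, -0.002, 3.141]] j6 -0.16 F [-0.7  0.   0.1] gap 42.2 t 43.25
```

>>> {"fn": "send_rows", "kwargs": {
  "plan": [
    {"gripper": 140, "offset": [-1, -0.3, 1.2], "angular": [0, -0.003, 0]},
    {"gripper": 140, "offset": [-1, -0.2, 1.2], "angular": [0, 0, 0]},
    {"gripper": 140, "offset": [-0.4, 0, 0.8], "angular": [0, 0, 0]},
    {"gripper": 140, "offset": [0, 0, 0], "angular": [0, 0, 0]}
  ]
}}

```text
clock: 43.65
tool_pos: [0.4565, -0.1086, 0.0071]
tool_rot: [0.001, 0.996, -0.093, 0.001]
contact_force: [-0.9, -0.1, 0.2]
finger_gap: 0.454
```

```bash
python3 -c "
from mk import *
goto([456.2,-108.6,7.2],-10.6)"
```

```text
tcp [ 456.5 -108.6    7.1] offset [-0.3  0.  -0.1] rot [[0.002, -0.001, -0.001], [-0.002, -0.002, 3.141]] j6 -0.16 F [-0.9 -0.1  0.2] gap 42.2 t 43.65
```

>>> {"fn": "send_rows", "kwargs": {
  "plan": [
    {"gripper": 255, "offset": [-0.3, 0, 0], "angular": [0, 0, 0]},
    {"gripper": 255, "offset": [0, 0, 0], "angular": [0, 0, 0]},
    {"gripper": 255, "offset": [0, 0, 0], "angular": [0, 0, 0]},
    {"gripper": 255, "offset": [0, 0, 0], "angular": [0, 0, 0]},
    {"gripper": 255, "offset": [0, 0, 0], "angular": [0, 0, 0]}
  ],
  "grip_force": 40
}}

```text
clock: 44.15
tool_pos: [0.456, -0.1085, 0.007]
tool_rot: [0.001, 0.996, -0.093, 0.0]
contact_force: [0.2, -0.3, -0.2]
finger_gap: 0.315
```

```bash
python3 -c "
from mk import *
goto([456.2,-108.6,7.2],-10.6)"
```

```text
tcp [ 456.  -108.5    7. ] offset [ 0.2  0.  -0.2] rot [[0.001, -0.001, -0.001], [-0.001, -0.002, 3.141]] j6 -0.16 F [ 0.2 -0.3 -0.2] gap 29.3 t 44.15
```

>>> {"fn": "send_rows", "kwargs": {
  "plan": [
    {"gripper": 255, "offset": [0, 0, -20], "angular": [0, 0, 0]},
    {"gripper": 255, "offset": [0, 0, -40], "angular": [0, 0, 0]},
    {"gripper": 255, "offset": [0, 0, -40], "angular": [0, 0, 0]},
    {"gripper": 255, "offset": [0, -20, -10], "angular": [0, 0, -0.06]},
    {"gripper": 255, "offset": [3, -35, 0], "angular": [0, 0, -0.06]},
    {"gripper": 255, "offset": [4, -40, 0], "angular": [0, 0, -0.06]},
    {"gripper": 255, "offset": [4, -40, 0], "angular": [0, 0, -0.05]},
    {"gripper": 255, "offset": [3, -30, 0], "angular": [0, 0, 0]},
    {"gripper": 255, "offset": [0, -15, 0], "angular": [0, 0, 0]},
    {"gripper": 255, "offset": [0, 0, 0], "angular": [0, 0, 0]}
  ]
}}

```text
clock: 45.15
tool_pos: [0.4786, 0.0766, 0.1215]
tool_rot: [0.0, 1.0, 0.025, 0.001]
contact_force: [0.3, 0.0, -0.8]
finger_gap: 0.308
```

```bash
python3 -c "
from mk import *
goto(fr(TO,TY,[[-0.6,-83,60]])[0],3)"
```

```text
tcp [478.6  76.6 121.5] offset [ -2.3 -37.5  61.5] rot [[0.001, -0.001, -0.002], [-0.002, -0.001, 3.14]] j6 0.0 F [ 0.3  0.  -0.8] gap 28.7 t 45.15
```

>>> {"fn": "send_rows", "kwargs": {
  "plan": [
    {"gripper": 255, "offset": [-1, -14, 0], "angular": [0, 0, 0]},
    {"gripper": 255, "offset": [-1, -15, 15], "angular": [0, 0, 0]},
    {"gripper": 255, "offset": [0, -8, 20], "angular": [0, 0, 0]},
    {"gripper": 255, "offset": [0, 0, 15], "angular": [0, 0, 0]},
    {"gripper": 255, "offset": [0, 0, 8], "angular": [0, 0, 0]},
    {"gripper": 255, "offset": [0, 0, 0], "angular": [0, 0, 0]}
  ]
}}

```text
clock: 45.75
tool_pos: [0.4754, 0.1115, 0.062]
tool_rot: [0.001, 1.0, 0.025, 0.001]
contact_force: [-0.6, -0.2, -1.1]
finger_gap: 0.313
```

```bash
python3 - <<'E'
from mk import *
goto(fr(TO,TY,[[-0.6,-83.5,35]])[0],3)
im,c=snap("wrist","w18.png")
it=[(fr(TO,TY,bay(y,L)[i]),((0,255,0),(255,0,255))[i]) for i in (0,1) for y,L in ((-83,53),(-15,67))]
model(im,c,it,"w18m.png",(200,60,440,480),2)
goto(fr(TO,TY,[[-0.6,-83.5,35]])[0],3)
E
```

```text
tcp [475.4 111.5  62. ] offset [-0.9 -2.  27. ] rot [[0.002, -0.002, -0.002], [-0.004, -0.004, 3.139]] j6 0.08 F [-0.6 -0.2 -1.1] gap 29.1 t 45.75
tcp [475.7 111.5  62.6] offset [-1.3 -2.  27.6] rot [[0.002, -0.003, -0.003], [-0.005, -0.004, 3.139]] j6 0.08 F [ 0.4 -0.  -0.4] gap 29.2 t 45.8
```

View pics/w18m.png

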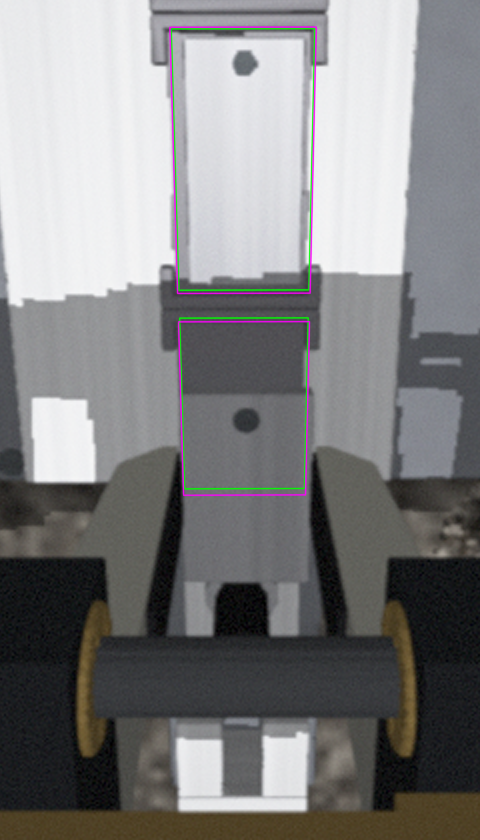

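>>> {"fn": "send_rows", "kwargs": {
  "plan": [
    {"gripper": 255, "offset": [-0.6, -1, 4], "angular": [0, -0.002, -0.002]},
    {"gripper": 255, "offset": [-0.6, -1, 10], "angular": [0, 0, 0]},
    {"gripper": 255, "offset": [0, 0, 10], "angular": [0, 0, 0]},
    {"gripper": 255, "offset": [0, 0, 6], "angular": [0, 0, 0]},
    {"gripper": 255, "offset": [0, 0, 0], "angular": [0, 0, 0]}
  ]
}}

```text
clock: 46.3
tool_pos: [0.4764, 0.1127, 0.0324]
tool_rot: [0.001, 1.0, 0.025, 0.002]
contact_force: [0.4, 0.7, -0.0]
finger_gap: 0.317
```

```bash
python3 -c "
from mk import *
goto(fr(TO,TY,[[-0.6,-83.5,18]])[0],3)"
```

```text
tcp [476.4 112.7  32.4] offset [-1.9 -0.8 14.4] rot [[0.002, -0.005, -0.002], [-0.007, -0.003, 3.14]] j6 0.08 F [ 0.4  0.7 -0. ] gap 29.5 t 46.3
```

>>> {"fn": "send_rows", "kwargs": {
  "plan": [
    {"gripper": 255, "offset": [-1, -0.4, 1], "angular": [0, -0.003, -0.002]},
    {"gripper": 255, "offset": [-0.8, -0.3, 2], "angular": [0, 0, 0]},
    {"gripper": 255, "offset": [0, 0, 2], "angular": [0, 0, 0]},
    {"gripper": 255, "offset": [0, 0, 0], "angular": [0, 0, 0]}
  ]
}}

```text
clock: 46.7
tool_pos: [0.4746, 0.1135, 0.0272]
tool_rot: [0.001, 1.0, 0.026, 0.001]
contact_force: [1.0, -1.3, -0.3]
finger_gap: 0.315
```

```bash
python3 -c "
from mk import *
goto(fr(TO,TY,[[-0.6,-83.5,18]])[0],3)"
```

```text
tcp [474.6 113.5  27.2] offset [-0.1  0.   9.2] rot [[0.002, -0.001, 0.0], [0.002, 0.003, -3.141]] j6 0.08 F [ 1.  -1.3 -0.3] gap 29.3 t 46.7
```

>>> {"fn": "send_rows", "kwargs": {
  "plan": [
    {"gripper": 255, "offset": [0, 0, 3], "angular": [0, 0, 0]},
    {"gripper": 255, "offset": [0, 0, 3], "angular": [0, 0, 0]},
    {"gripper": 255, "offset": [0, 0, 2.2], "angular": [0, 0, 0]},
    {"gripper": 255, "offset": [0, 0, 0.8], "angular": [0, 0, 0]},
    {"gripper": 255, "offset": [0, 0, 0], "angular": [0, 0, 0]}
  ]
}}

```text
clock: 47.2
tool_pos: [0.4751, 0.1135, 0.018]
tool_rot: [0.001, 1.0, 0.026, 0.001]
contact_force: [-1.0, -0.1, 3.1]
finger_gap: 0.316
```

```bash
python3 -c "
from mk import *
goto(fr(TO,TY,[[-0.6,-83.5,18]])[0],3)
im,c=snap('wrist')
cv2.imwrite('pics/w19.png',cv2.resize(im[200:480,200:440,::-1],None,fx=2,fy=2))"
```

```text
tcp [475.1 113.5  18. ] offset [-0.6  0.1  0. ] rot [[0.002, -0.002, 0.0], [0.004, 0.003, -3.141]] j6 0.08 F [-1.  -0.1  3.1] gap 29.3 t 47.2
```

View pics/w19.png

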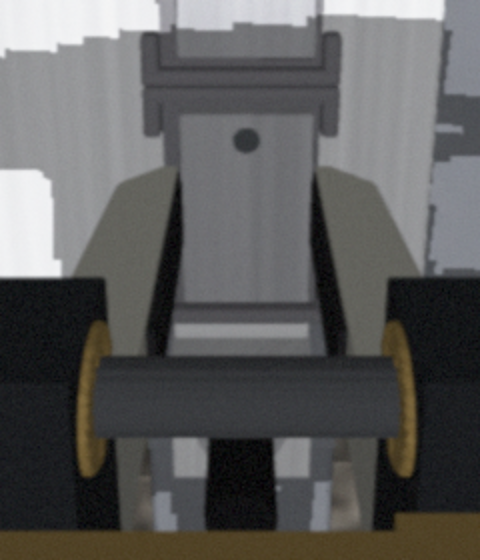

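The short coupon sits between its lips. I release, then rise and back off towards -y so the pin comes into view.

>>> {"fn": "send_rows", "kwargs": {
  "plan": [
    {"gripper": 150, "offset": [0, 0, 0], "angular": [0, 0, 0]},
    {"gripper": 150, "offset": [0, 0, 0], "angular": [0, 0, 0]},
    {"gripper": 150, "offset": [0, 0, 0], "angular": [0, 0, 0]},
    {"gripper": 150, "offset": [0, 0, 0], "angular": [0, 0, 0]},
    {"gripper": 150, "offset": [0, 0, -10], "angular": [0, 0, 0]},
    {"gripper": 150, "offset": [0, 0, -30], "angular": [0, 0, 0]},
    {"gripper": 150, "offset": [0, 0, -40], "angular": [0, 0, 0]},
    {"gripper": 130, "offset": [0, 25, -35], "angular": [0, 0, 0]},
    {"gripper": 130, "offset": [0, 35, -20], "angular": [0, 0, 0]},
    {"gripper": 130, "offset": [0, 35, 0], "angular": [0, 0, 0]}
  ]
}}

```text
clock: 48.25
tool_pos: [0.4789, 0.0195, 0.1616]
tool_rot: [0.001, 1.0, 0.03, 0.001]
contact_force: [0.3, -0.4, 0.1]
finger_gap: 0.489
```

>>> {"fn": "send_rows", "kwargs": {
  "plan": [
    {"gripper": 130, "offset": [0, 20, 0], "angular": [0, 0, 0]},
    {"gripper": 130, "offset": [0, 0, 0], "angular": [0, 0, 0]},
    {"gripper": 130, "offset": [0, 0, 0], "angular": [0, 0, 0]}
  ]
}}

```text
clock: 48.55
tool_pos: [0.4817, -0.0048, 0.1662]
tool_rot: [0.002, 1.0, 0.027, 0.004]
contact_force: [0.1, -0.1, 0.4]
finger_gap: 0.489
```

```bash
python3 - <<'E'
from mk import *
bchk(-83,53,'coupon_short_c','w20.png')
bchk(-15,67,'coupon_mid_c','w20.png')
im,c=snap("wrist","w20.png")
np.savez("w20.npz",K=c[0],p=c[1],M=c[2])
for r in eyes.silhouettes("wrist","pin_knob")[:3]:
        q=maskrect(r["mask"],.057,c); print(round(r["p"],2),np.round(r["bbox"]),[np.round(v,1) for v in q])
P=[rect(-20,20,-206,-171,40),rect(-17,17,-150.5,-116.5,27),circ(0,-133.5,8,57),circ(0,-133.5,11,31)]
model(im,c,[(fr(TO,TY,p),(0,0,255)) for p in P]+[(fr(TO,TY,bay(-83,53)[0]),(0,255,0))],"w20m.png",(210,0,430,340),2)
E
```

```text
tcp [481.7  -4.8 166.2] offset [  -0.7 -119.2   65.6] rot [[0.005, -0.009, 0.002], [0.013, 0.007, -3.139]] j6 -0.17 F [ 0.1 -0.1  0.4] gap 45.5 t 48.55
0.58 [array([475.4, 113.9]), np.float64(47.6), np.float64(30.8), np.float64(-86.8)] tst [  0.3 -83.1] yaw 0.2
tcp [481.6  -4.1 165.8] offset [-1.000e-01 -1.865e+02  6.490e+01] rot [[0.005, -0.008, 0.004], [0.013, 0.007, -3.138]] j6 -0.17 F [ 0.2 -0.  -0.3] gap 45.4 t 48.65
0.88 [array([472.9, 152.9]), np.float64(29.4), np.float64(5.5), np.float64(3.4)] tst [ -0.1 -44. ] yaw -89.6
0.92 [322. 143.  29.  27.] [array([476.8,  61.4]), np.float64(19.3), np.float64(18.7), np.float64(3.3)]
```

View pics/w20m.png

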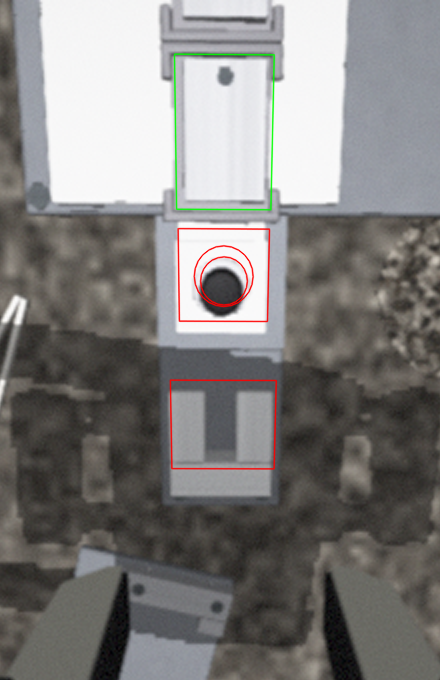

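```bash
python3 - <<'E'
from mk import *
d=np.load("w20.npz"); c=(d["K"],d["p"],d["M"]); im=cv2.imread("pics/w20.png")
for y in (-134,-135,-136,-137,-138,-139):
    e=lambda yy,z: np.round(proj(fr(TO,TY,[[0,yy,z]])/1000,c)[0],1).tolist()
    print(y,"collar top edge",e(y+11,31),"z27",e(y+11,27),"knob low",e(y-8,57),e(y-8,52))
print([ (yy,np.round(proj(fr(TO,TY,[[0,yy,40]])/1000,c)[0],1).tolist()) for yy in (-170,-176,-182,-204,-210,-214)])
cv2.imwrite("pics/w20z.png",cv2.resize(im[100:260,275:370],None,fx=5,fy=5,interpolation=cv2.INTER_CUBIC)[:, :])
E
```

```text
-134 collar top edge [321.4, 123.1] z27 [321.4, 123.0] knob low [321.4, 152.7] [321.4, 152.0]
-135 collar top edge [321.4, 124.5] z27 [321.4, 124.4] knob low [321.4, 154.2] [321.4, 153.5]
-136 collar top edge [321.4, 126.0] z27 [321.4, 125.8] knob low [321.4, 155.7] [321.4, 154.9]
-137 collar top edge [321.4, 127.4] z27 [321.4, 127.2] knob low [321.4, 157.1] [321.4, 156.4]
-138 collar top edge [321.4, 128.7] z27 [321.4, 128.5] knob low [321.4, 158.6] [321.4, 157.8]
-139 collar top edge [321.4, 130.1] z27 [321.4, 129.9] knob low [321.4, 160.1] [321.4, 159.2]
[(-170, [321.2, 188.3]), (-176, [321.2, 196.2]), (-182, [321.1, 203.9]), (-204, [321.0, 231.4]), (-210, [321.0, 238.8]), (-214, [321.0, 243.6])]
```

View pics/w20z.png

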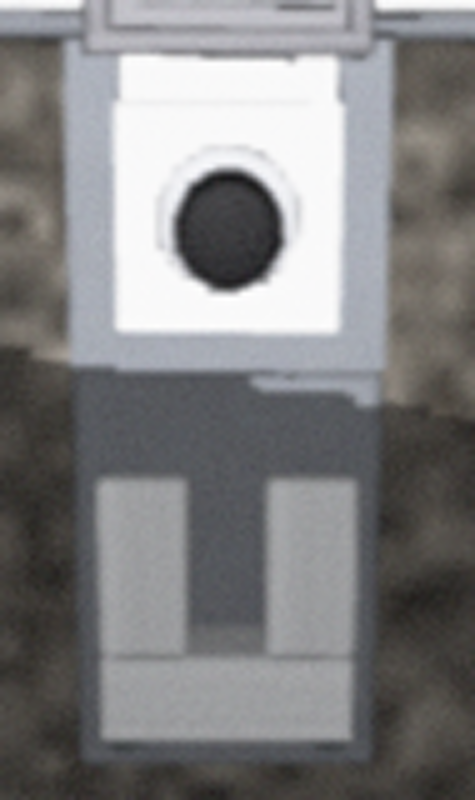

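Short coupon is seated at (0.3, -83.1) mm. In the zoom the pin collar and knob put the pin at about (-0.6, -138) mm in the tester frame. The slot mouth (zoom row 480) and closed end (row 655) put the notch at about -193.

```bash
python3 -c "
from mk import *
goto(fr(TO,TY,[[-0.6,-138,80]])[0],3)"
```

```text
tcp [481.3  -3.9 165.1] offset [ -0.9 -63.3  84.8] rot [[0.005, -0.007, 0.005], [0.011, 0.007, -3.137]] j6 -0.17 F [-0.3 -0.9 -0.1] gap 45.3 t 48.85
```

>>> {"fn": "send_rows", "kwargs": {
  "plan": [
    {"gripper": 150, "offset": [0, -20, 0], "angular": [0.003, -0.004, 0.004]},
    {"gripper": 150, "offset": [-1, -22, 15], "angular": [0, 0, 0]},
    {"gripper": 150, "offset": [0, -14, 25], "angular": [0, 0, 0]},
    {"gripper": 150, "offset": [0, -5, 25], "angular": [0, 0, 0]},
    {"gripper": 150, "offset": [0, 0, 10], "angular": [0, 0, 0]},
    {"gripper": 150, "offset": [0, 0, 0], "angular": [0, 0, 0]}
  ]
}}

```text
clock: 49.45
tool_pos: [0.4767, 0.0619, 0.0877]
tool_rot: [0.001, 1.0, 0.029, 0.001]
contact_force: [0.3, -0.1, 0.4]
finger_gap: 0.413
```

```bash
python3 -c "
from mk import *
goto(fr(TO,TY,[[-0.6,-138,65]])[0],3)"
```

```text
tcp [476.7  61.9  87.7] offset [ 0.4  2.9 22.7] rot [[0.001, -0.003, 0.005], [0.004, 0.002, -3.136]] j6 -0.03 F [ 0.3 -0.1  0.4] gap 38.5 t 49.45
```

>>> {"fn": "send_rows", "kwargs": {
  "plan": [
    {"gripper": 150, "offset": [0.2, 1.5, 6], "angular": [0, -0.003, 0.004]},
    {"gripper": 150, "offset": [0, 1.2, 8], "angular": [0, 0, 0]},
    {"gripper": 150, "offset": [0, 0, 6], "angular": [0, 0, 0]},
    {"gripper": 150, "offset": [0, 0, 0], "angular": [0, 0, 0]}
  ]
}}

```text
clock: 49.85
tool_pos: [0.4791, 0.0581, 0.0688]
tool_rot: [0.001, 1.0, 0.026, 0.001]
contact_force: [-0.6, -0.6, 1.1]
finger_gap: 0.413
```

```bash
python3 -c "
from mk import *
goto(fr(TO,TY,[[-0.6,-138,36]])[0],3)
im,c=snap('wrist')
cv2.imwrite('pics/w21.png',cv2.resize(im[200:480,200:440,::-1],None,fx=2,fy=2))"
```

```text
tcp [479.1  58.1  68.8] offset [-1.8 -1.  32.8] rot [[0.002, -0.003, -0.0], [-0.005, -0.003, 3.142]] j6 -0.04 F [-0.6 -0.6  1.1] gap 38.4 t 49.85
```

View pics/w21.png

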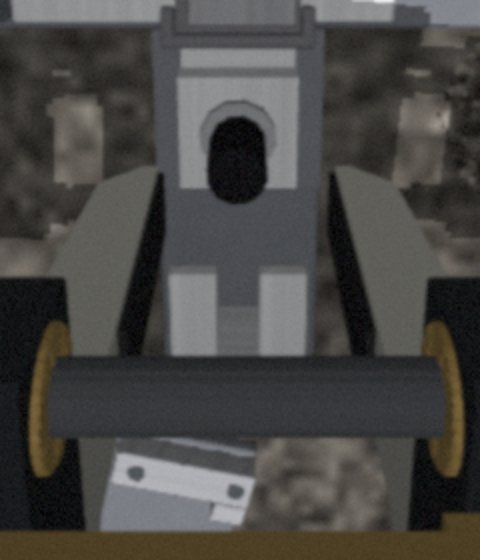

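>>> {"fn": "send_rows", "kwargs": {
  "plan": [
    {"gripper": 150, "offset": [-1, -0.5, 3], "angular": [0, -0.002, 0]},
    {"gripper": 150, "offset": [-0.8, -0.4, 6], "angular": [0, 0, 0]},
    {"gripper": 150, "offset": [0, 0, 8], "angular": [0, 0, 0]},
    {"gripper": 150, "offset": [0, 0, 8], "angular": [0, 0, 0]},
    {"gripper": 150, "offset": [0, 0, 5], "angular": [0, 0, 0]},
    {"gripper": 150, "offset": [0, 0, 0], "angular": [0, 0, 0]}
  ]
}}

```text
clock: 50.5
tool_pos: [0.4779, 0.0587, 0.0374]
tool_rot: [0.001, 1.0, 0.026, 0.001]
contact_force: [-0.5, 0.1, 0.2]
finger_gap: 0.414
```

```bash
python3 -c "
from mk import *
goto(fr(TO,TY,[[-0.6,-138,36]])[0],3)"
```

```text
tcp [477.9  58.7  37.4] offset [-0.6 -0.3  1.4] rot [[0.002, -0.003, -0.0], [-0.004, -0.003, 3.141]] j6 -0.03 F [-0.5  0.1  0.2] gap 38.5 t 50.5
```

>>> {"fn": "send_rows", "kwargs": {
  "plan": [
    {"gripper": 255, "offset": [-0.6, -0.3, 1], "angular": [0.001, -0.003, 0]},
    {"gripper": 255, "offset": [0, 0, 0], "angular": [0, 0, 0]},
    {"gripper": 255, "offset": [0, 0, 0], "angular": [0, 0, 0]},
    {"gripper": 255, "offset": [0, 0, 0], "angular": [0, 0, 0]},
    {"gripper": 255, "offset": [0, 0, 0], "angular": [0, 0, 0]},
    {"gripper": 255, "offset": [0, 0, 0], "angular": [0, 0, 0]},
    {"gripper": 255, "offset": [0, 0, 0], "angular": [0, 0, 0]}
  ],
  "grip_force": 30
}}

```text
clock: 51.2
tool_pos: [0.4778, 0.059, 0.0369]
tool_rot: [0.0, 1.0, 0.026, 0.0]
contact_force: [0.1, 0.5, -0.1]
finger_gap: 0.164
```

```bash
python3 -c "
from mk import *
goto(fr(TO,TY,[[-0.6,-138,36]])[0],3)"
```

```text
tcp [477.8  59.   36.9] offset [-0.4  0.   0.9] rot [[0.001, -0.0, -0.0], [-0.0, -0.001, 3.141]] j6 -0.03 F [ 0.1  0.5 -0.1] gap 15.3 t 51.2
```

>>> {"fn": "send_rows", "kwargs": {
  "plan": [
    {"gripper": 255, "offset": [0, 0, -4], "angular": [0, 0, 0]},
    {"gripper": 255, "offset": [0, 0, -7], "angular": [0, 0, 0]},
    {"gripper": 255, "offset": [0, 0, -8], "angular": [0, 0, 0]},
    {"gripper": 255, "offset": [0, 0, -8], "angular": [0, 0, 0]},
    {"gripper": 255, "offset": [0, 0, -8], "angular": [0, 0, 0]},
    {"gripper": 255, "offset": [0, 0, -8], "angular": [0, 0, 0]},
    {"gripper": 255, "offset": [0, 0, -8], "angular": [0, 0, 0]},
    {"gripper": 255, "offset": [0, 0, -6], "angular": [0, 0, 0]},
    {"gripper": 255, "offset": [0, 0, 0], "angular": [0, 0, 0]}
  ]
}}

```text
clock: 52.1
tool_pos: [0.4788, 0.0591, 0.1008]
tool_rot: [0.0, 1.0, 0.026, 0.002]
contact_force: [0.2, 0.3, -0.7]
finger_gap: 0.164
```

```bash
python3 -c "
from mk import *
goto(fr(TO,TY,[[-0.4,-192,90]])[0],3)
snap('side','s1.png')"
```

```text
tcp [478.8  59.1 100.8] offset [-1.3 54.1 10.9] rot [[0.001, -0.003, -0.0], [-0.005, -0.001, 3.141]] j6 -0.03 F [ 0.2  0.3 -0.7] gap 15.3 t 52.1
```

View pics/s1.png

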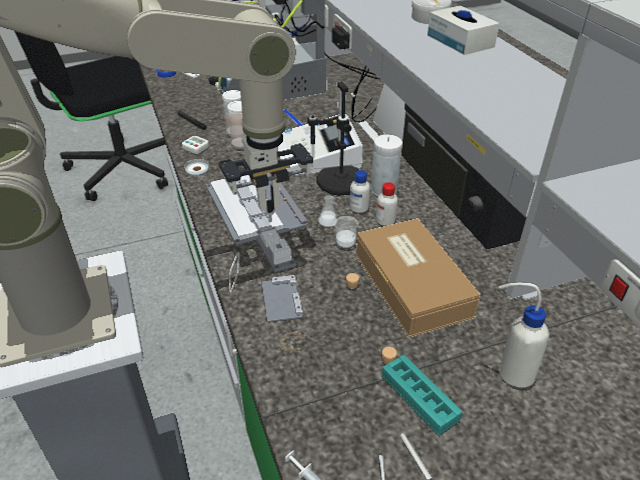

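>>> {"fn": "send_rows", "kwargs": {
  "plan": [
    {"gripper": 255, "offset": [-0.5, 12, 0], "angular": [0, 0, 0]},
    {"gripper": 255, "offset": [-0.5, 16, 0], "angular": [0, 0, 0]},
    {"gripper": 255, "offset": [-0.3, 14, 0], "angular": [0, 0, 0]},
    {"gripper": 255, "offset": [0, 6, 0], "angular": [0, 0, 0]},
    {"gripper": 255, "offset": [0, 2, 0], "angular": [0, 0, 0]},
    {"gripper": 255, "offset": [0, 0, 0], "angular": [0, 0, 0]}
  ]
}}

```text
clock: 52.75
tool_pos: [0.4779, 0.0051, 0.0977]
tool_rot: [0.0, 1.0, 0.026, -0.001]
contact_force: [0.1, -0.7, -0.2]
finger_gap: 0.161
```

```bash
python3 -c "
from mk import *
goto(fr(TO,TY,[[-0.6,-192,90]])[0],3)"
```

```text
tcp [477.9   5.1  97.7] offset [2.3 0.2 7.7] rot [[0.001, 0.002, 0.0], [-0.003, 0.001, -3.142]] j6 -0.15 F [ 0.1 -0.7 -0.2] gap 15.0 t 52.75
```

>>> {"fn": "send_rows", "kwargs": {
  "plan": [
    {"gripper": 255, "offset": [1.2, 0.1, 0], "angular": [0, 0.002, 0]},
    {"gripper": 255, "offset": [1, 0.1, 1], "angular": [0, 0, 0]},
    {"gripper": 255, "offset": [0, 0, 0], "angular": [0, 0, 0]}
  ]
}}

```text
clock: 53.05
tool_pos: [0.4801, 0.0058, 0.0963]
tool_rot: [0.0, 1.0, 0.027, -0.0]
contact_force: [-0.6, 0.2, -0.1]
finger_gap: 0.165
```

```bash
python3 -c "
from mk import *
goto(fr(TO,TY,[[-0.6,-192,90]])[0],3)
im,c=snap('wrist')
P=[rect(-20,20,-213,-176,40),rect(-6,6,-204,-176,40)]
model(im,c,[(fr([TO[0]-.6,TO[1]],TY,p),(0,0,255)) for p in P],'w22.png',(200,160,440,480),2)"
```

```text
tcp [480.1   5.8  96.3] offset [0.  0.8 6.3] rot [[0.0, 0.0, 0.001], [-0.0, 0.001, -3.141]] j6 -0.15 F [-0.6  0.2 -0.1] gap 15.3 t 53.05
```

View pics/w22.png

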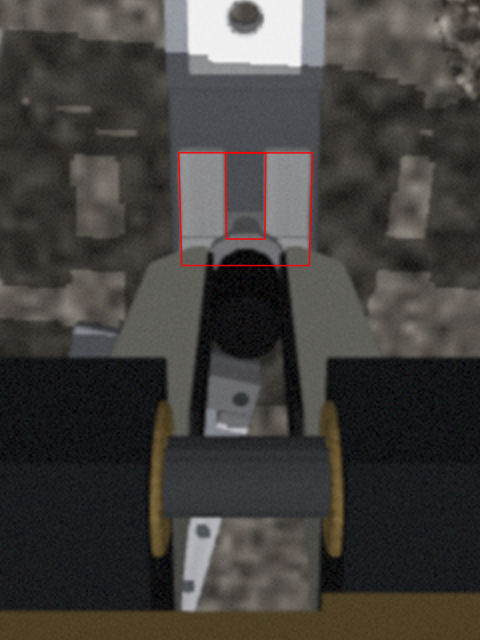

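>>> {"fn": "send_rows", "kwargs": {
  "plan": [
    {"gripper": 255, "offset": [0, 0.4, 5], "angular": [0, 0, 0]},
    {"gripper": 255, "offset": [0, 0.3, 7], "angular": [0, 0, 0]},
    {"gripper": 255, "offset": [0, 0, 5], "angular": [0, 0, 0]},
    {"gripper": 255, "offset": [0, 0, 5], "angular": [0, 0, 0]},
    {"gripper": 255, "offset": [0, 0, 4], "angular": [0, 0, 0]}
  ]
}}

```text
clock: 53.6
tool_pos: [0.4802, 0.0057, 0.0683]
tool_rot: [0.0, 1.0, 0.027, 0.0]
contact_force: [0.0, 1.1, -0.9]
finger_gap: 0.169
```

```bash
python3 -c "
from mk import *
goto(fr(TO,TY,[[-0.6,-192,50]])[0],3)"
```

```text
tcp [480.2   5.7  68.3] offset [-0.1  0.7 18.3] rot [[0.0, -0.0, 0.002], [0.0, 0.001, -3.14]] j6 -0.15 F [ 0.   1.1 -0.9] gap 15.7 t 53.6
```

Past the plate level with no contact, so the shaft is in the slot.

>>> {"fn": "send_rows", "kwargs": {
  "plan": [
    {"gripper": 255, "offset": [0, 0, 5], "angular": [0, 0, 0]},
    {"gripper": 255, "offset": [0, 0, 5], "angular": [0, 0, 0]},
    {"gripper": 255, "offset": [0, 0, 4], "angular": [0, 0, 0]},
    {"gripper": 255, "offset": [0, 0, 2.5], "angular": [0, 0, 0]},
    {"gripper": 255, "offset": [0, 0, 1], "angular": [0, 0, 0]}
  ]
}}

```text
clock: 54.1
tool_pos: [0.4798, 0.0057, 0.0491]
tool_rot: [0.0, 1.0, 0.027, -0.001]
contact_force: [-8.0, 0.4, 16.9]
finger_gap: 0.162
```

```bash
python3 -c "
from mk import *
goto(fr(TO,TY,[[-0.6,-192,50]])[0],3)"
```

```text
tcp [479.8   5.7  49.1] offset [ 0.3  0.6 -0.9] rot [[0.0, 0.001, 0.002], [-0.002, 0.0, -3.14]] j6 -0.15 F [-8.   0.4 16.9] gap 15.1 t 54.1
```

>>> {"fn": "send_rows", "kwargs": {
  "plan": [
    {"gripper": 255, "offset": [0, 0, -0.4], "angular": [0, 0, 0]},
    {"gripper": 170, "offset": [0, 0, 0], "angular": [0, 0, 0]},
    {"gripper": 170, "offset": [0, 0, 0], "angular": [0, 0, 0]},
    {"gripper": 170, "offset": [0, 0, 0], "angular": [0, 0, 0]},
    {"gripper": 170, "offset": [0, 0, 0], "angular": [0, 0, 0]},
    {"gripper": 170, "offset": [0, 0, 0], "angular": [0, 0, 0]},
    {"gripper": 170, "offset": [0, 0, 0], "angular": [0, 0, 0]}
  ]
}}

```text
clock: 54.8
tool_pos: [0.4805, 0.0056, 0.05]
tool_rot: [0.0, 1.0, 0.027, 0.0]
contact_force: [0.1, -0.1, 0.2]
finger_gap: 0.336
```

```bash
python3 -c "
from mk import *
goto(fr(TO,TY,[[-0.6,-192,50]])[0],3)
im,c=snap('wrist')
cv2.imwrite('pics/w23.png',cv2.resize(im[200:480,200:440,::-1],None,fx=2,fy=2))"
```

```text
tcp [480.5   5.6  50. ] offset [-0.4  0.5  0. ] rot [[0.001, -0.0, 0.002], [0.001, 0.001, -3.14]] j6 -0.15 F [ 0.1 -0.1  0.2] gap 31.2 t 54.8
```

View pics/w23.png

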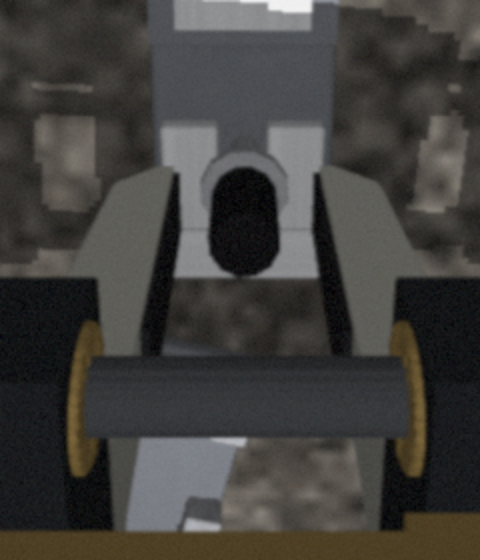

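The pin hangs in the notch with its collar on the plate. Rising, then re-checking it along with the objects around the carriage knob.

>>> {"fn": "send_rows", "kwargs": {
  "plan": [
    {"gripper": 170, "offset": [0, 0, -8], "angular": [0, 0, 0]},
    {"gripper": 170, "offset": [0, 0, -20], "angular": [0, 0, 0]},
    {"gripper": 170, "offset": [0, 0, -35], "angular": [0, 0, 0]},
    {"gripper": 170, "offset": [0, 0, -35], "angular": [0, 0, 0]},
    {"gripper": 200, "offset": [0, 10, -25], "angular": [0, 0, 0]},
    {"gripper": 255, "offset": [0, 10, 0], "angular": [0, 0, 0]},
    {"gripper": 255, "offset": [0, 0, 0], "angular": [0, 0, 0]}
  ]
}}

```text
clock: 55.55
tool_pos: [0.4804, -0.0148, 0.1796]
tool_rot: [0.0, 1.0, 0.027, -0.0]
contact_force: [-0.4, -0.2, -0.4]
finger_gap: 0.126
```

```bash
python3 - <<'E'
from mk import *
for n,uv,z in [("w7",(545,150),0),("w7",(610,165),.2),("w7",(485,80),0.03),("w8",(545,205),.03),("w7",(490,300),0.0)]:
    d=np.load(n+".npz"); c=(d["K"],d["p"],d["M"]); print(n,uv,np.round(back([uv],z,c)[0]*1000))
o=[TO[0]-.6,TO[1]]
im,c=snap("wrist")
P=[rect(-20,20,-213,-176,40),rect(-6,6,-204,-176,40),circ(0,-192,11,44),circ(0,-192,8,70)]
model(im,c,[(fr(o,TY,p),(0,0,255)) for p in P],'w24.png',(200,60,440,340),2)
goto([480,0,150],3)
E
```

```text
w7 (545, 150) [669. 247.   0.]
w7 (610, 165) [590. 257. 200.]
w7 (485, 80) [592. 307.  30.]
w8 (545, 205) [580. 314.  30.]
w7 (490, 300) [638.  88.   0.]
tcp [480.6 -14.3 179.6] offset [  0.3 -14.3  29.6] rot [[0.0, 0.001, 0.003], [-0.001, 0.0, -3.139]] j6 -0.19 F [-0.6 -0.1  1.1] gap 7.4 t 55.6
```

View pics/w24.png

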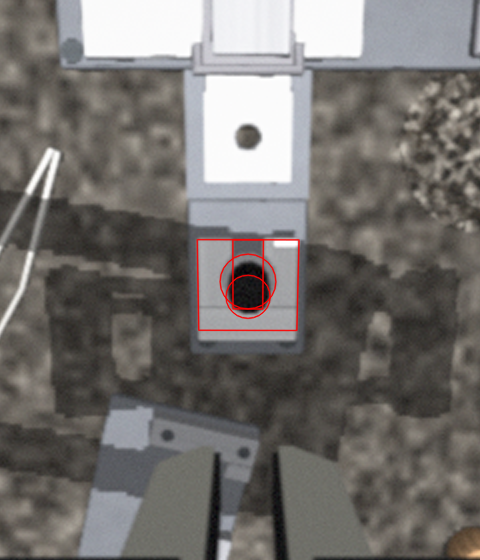

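>>> {"fn": "send_rows", "kwargs": {
  "plan": [
    {"gripper": 255, "offset": [0, 0, 0], "angular": [0, 0, -0.145]},
    {"gripper": 255, "offset": [0, 0, 0], "angular": [0, 0, -0.145]},
    {"gripper": 255, "offset": [0, 0, 0], "angular": [0, 0, -0.145]},
    {"gripper": 255, "offset": [0, 0, 0], "angular": [0, 0, -0.145]},
    {"gripper": 255, "offset": [0, 0, 0], "angular": [0, 0, -0.145]},
    {"gripper": 255, "offset": [0, 0, 0], "angular": [0, 0, -0.145]},
    {"gripper": 255, "offset": [0, 0, 0], "angular": [0, 0, -0.145]},
    {"gripper": 255, "offset": [0, 0, 0], "angular": [0, 0, -0.145]},
    {"gripper": 255, "offset": [0, 0, 0], "angular": [0, 0, -0.145]},
    {"gripper": 255, "offset": [0, 0, 0], "angular": [0, 0, -0.145]}
  ]
}}

```text
clock: 56.6
tool_pos: [0.4708, -0.01, 0.163]
tool_rot: [-0.011, 0.714, 0.7, -0.008]
contact_force: [0.8, 0.3, 0.1]
finger_gap: 0.007
```

```bash
python3 -c "
from mk import *
goto(fr(TO,TY,[[-45,127.5,120]])[0],93)"
```

```text
tcp [470.8 -10.  163. ] offset [330.4 -57.1  46.2] rot [[-0.027, -0.006, -0.072], [-0.009, 0.041, 3.069]] j6 -1.68 F [0.8 0.3 0.1] gap 0.6 t 56.6
```

>>> {"fn": "send_rows", "kwargs": {
  "plan": [
    {"gripper": 255, "offset": [25, -6, 0], "angular": [-0.01, 0, -0.04]},
    {"gripper": 255, "offset": [45, -8, 0], "angular": [-0.01, 0, -0.03]},
    {"gripper": 255, "offset": [45, -8, 0], "angular": [0, 0, 0]},
    {"gripper": 255, "offset": [45, -8, 0], "angular": [0, 0, 0]},
    {"gripper": 255, "offset": [45, -8, 0], "angular": [0, 0, 0]},
    {"gripper": 255, "offset": [45, -8, 0], "angular": [0, 0, 0]},
    {"gripper": 255, "offset": [40, -8, 0], "angular": [0, 0, 0]},
    {"gripper": 255, "offset": [25, -4, 0], "angular": [0, 0, 0]},
    {"gripper": 255, "offset": [10, 0, 0], "angular": [0, 0, 0]},
    {"gripper": 255, "offset": [0, 0, 0], "angular": [0, 0, 0]}
  ]
}}

```text
clock: 57.6
tool_pos: [0.3837, 0.3228, 0.1495]
tool_rot: [-0.011, 0.687, 0.726, -0.01]
contact_force: [-0.8, -0.5, 0.6]
finger_gap: 0.006
```

```bash
python3 -c "
from mk import *
goto(fr(TO,TY,[[-45,127.5,120]])[0],93)
im,c=snap('wrist','w25.png')
goto(fr(TO,TY,[[-45,127.5,120]])[0],93)"
```

```text
tcp [383.7 322.8 149.5] offset [-3.  36.1 28.4] rot [[-0.03, -0.001, 0.003], [0.002, -0.046, -3.138]] j6 -1.04 F [-0.8 -0.5  0.6] gap 0.6 t 57.6
tcp [383.8 321.9 149.3] offset [-2.1 36.1 28.3] rot [[-0.03, -0.001, 0.003], [0.002, -0.047, -3.139]] j6 -1.05 F [-0.5 -0.4 -1. ] gap 0.5 t 57.65
```

View pics/w25.png

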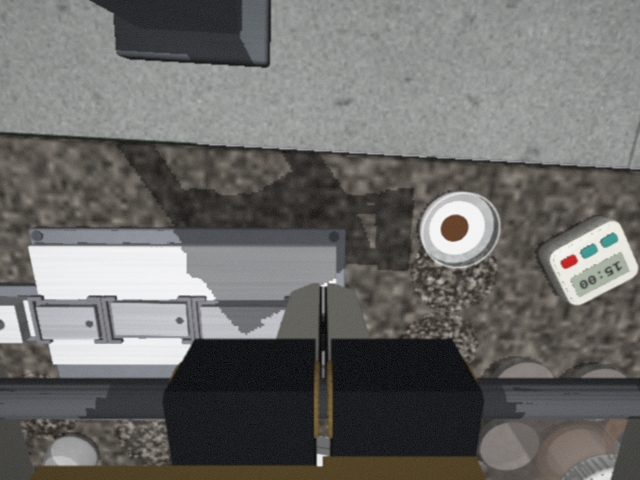

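```bash
python3 - <<'E'
from mk import *
im,c=snap("scene","sc2.png")
cv2.imwrite("pics/sc2c.png",cv2.resize(im[90:290,80:360,::-1],None,fx=2.8,fy=2.8))
c1=cal("scene"); cs=cal("side")
for uv in [(187,214),(170,208),(207,210)]: print(uv,np.round(back([uv],0,c1)[0]*1000))
# side lids
for uv in [(233,97),(260,103),(238,108)]:
    print(uv,[np.round(back([uv],z,cs)[0]*1000) for z in (.06,.1)])
E
```

```text
(187, 214) [519. 501.   0.]
(170, 208) [507. 575.   0.]
(207, 210) [579. 494.   0.]
(233, 97) [array([555., 696.,  60.]), array([539., 616., 100.])]
(260, 103) [array([622., 628.,  60.]), array([602., 551., 100.])]
(238, 108) [array([551., 620.,  60.]), array([535., 544., 100.])]
```

View pics/sc2c.png

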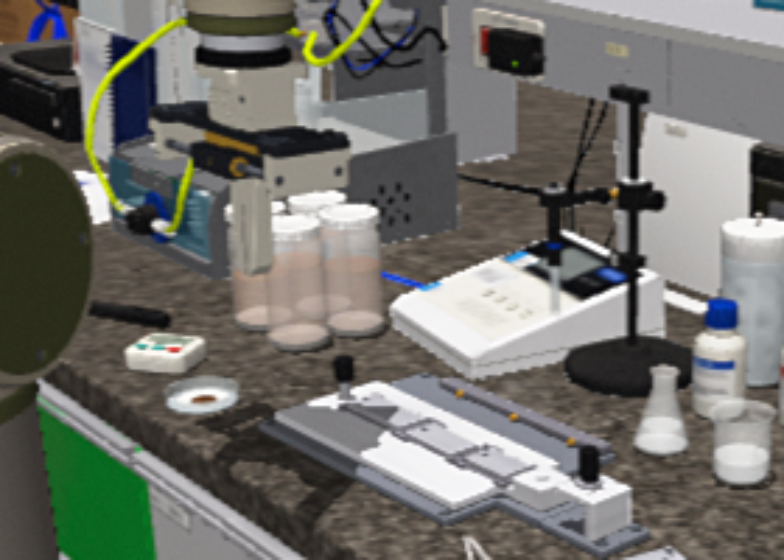

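The jars stand at y above 0.48 m and the balance at x above 0.575 m. Both are clear of the gripper body in this orientation (y up to 0.42, x up to 0.54). Descending in front of the knob.

>>> {"fn": "send_rows", "kwargs": {
  "plan": [
    {"gripper": 255, "offset": [-1, 12, 0], "angular": [-0.015, 0, 0]},
    {"gripper": 255, "offset": [-1, 14, 0], "angular": [-0.015, 0, 0]},
    {"gripper": 255, "offset": [0, 4, 10], "angular": [0, 0, 0]},
    {"gripper": 255, "offset": [0, 0, 25], "angular": [0, 0, 0]},
    {"gripper": 255, "offset": [0, 0, 30], "angular": [0, 0, 0]},
    {"gripper": 255, "offset": [0, 0, 20], "angular": [0, 0, 0]},
    {"gripper": 255, "offset": [0, 0, 8], "angular": [0, 0, 0]},
    {"gripper": 255, "offset": [0, 0, 0], "angular": [0, 0, 0]}
  ]
}}

```text
clock: 58.5
tool_pos: [0.4237, 0.3142, 0.0516]
tool_rot: [0.002, 0.692, 0.722, 0.003]
contact_force: [0.2, 0.5, 0.1]
finger_gap: 0.006
```

```bash
python3 -c "
from mk import *
goto(fr(TO,TY,[[-30,127.5,38]])[0],93)
im,c=snap('wrist','w26.png')"
```

```text
tcp [423.7 314.2  51.6] offset [ 7.9 10.6 13.7] rot [[0.007, -0.001, -0.01], [-0.001, -0.011, 3.132]] j6 -1.07 F [0.2 0.5 0.1] gap 0.6 t 58.5
```

View pics/w26.png

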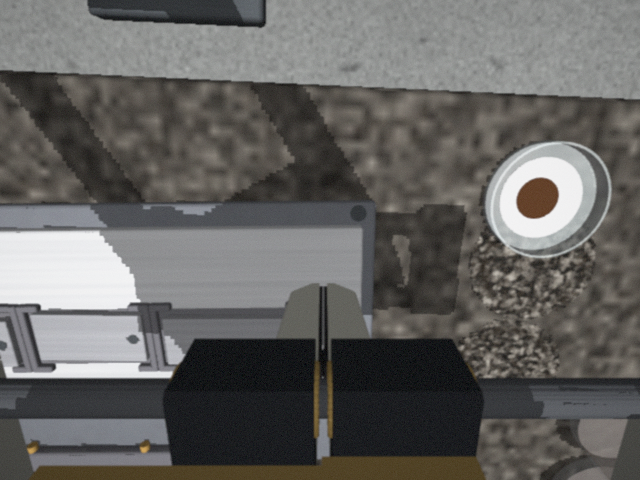

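>>> {"fn": "send_rows", "kwargs": {
  "plan": [
    {"gripper": 255, "offset": [4, 1, 5], "angular": [0.004, 0, -0.005]},
    {"gripper": 255, "offset": [4, 2, 5], "angular": [0, 0, 0]},
    {"gripper": 255, "offset": [0, 3, 2.5], "angular": [0, 0, 0]},
    {"gripper": 255, "offset": [0, 2, 0], "angular": [0, 0, 0]},
    {"gripper": 255, "offset": [0, 0, 0], "angular": [0, 0, 0]}
  ]
}}

```text
clock: 59.05
tool_pos: [0.4354, 0.3253, 0.0429]
tool_rot: [0.002, 0.69, 0.724, 0.005]
contact_force: [-0.2, -0.7, -0.1]
finger_gap: 0.004
```

```bash
python3 -c "
from mk import *
goto(fr(TO,TY,[[-17,127.5,38]])[0],93)"
```

```text
tcp [435.4 325.3  42.9] offset [-2.7 11.5  5. ] rot [[0.009, -0.004, -0.004], [-0.007, -0.015, 3.138]] j6 -1.07 F [-0.2 -0.7 -0.1] gap 0.4 t 59.05
```

>>> {"fn": "send_rows", "kwargs": {
  "plan": [
    {"gripper": 255, "offset": [-1, 2, 2], "angular": [0.004, 0, 0]},
    {"gripper": 255, "offset": [-1, 3, 2], "angular": [0, 0, 0]},
    {"gripper": 255, "offset": [0, 3, 0], "angular": [0, 0, 0]},
    {"gripper": 255, "offset": [0, 3, 0], "angular": [0, 0, 0]},
    {"gripper": 255, "offset": [0, 3, 0], "angular": [0, 0, 0]},
    {"gripper": 255, "offset": [0, 4, 0], "angular": [0, 0, 0]}
  ]
}}

```text
clock: 59.65
tool_pos: [0.454, 0.3242, 0.0391]
tool_rot: [-0.0, 0.69, 0.724, 0.003]
contact_force: [-2.9, 0.7, 1.7]
finger_gap: 0.005
```

```bash
python3 -c "
from mk import *
goto(fr(TO,TY,[[28,127.5,38]])[0],93)"
```

```text
tcp [454.  324.2  39.1] offset [-0.5 38.   1.2] rot [[0.004, -0.005, -0.004], [-0.007, -0.006, 3.138]] j6 -1.09 F [-2.9  0.7  1.7] gap 0.5 t 59.65
```

>>> {"fn": "send_rows", "kwargs": {
  "plan": [
    {"gripper": 255, "offset": [0, 4, 0], "angular": [0, 0, 0]},
    {"gripper": 255, "offset": [0, 4, 0], "angular": [0, 0, 0]},
    {"gripper": 255, "offset": [0, 4, 0], "angular": [0, 0, 0]},
    {"gripper": 255, "offset": [0, 4, 0], "angular": [0, 0, 0]},
    {"gripper": 255, "offset": [0, 4, 0], "angular": [0, 0, 0]},
    {"gripper": 255, "offset": [0, 4, 0], "angular": [0, 0, 0]}
  ]
}}

```text
clock: 60.25
tool_pos: [0.4799, 0.3256, 0.0391]
tool_rot: [-0.001, 0.69, 0.724, 0.003]
contact_force: [-2.1, 0.1, 0.8]
finger_gap: 0.006
```

```bash
python3 -c "
from mk import *
goto(fr(TO,TY,[[28,127.5,38]])[0],93)"
```

```text
tcp [479.9 325.6  39.1] offset [-0.6 12.1  1.1] rot [[0.003, -0.005, -0.004], [-0.007, -0.005, 3.138]] j6 -1.11 F [-2.1  0.1  0.8] gap 0.6 t 60.25
```

>>> {"fn": "send_rows", "kwargs": {
  "plan": [
    {"gripper": 255, "offset": [0, 3, 0], "angular": [0, 0, 0]},
    {"gripper": 255, "offset": [0, 3, 0], "angular": [0, 0, 0]},
    {"gripper": 255, "offset": [0, 3, 0], "angular": [0, 0, 0]},
    {"gripper": 255, "offset": [0, 2.5, 0], "angular": [0, 0, 0]}
  ]
}}

```text
clock: 60.65
tool_pos: [0.4904, 0.3261, 0.0389]
tool_rot: [-0.002, 0.69, 0.724, 0.001]
contact_force: [-20.8, -1.4, 15.6]
finger_gap: 0.006
```

>>> {"fn": "send_rows", "kwargs": {
  "plan": [
    {"gripper": 255, "offset": [0, 2.5, 0], "angular": [0, 0, 0]},
    {"gripper": 255, "offset": [0, 2, 0], "angular": [0, 0, 0]}
  ]
}}

```text
clock: 60.85
tool_pos: [0.4901, 0.326, 0.0388]
tool_rot: [-0.005, 0.689, 0.724, -0.004]
contact_force: [-13.5, -2.9, 10.0]
finger_gap: 0.004
```

>>> {"fn": "send_rows", "kwargs": {
  "plan": [
    {"gripper": 255, "offset": [0, 2, 0], "angular": [0, 0, 0]}
  ]
}}

```text
clock: 60.95
tool_pos: [0.4901, 0.326, 0.0388]
tool_rot: [-0.006, 0.689, 0.724, -0.005]
contact_force: [-13.3, -1.5, 11.1]
finger_gap: 0.007
```

```bash
python3 -c "
from mk import *
goto(fr(TO,TY,[[28,127.5,38]])[0],93)"
```

```text
tcp [490.1 326.   38.8] offset [-0.6  1.9  0.8] rot [[-0.016, -0.002, -0.003], [-0.003, 0.026, 3.139]] j6 -1.13 F [-13.3  -1.5  11.1] gap 0.7 t 60.95
```

At the stop: the force jumped to 13–20 N and motion ended. Backing off and rising away.

>>> {"fn": "send_rows", "kwargs": {
  "plan": [
    {"gripper": 255, "offset": [0, -4, 0], "angular": [0, 0, 0]},
    {"gripper": 255, "offset": [0, -10, 0], "angular": [0, 0, 0]},
    {"gripper": 255, "offset": [0, -15, 0], "angular": [0, 0, 0]},
    {"gripper": 255, "offset": [0, -10, -10], "angular": [0, 0, 0]},
    {"gripper": 255, "offset": [0, 0, -30], "angular": [0, 0, 0]},
    {"gripper": 255, "offset": [-20, 0, -40], "angular": [0, 0, 0]},
    {"gripper": 255, "offset": [-40, 0, -40], "angular": [0, 0, 0]},
    {"gripper": 255, "offset": [-40, 0, -35], "angular": [0, 0, 0]},
    {"gripper": 255, "offset": [-40, 0, -20], "angular": [0, 0, 0]},
    {"gripper": 255, "offset": [-30, 0, 0], "angular": [0, 0, 0]}
  ]
}}

```text
clock: 61.95
tool_pos: [0.4583, 0.157, 0.2128]
tool_rot: [-0.003, 0.687, 0.727, -0.005]
contact_force: [0.1, 0.3, -0.7]
finger_gap: 0.009
```

>>> {"fn": "send_rows", "kwargs": {
  "plan": [
    {"gripper": 255, "offset": [0, -30, 0], "angular": [0, 0, 0]},
    {"gripper": 255, "offset": [0, -20, 0], "angular": [0, 0, 0]},
    {"gripper": 255, "offset": [0, 0, 0], "angular": [0, 0, 0]},
    {"gripper": 255, "offset": [0, 0, 0], "angular": [0, 0, 0]}
  ]
}}

```text
clock: 62.35
tool_pos: [0.4091, 0.1497, 0.2151]
tool_rot: [0.0, 0.69, 0.724, -0.002]
contact_force: [-0.7, 0.1, 0.1]
finger_gap: 0.001
```

```bash
python3 - <<'E'
from mk import *
goto([450,200,220],93)
im,c=snap("wrist"); model(im,c,[],"w27.png")
o=np.array(fr(TO,TY,[[45-.6,0,0]])[0][:2])
it=[(fr(o,TY,bay(y,L)[0]),(0,255,0)) for y,L in ((-83,53),(-15,67),(67.3,81))]+[(fr(o,TY,circ(0,128,9,55)),(0,0,255))]
model(im,c,it,"w28.png")
a=np.deg2rad(-TY); M=np.array([[np.cos(a),-np.sin(a)],[np.sin(a),np.cos(a)]])
for n in ("coupon_long_c","coupon_mid_c","coupon_short_c"):
    for r in eyes.silhouettes("wrist",n)[:2]:
        q=maskrect(r["mask"],.023,c); print(n,round(r["p"],2),[np.round(v,1) for v in q],np.round(M@(q[0]-TO),1))
snap("side","s2.png")
E
```

```text
tcp [409.1 149.7 215.1] offset [48.2 43.3 -5.1] rot [[-0.002, 0.003, -0.003], [0.005, 0.003, 3.138]] j6 -1.38 F [-0.7  0.1  0.1] gap 0.1 t 62.35
coupon_long_c 0.75 [array([510.8, 265.4]), np.float64(78.7), np.float64(34.2), np.float64(-87.1)] [43.6 66.4]
coupon_mid_c 0.85 [array([511.1, 202.9]), np.float64(30.6), np.float64(26.5), np.float64(2.9)] [40.7  4. ]
coupon_short_c 0.93 [array([518.9, 105.6]), np.float64(29.7), np.float64(26.8), np.float64(2.9)] [ 43.4 -93.6]
coupon_short_c 0.65 [array([478.1, 159.8]), np.float64(377.9), np.float64(174.5), np.float64(-87.1)] [  5.5 -37.3]
```

View pics/w28.png

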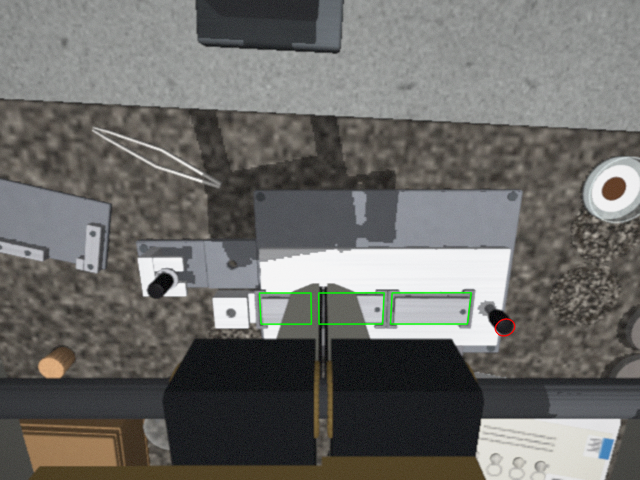

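View pics/s2.png

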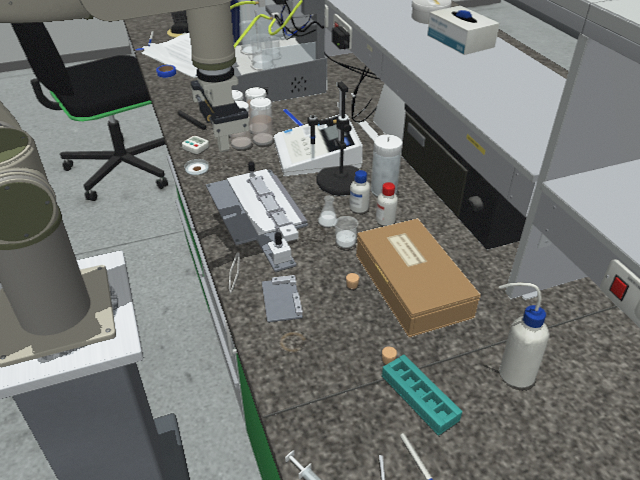

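```bash
python3 - <<'E'
import cv2
im=cv2.imread("pics/w28.png"); cv2.imwrite("pics/w28z.png",cv2.resize(im[230:360,370:530],None,fx=4.5,fy=4.5,interpolation=cv2.INTER_CUBIC))
im=cv2.imread("pics/w28.png"); cv2.imwrite("pics/w28y.png",cv2.resize(im[230:360,130:320],None,fx=4,fy=4,interpolation=cv2.INTER_CUBIC))
E
```

```text
(no output)
```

View pics/w28z.png

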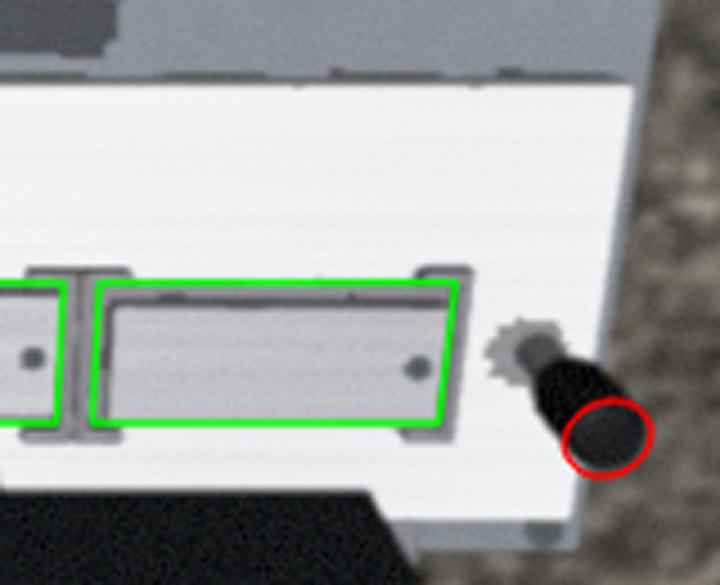

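View pics/w28y.png

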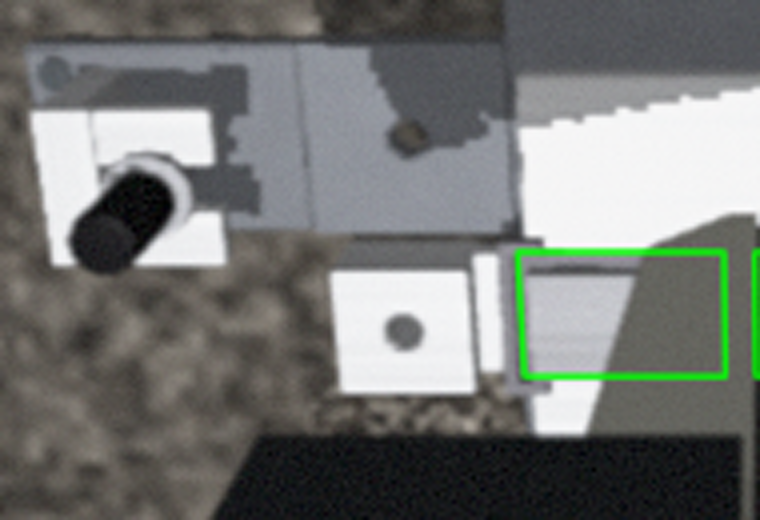

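The bay and knob outlines drawn at 44–45 mm of travel coincide with the picture. The coupons lie inside their lips and the pin's collar is on the notch plate. Handing in.

```bash
python3 -c "
from plant import finish_job
print(finish_job())"
```

```text
the job is handed in; nothing more can be done
None
```

I loaded all three coupons, parked the pin, pushed the carriage back and handed the job in after about 62 s. `finish_job` reported no verdict. Nothing in the scene moved unexpectedly during the run.

- **Squaring and loading:** each coupon, longest first, was slid against both fences, let go, checked by camera, picked up again and released in its own bay. After release, the long and short coupons measured about 0.5 mm from my estimate of the bay centre, and the middle one within 0.2 mm. Turns were under 1°.
- **Pin:** it was drawn straight up out of the bore and lowered into the side notch. It hangs there with its collar on the plate, confirmed in two pictures.
- **Carriage:** I pushed it by the knob until it stopped hard at 13–20 N. In the last picture the bay outlines drawn at about 44–45 mm of travel match the carriage.

**Regrips:** my first grip on the long coupon closed above it, and the regrip at the fence was too high. I reopened and redid both before lifting.

**Last checks:** my final wrist picture had the middle coupon partly and the short one mostly hidden behind the fingers, so the network's centres for those two were not usable there. The parts I could see lay within the bay lips. I didn't measure the flask and beaker again, but the final side picture shows both standing where they started.

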